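# Take the bench scrapers down from their keyhole studs and set them to dry

### The job

First put the orange spatula that lies across the drying rack's rails flat into the steel utensil pan. Then take every bench scraper hanging on the blue bar off its stud (raise it until the stud head is in the wide end of the keyhole, then draw it off) and hang it by its handle across the two rails of the drying rack, blade down between the rails, handles square to the rails and a good finger's width clear of one another. Last, push the blower's red lever all the way over to on; leave the other things on the table where they stand.

Things in the scene. Friction and masses are not known exactly. Their poses are not given: they have to be found in the camera images.
- bar: Fixed blue bar on two end posts: 430 mm along own y, 12 thick, top 143 mm above table. Three studs stick out of its own +x face (away from the robot) at y -135, 0, 135 mm, 135 mm up: 16 mm thick collar 20 mm long, 6 mm neck 8 mm long, brass head 15 mm across, 6 mm thick. Each scraper hangs on a neck. Origin on the table under its middle, z up.
- rack: Fixed drying rack. Two rails along own x, 280 mm long, 10 wide, centred at y -53 and +53 mm (96 mm gap between them), tops 150 mm above the table. Beyond its +x end a blower box (x 145 to 265, 150 wide, 155 high). On the +y side at x -50, y 130 mm a block with the lever. Origin on the table, midway between the rails, mid-length, z up.
- lever (a joint): Blower lever, rad: 0 = off (leans 0.5 rad to the rack's -x side), 1.0 = fully on (leans 0.5 rad to the rack's +x side). Starts 0 to 0.15, needs under 3 N at the ball, stays where left. Hinge axis parallel to the rack's y, at rack x -50, y 130, 62 mm above the table.
- lever_tip (a point): Centre of the red ball, 26 mm across, at the end of the lever arm, 80 mm from the hinge axis; when off 132 mm above the table. Moves with the lever.
- spatula: Spatula, 230 mm long along own x: orange handle 22 mm wide, 14 thick from the -x end to 20 mm past mid-length, white blade 98 long, 55 wide, 6 thick at the +x end. 90 g. Origin mid-length on its flat underside, z up. Starts lying across both rails.
- spatula_mid (a point): The place to grip the spatula: mid-length, middle of the 14 mm handle thickness, 22 mm wide; axes as the spatula's.
- pan: Loose steel utensil pan, open box 265 (own x) x 162 (own y) x 65 mm high, walls and floor 4 to 5 mm, 0.8 kg. Origin at the centre of its underside.
- red_grip (a point): Scraper, 0.3 kg, None if absent: centre of its red handle (124 mm along y, 20 x, 22 z). Steel blade 76 wide, 4 thick below it, z -11 to -131. Keyhole in blade: 9 mm wide at z -39 to -59, opening 24 x 24 at z -59 to -83. Hung: stud neck at the narrow top, axes as the bar's. Raised 29 mm (25 to 33), the head fits the opening: draw off 25 mm to +x, away from the bar.
- green_grip (a point): Scraper, 0.3 kg, None if absent: centre of its green handle (124 mm along y, 20 x, 22 z). Steel blade 76 wide, 4 thick below it, z -11 to -131. Keyhole in blade: 9 mm wide at z -39 to -59, opening 24 x 24 at z -59 to -83. Hung: stud neck at the narrow top, axes as the bar's. Raised 29 mm (25 to 33), the head fits the opening: draw off 25 mm to +x, away from the bar.
- yellow_grip (a point): Scraper, 0.3 kg, None if absent: centre of its yellow handle (124 mm along y, 20 x, 22 z). Steel blade 76 wide, 4 thick below it, z -11 to -131. Keyhole in blade: 9 mm wide at z -39 to -59, opening 24 x 24 at z -59 to -83. Hung: stud neck at the narrow top, axes as the bar's. Raised 29 mm (25 to 33), the head fits the opening: draw off 25 mm to +x, away from the bar.
- bottle: Yellow squeeze bottle, 54 mm wide, 170 mm tall, a bystander: leave it where it stands. Origin at the centre of its underside.
- tub: White open tub, 90 mm wide, 70 mm tall, a bystander: leave it where it stands. Origin at the centre of its underside.
- jar: Amber jar with white lid, 70 mm wide, 90 mm tall, a bystander: leave it where it stands. Origin at the centre of its underside.
- measure: Steel measuring mug, 72 mm wide, 75 mm tall, a bystander: leave it where it stands. Origin at the centre of its underside.
- shaker: Aluminium shaker, 48 mm wide, 80 mm tall, a bystander: leave it where it stands. Origin at the centre of its underside.
Mind the look-alikes: they are no part of the job. What is shaped like the spatula but turquoise is not meant. Leave any purple look-alike of the part that bears green_grip alone.

How it is judged:
By the outcome, as a careful person would: the job done as asked, in the order asked, and still so for the second after the job is handed in, with the robot touching nothing.
Of red, green, yellow only 2 to 3 are there at a start; the rules pass over those that are not, and their reading is None.
At some moment in a run one of spatula, pan may be knocked a few centimetres aside while the robot is not near it.
It also fails if it takes over 210 s, if anything falls off the work surface, if the arm or the gripper's body presses on something with over 40 N, if the wrist force passes 120 N, or if a joint passes its speed limit or range.

### The arm

A 6-joint arm with a two-finger parallel gripper is mounted at the origin on the work surface. World frame = base frame: x ahead of the robot, y to its left, z up, the work surface at z = 0. Lengths are in m, angles in rad, forces in N, time in s.
With the tool pointing down it reaches from about 0.425 to 0.95 m from the base axis. Payload 14.7 kg.
Tool frame: the origin (TCP) lies at the very end of the fingers, on their centre line; the grasp point (between the pads) lies 19 mm behind it; z points along the fingers, y is the direction in which the jaws open and shut (so a half turn about z gives the same grasp; the last joint's range is limited). The gripper opens to 85 mm and grips with 20 to 120 N. Pads are 22 mm wide; open, the fingers measure 114 mm over their backs; the gripper's body (76 mm by 85 mm) begins 54 mm behind the grasp point. The pads swing forward as they close: fully open they stand 13 mm farther back than shut.
Start: joints at [-1.26, 0.48, 1.596, -0, 1.065, -0.047], TCP at [0.228, -0.609, 0.231] pointing down, gripper open.
Joint ranges: [-2.75, 2.75], [-0.82, 2.05], [0.23, 2.67], [-1.56, 4.7], [0.09, 2.69], [-2.92, 2.92]. Speed limits (rad/s): [1.89, 1.89, 2.39, 3.01, 3.01, 3.01].

### API

Orientations are given as a rotation vector (axis times angle).
In Python, from plant import env gives the robot as it stands.
- The arm moves only by the tool drive_tool, never from a script. Its argument "steps" is a list of rows, each an object with "dr": the turn, a rotation vector about the tool's x, y, z in units of 6 degrees (1.0 is 6 degrees), a list of three; "travel": the shift along the tool's x, y, z in units of 60 mm (1.0 is 60 mm), a list of three; "hand": the opening, from -1 (shut) to 1 (fully open). A call has exactly 8 rows; each row shifts and turns the commanded pose from where the row before left it, along the tool's axes as they then stand; what a row does not reach is not made up. A row lasts 1/8 s, in which the tool goes at most 62.5 mm and 10.7 degrees, less where a joint would pass 70% of its speed; a pose out of reach is approached as far as the arm can. A call is refused whole if a number of a shift passes 1 or a number of a turn 1, either way. A call with a gripper value outside its range is refused whole. The fingers move at their own pace and stop on an object; "grip_force" is the grip in N (left out, the last holds). Time passes only in rows, so rows that do not move let the fingers close, or fill a call up. It gives the time, the measured TCP pose, the force and the opening at its end, in the units of the state.
- env.get_state(): the state, without advancing time (a new reading comes with each control period).
- env.get_image(name): name is "scene" or "top" or "wrist"; returns (picture, depth): 420x560x3 uint8, red, green, blue; 420x560 float32, m along the optical axis (not along the pixel's ray), 0 where there is no reading.
- env.get_calibration(name): a dict with "intrinsics" (3x3 intrinsics, pixels), "pose" (4x4, takes a point from camera to world coordinates); the wrist camera has in their place "mount" (4x4, takes a point from camera to tool coordinates, whose origin is the TCP and whose axes are the flange's). Camera axes: x right, y down, z forward; pixel columns grow to the right and rows downward; lengths in m; the calibration is good to about 2 mm. A picture is of the moment at which its call begins: read the wrist's pose just before it. get_calibration takes no time and is no camera call.
- env.close_job(): hands the job in, once; it reports no verdict.
The state is a dict: "time": time; "joint_positions": joint angles; "dq": joint speeds; "joint_torque": joint torques, N m; "position": TCP position; "orientation": TCP orientation; "wrist_force": force on the tool from outside, world axes, zero at the start; "ft_torque": the same for the moment, N m; "gripper_width": finger opening in m.
Only numpy, scipy, OpenCV 4.12 (cv2) and the standard library are available. Lean on these libraries where they do the work, as an engineer would, in place of code of your own. Each camera call takes 0.05 s, during which the arm holds its last target.

## Working session

There is one attempt and no reset: what is moved stays moved. The work goes in short steps, Python scripts to look and compute and a tool call to move; the robot and the scene stay as the last step left them, time stands still between calls to the robot, and variables do not carry over. Pictures are saved under pics/ and viewed, and the job is handed in when it is done.

Besides the shell and the picture viewer there is one more tool, called as name(argument=value, ...), one argument or row to a line, values as JSON. drive_tool: Moves the arm, as the interface text tells. Its arguments: {"type":"object","properties":{"steps":{"type":"array","items":{"type":"object","properties":{"dr":{"type":"array","items":{"type":"number"}},"travel":{"type":"array","items":{"type":"number"}},"hand":{"type":"number"}}}},"grip_force":{"type":"number"}},"required":["steps"]}

```bash
ls; mkdir -p pics; cat > h.py <<'E'
import numpy as np, cv2
from scipy.spatial.transform import Rotation as R
from plant import env
def snap(n,f):
    s=env.get_state(); im,d=env.get_image(n)
    cv2.imwrite(f'pics/{f}.png',im[:,:,::-1]); np.save(f'pics/{f}.npy',d)
    c=env.get_calibration(n)
    if 'pose' in c: P=np.array(c['pose'])
    else:
        T=np.eye(4);T[:3,:3]=R.from_rotvec(s['orientation']).as_matrix();T[:3,3]=s['position'];P=T@np.array(c['mount'])
    np.savez(f'pics/{f}_c.npz',K=np.array(c['intrinsics']),P=P)
    return im,d
def load(f):
    c=np.load(f'pics/{f}_c.npz'); return cv2.imread(f'pics/{f}.png'),np.load(f'pics/{f}.npy'),c['K'],c['P']
def pt(f,u,v,d=None):
    im,D,K,P=load(f)
    if d is None:
        w=D[int(v)-1:int(v)+2,int(u)-1:int(u)+2]; w=w[w>0]; d=np.median(w) if len(w) else 0
    p=np.linalg.inv(K)@[u,v,1]*d
    return (P@[*p,1])[:3]
def onz(f,u,v,z):
    im,D,K,P=load(f); r=P[:3,:3]@np.linalg.inv(K)@[u,v,1]; o=P[:3,3]
    return o+r*(z-o[2])/r[2]
def proj(f,p):
    im,D,K,P=load(f); q=np.linalg.inv(P)@[*p,1]; q=K@q[:3]; return q[:2]/q[2]
def crop(f,x0,y0,x1,y1,s,o):
    im=load(f)[0][y0:y1,x0:x1]; cv2.imwrite(f'pics/{o}.png',cv2.resize(im,None,fx=s,fy=s,interpolation=cv2.INTER_CUBIC))
def cloud(f):
    im,D,K,P=load(f); v,u=np.mgrid[:D.shape[0],:D.shape[1]]
    p=np.stack([u,v,np.ones_like(u)],-1)@np.linalg.inv(K).T*D[...,None]
    return p@P[:3,:3].T+P[:3,3]
E
python3 - <<'E'
from h import *
np.set_printoptions(precision=4,suppress=True)
print(env.get_state())
for n in['scene','top','wrist']:
    snap(n,n+'0'); print(n,load(n+'0')[2],load(n+'0')[3])
    cv2.imwrite(f'pics/{n}0b.png',cv2.resize(load(n+'0')[0],(800,600)))
print(env.get_calibration('wrist'))
E
```

```text
pics
{'time': 0.0, 'joint_positions': array([-1.2596,  0.4808,  1.5969, -0.    ,  1.0651, -0.0466]), 'dq': array([ 0.0015, -0.0006, -0.0017,  0.0013,  0.0016, -0.0001]), 'joint_torque': array([  0.0002, -95.0638, -43.018 ,  -0.0004,   0.0122,   0.    ]), 'position': array([ 0.2275, -0.6084,  0.2307]), 'orientation': array([-3.0902, -0.5588,  0.0003]), 'wrist_force': array([0.0086, 0.5431, 0.311 ]), 'ft_torque': array([-0.1161,  0.0481,  0.0032]), 'gripper_width': 0.08519947400003389}
scene [[419.5361   0.     273.7885]
 [  0.     419.5361 205.486 ]
 [  0.       0.       1.    ]] [[-0.3215  0.6128 -0.7219  1.397 ]
 [ 0.9467  0.2225 -0.2327  0.3587]
 [ 0.018  -0.7583 -0.6517  0.9525]
 [ 0.      0.      0.      1.    ]]
top [[490.018    0.     282.2342]
 [  0.     490.018  218.7789]
 [  0.       0.       1.    ]] [[ 0.0244 -0.9879  0.1533  0.2213]
 [-0.9995 -0.0268 -0.0137  0.0974]
 [ 0.0176 -0.1529 -0.9881  1.8776]
 [ 0.      0.      0.      1.    ]]
wrist [[314.0526   0.     278.2579]
 [  0.     314.0526 205.6238]
 [  0.       0.       1.    ]] [[ 0.3502 -0.8926 -0.2841  0.3005]
 [-0.9367 -0.3344 -0.1038 -0.5815]
 [-0.0024  0.3025 -0.9532  0.373 ]
 [ 0.      0.      0.      1.    ]]
{'intrinsics': array([[314.0526,   0.    , 278.2579],
       [  0.    , 314.0526, 205.6238],
       [  0.    ,   0.    ,   1.    ]]), 'mount': array([[-0.    , -0.9531, -0.3025,  0.0779],
       [ 1.    ,  0.0004, -0.0012,  0.0001],
       [ 0.0013, -0.3025,  0.9531, -0.1423],
       [ 0.    ,  0.    ,  0.    ,  1.    ]])}
```

View pics/scene0b.png

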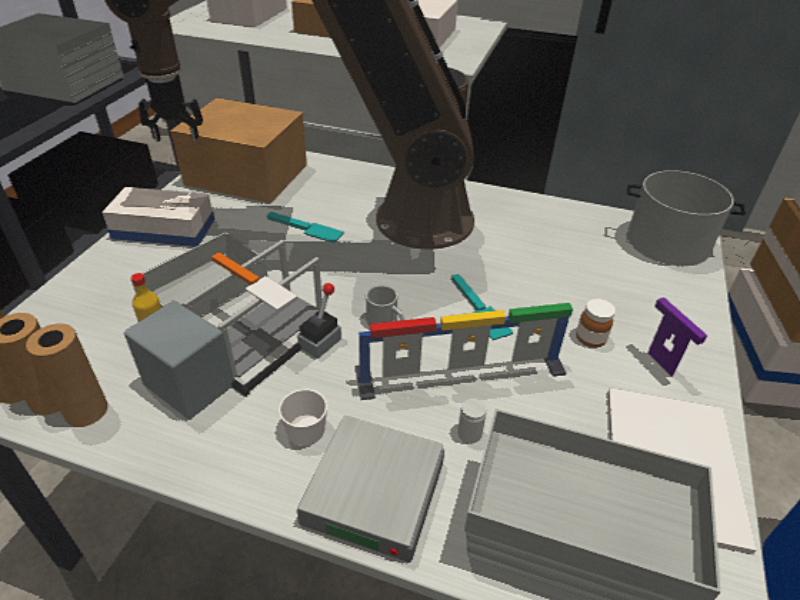

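View pics/top0b.png

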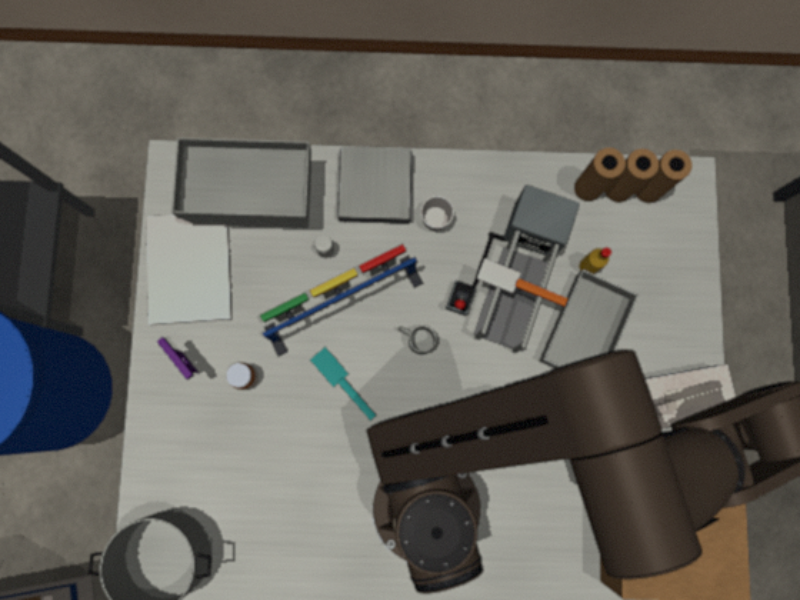

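View pics/wrist0b.png

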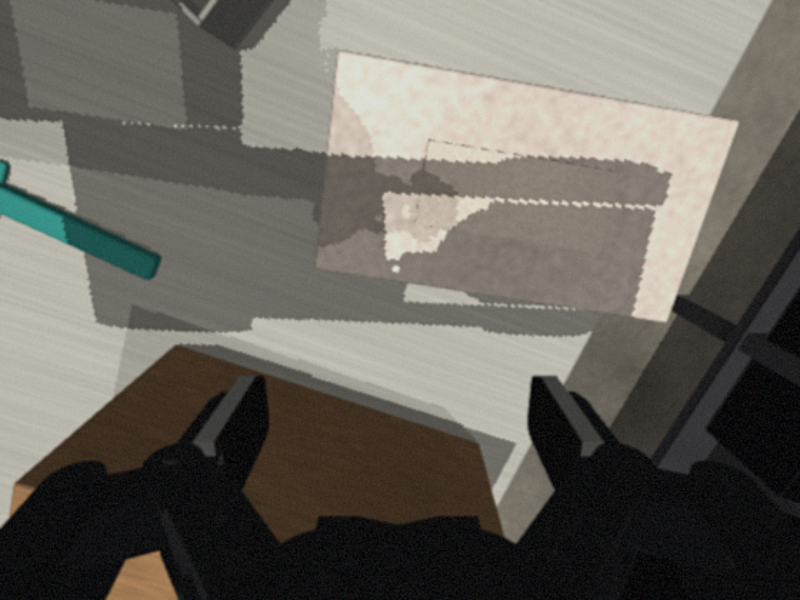

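The scene shows three scrapers on the bar: red at (403,327), yellow (473,320) and green (541,311). The orange and white spatula lies across the rack at (250,280). The likely pan is beside the rack at (200,270), and there is a second, larger steel box at (590,500). I'll zoom in to measure.

```bash
python3 - <<'E'
from h import *
crop('top0',170,150,300,250,6,'c1'); crop('top0',300,110,460,270,5,'c2')
crop('scene0',240,195,410,290,4.7,'c3'); crop('scene0',60,110,260,300,4,'c4')
E
```

```text
(no output)
```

View pics/c1.png

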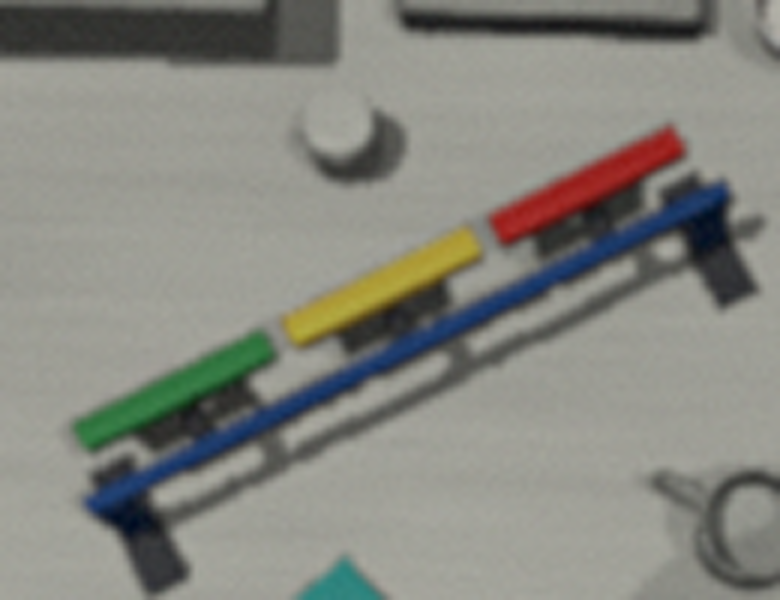

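View pics/c2.png

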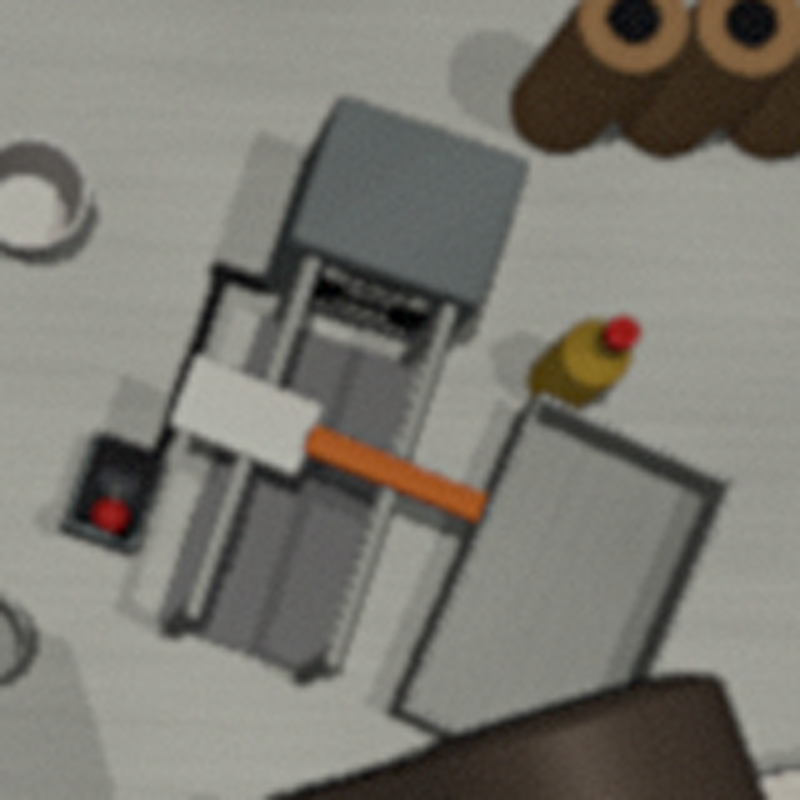

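View pics/c3.png

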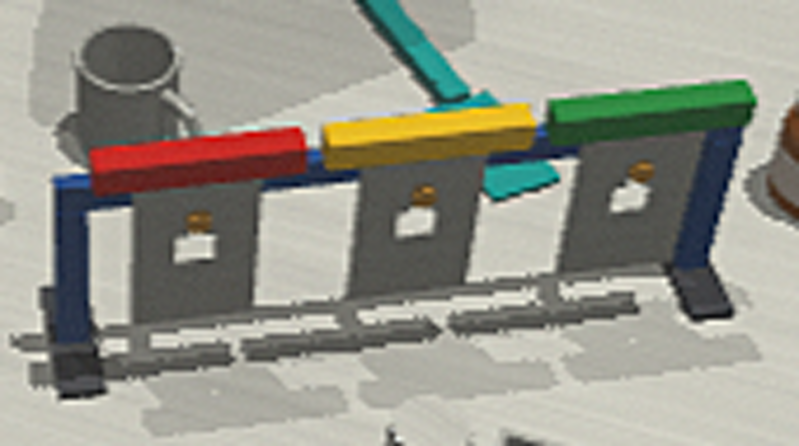

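View pics/c4.png

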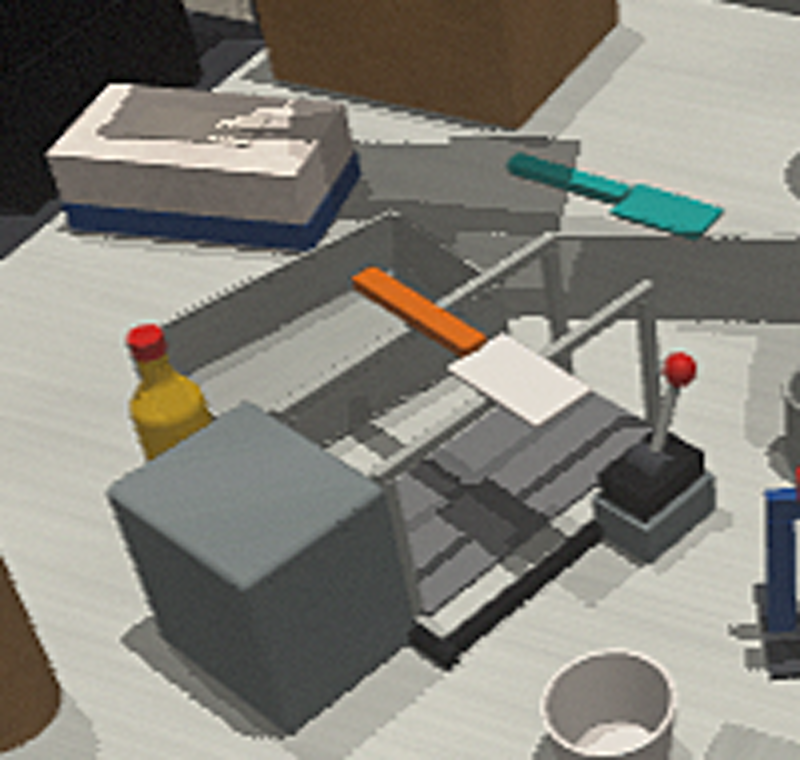

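```bash
python3 - <<'E'
from h import *
np.set_printoptions(precision=4,suppress=True)
T=lambda u,v,f=6,o=(170,150):(o[0]+u/f,o[1]+v/f)
print('bar/handles from top: onz / depth')
for n,u,v,z in [('bar L',92,503,.143),('bar R',726,192,.143),('g0',82,438,.146),('g1',270,345,.146),('y0',290,332,.15),('y1',475,243,.15),('r0',497,230,.15),('r1',680,140,.15)]:
    a=T(u,v); print(n,onz('top0',*a,z),pt('top0',*a))
C=lambda u,v:T(u,v,5,(300,110))
for n,u,v,z in [('railL far',308,262,.15),('railL near',195,615,.15),('railR far',448,310,.15),('railR near',335,665,.15),('spat end',480,508,.164),('joint',310,440,.164),('blade a',203,357,.156),('blade b',173,415,.156),('blade c',325,408,.156),('blade d',296,470,.156),
 ('lever',110,516,.132),('panTL',540,400,.065),('panTR',724,485,.065),('panBL',395,708,.065),('bottle',622,332,.17)]:
    a=C(u,v); print(n,onz('top0',*a,z),pt('top0',*a))
S=lambda u,v:T(u,v,4.7,(240,195))
for n,u,v in [('red',200,155),('yel',430,130),('gre',650,105),('redf',200,180)]:
    a=S(u,v); print(n,pt('scene0',*a))
S4=lambda u,v:T(u,v,4,(60,110))
for n,u,v in [('lever',680,368),('sp end',370,275),('sp joint',478,345),('blade',518,380)]:
    a=S4(u,v); print(n,pt('scene0',*a))
E
```

```text
bar/handles from top: onz / depth
bar L [0.4269 0.4163 0.143 ] [0.4267 0.416  0.1441]
bar R [0.6261 0.0449 0.143 ] [0.6286 0.0445 0.1321]
g0 [0.4651 0.4237 0.146 ] [0.4848 0.45   0.0064]
g1 [0.5242 0.3151 0.146 ] [0.5179 0.3106 0.1817]
y0 [0.5316 0.303  0.15  ] [0.5261 0.2994 0.1808]
y1 [0.5889 0.1948 0.15  ] [0.5813 0.1928 0.1857]
r0 [0.5972 0.1819 0.15  ] [0.5909 0.1805 0.1787]
r1 [0.6558 0.0735 0.15  ] [0.6468 0.074  0.1858]
railL far [ 0.7049 -0.2106  0.15  ] [ 0.7058 -0.2112  0.1466]
railL near [ 0.4435 -0.1298  0.15  ] [ 0.462  -0.1488  0.006 ]
railR far [ 0.6719 -0.3127  0.15  ] [ 0.6718 -0.3125  0.1505]
railR near [ 0.4104 -0.2297  0.15  ] [ 0.4262 -0.2571  0.0051]
spat end [ 0.5239 -0.3309  0.164 ] [ 0.5246 -0.3318  0.1605]
joint [ 0.5699 -0.2095  0.164 ] [ 0.5702 -0.2097  0.1625]
blade a [ 0.6304 -0.1336  0.156 ] [ 0.6312 -0.134   0.1525]
blade b [ 0.5871 -0.1122  0.156 ] [ 0.5882 -0.1129  0.1509]
blade c [ 0.5953 -0.2217  0.156 ] [ 0.6277 -0.2494  0.0069]
blade d [ 0.5493 -0.2008  0.156 ] [ 0.5775 -0.2264  0.0085]
lever [ 0.5163 -0.0701  0.132 ] [ 0.5143 -0.069   0.1439]
panTL [ 0.6259 -0.4023  0.065 ] [ 0.6271 -0.4038  0.0596]
panTR [ 0.5642 -0.541   0.065 ] [ 0.5659 -0.5443  0.0556]
panBL [ 0.3887 -0.2905  0.065 ] [ 0.3917 -0.2973  0.0332]
bottle [ 0.6541 -0.4333  0.17  ] [ 0.6545 -0.4339  0.1681]
red [0.6262 0.136  0.1859]
yel [0.561  0.2533 0.1852]
gre [0.4972 0.3695 0.1858]
redf [0.6279 0.1371 0.1684]
lever [ 0.5249 -0.0606  0.1385]
sp end [ 0.5278 -0.3187  0.1607]
sp joint [ 0.5711 -0.2022  0.1568]
blade [ 0.5951 -0.157   0.155 ]
```

```bash
cat >> h.py <<'E'
def plan(pos,a,n=None,full=True):
    """rows from current measured pose to tool-down pose with tool-x yaw a deg"""
    s=env.get_state(); p=np.array(s['position']); M=R.from_rotvec(s['orientation']).as_matrix()
    pos=np.array(pos,float)
    D=np.array([[np.cos(np.radians(a)),np.sin(np.radians(a)),0],[np.sin(np.radians(a)),-np.cos(np.radians(a)),0],[0,0,-1]]).T if False else None
    c,si=np.cos(np.radians(a)),np.sin(np.radians(a))
    G=np.array([[c,si,0],[si,-c,0],[0,0,-1.]])
    rv=R.from_matrix(M.T@G).as_rotvec(degrees=True)
    need=max(np.linalg.norm(pos-p)/.058,np.abs(rv).max()/6)
    n=n or max(1,int(np.ceil(need)))
    print('t',round(s['time'],2),'pos',np.round(p,4),'yaw',round(np.degrees(np.arctan2(M[1,0],M[0,0])),2),'tilt',np.round(rv[:2],2),'n',n,'Fw',np.round(s['wrist_force'],1),'w',round(s['gripper_width'],4))
    C=M.copy()
    for i in range(n):
        t=C.T@(pos-p)/n/.06; print('  dr',np.round(rv/n/6,3),'travel',np.round(t,3)); C=C@R.from_rotvec(rv/n,degrees=True).as_matrix()
E
python3 - <<'E'
from h import *
plan([.566,-.227,.29],67.8,16)
E
```

```text
t 0.15 pos [ 0.2276 -0.6085  0.2308] yaw 20.5 tilt [-0.05 -0.03] n 16 Fw [ 0.4 -0.4  1.2] w 0.0854
  dr [-0.001 -0.    -0.493] travel [ 0.469 -0.249 -0.061]
  dr [-0.001 -0.    -0.493] travel [ 0.482 -0.224 -0.061]
  dr [-0.001 -0.    -0.493] travel [ 0.493 -0.199 -0.061]
  dr [-0.001 -0.    -0.493] travel [ 0.502 -0.173 -0.061]
  dr [-0.001 -0.    -0.493] travel [ 0.51  -0.147 -0.061]
  dr [-0.001 -0.    -0.493] travel [ 0.517 -0.121 -0.061]
  dr [-0.001 -0.    -0.493] travel [ 0.523 -0.094 -0.062]
  dr [-0.001 -0.    -0.493] travel [ 0.527 -0.067 -0.062]
  dr [-0.001 -0.    -0.493] travel [ 0.53  -0.04  -0.062]
  dr [-0.001 -0.    -0.493] travel [ 0.531 -0.012 -0.062]
  dr [-0.001 -0.    -0.493] travel [ 0.531  0.015 -0.062]
  dr [-0.001 -0.    -0.493] travel [ 0.53   0.043 -0.062]
  dr [-0.001 -0.    -0.493] travel [ 0.527  0.07  -0.062]
  dr [-0.001 -0.    -0.493] travel [ 0.522  0.097 -0.062]
  dr [-0.001 -0.    -0.493] travel [ 0.517  0.124 -0.062]
  dr [-0.001 -0.    -0.493] travel [ 0.51   0.15  -0.062]
```

drive_tool(
  steps=[
    {"dr":[0,0,-0.5],"travel":[0.47,-0.25,-0.15]},
    {"dr":[0,0,-0.5],"travel":[0.48,-0.22,-0.15]},
    {"dr":[0,0,-0.5],"travel":[0.49,-0.2,-0.15]},
    {"dr":[0,0,-0.5],"travel":[0.5,-0.17,-0.15]},
    {"dr":[0,0,-0.5],"travel":[0.51,-0.15,-0.15]},
    {"dr":[0,0,-0.5],"travel":[0.52,-0.12,-0.15]},
    {"dr":[0,0,-0.5],"travel":[0.52,-0.09,0]},
    {"dr":[0,0,-0.5],"travel":[0.53,-0.07,0]},
  ],
)

```text
validation failed for argument at $.st...
```

drive_tool(
  steps=[
    {"dr":[0,0,-0.5],"travel":[0.53,-0.04,0]},
    {"dr":[0,0,-0.5],"travel":[0.53,-0.01,0]},
    {"dr":[0,0,-0.5],"travel":[0.53,0.02,0]},
    {"dr":[0,0,-0.5],"travel":[0.53,0.04,0]},
    {"dr":[0,0,-0.5],"travel":[0.53,0.07,0]},
    {"dr":[0,0,-0.5],"travel":[0.52,0.1,0]},
    {"dr":[0,0,-0.4],"travel":[0.5,0.12,0]},
    {"dr":[0,0,-0.4],"travel":[0.5,0.15,0]},
  ],
)

```text
validation failed for argument at $.st...
```

```bash
python3 - <<'E'
from h import *
plan([.566,-.227,.29],67.8,1)
snap('wrist','w1');cv2.imwrite('pics/w1b.png',cv2.resize(load('w1')[0],(800,600)))
snap('top','t1');crop('t1',300,110,460,270,5,'t1b')
E
```

```text
t 0.15 pos [ 0.2276 -0.6085  0.2308] yaw 20.5 tilt [-0.05 -0.03] n 1 Fw [ 0.4 -0.4  1.2] w 0.0854
  dr [-8.000e-03 -4.000e-03 -7.883e+00] travel [ 7.51  -3.982 -0.982]
```

View pics/w1b.png

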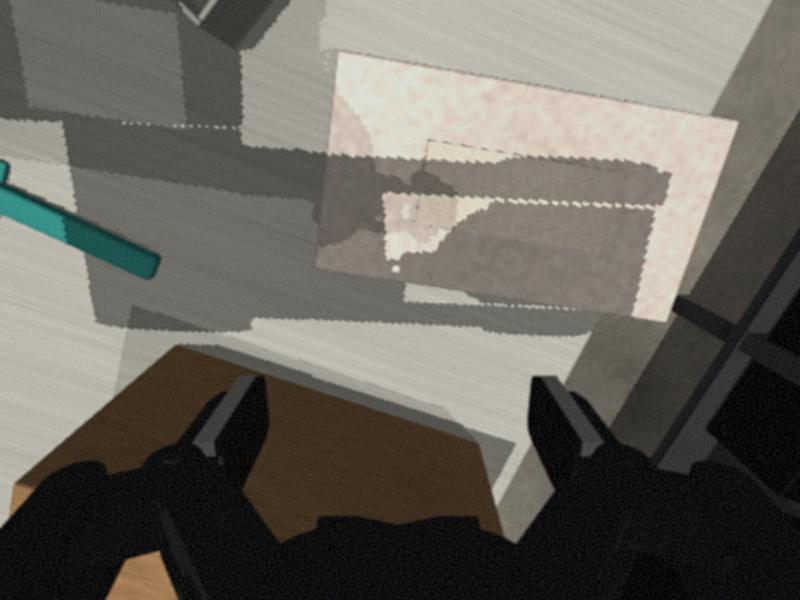

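View pics/t1b.png

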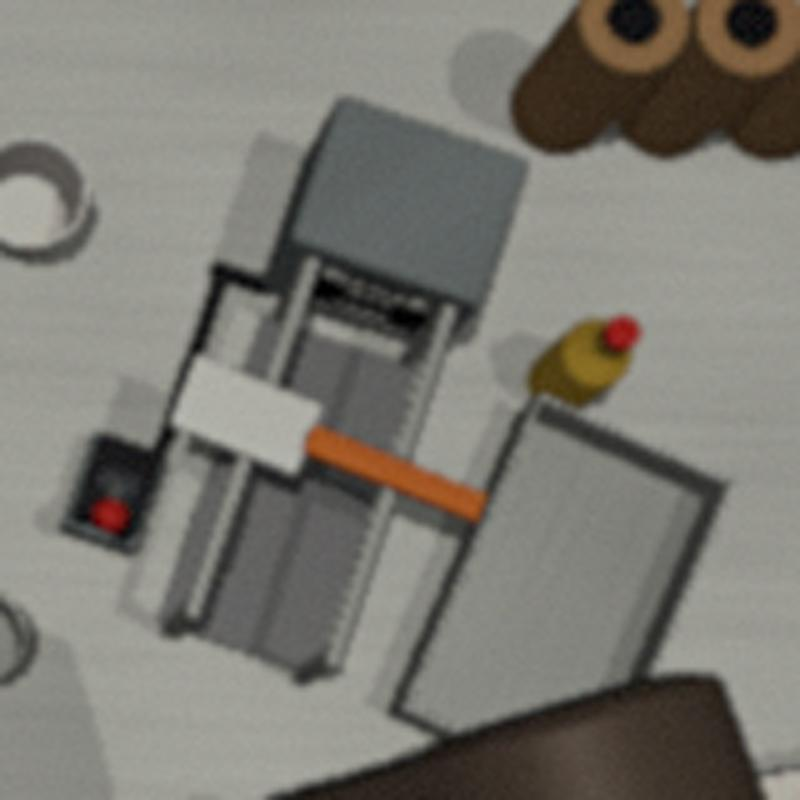

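The arm did not move; the call was refused, probably because each row needs "hand".

drive_tool(
  steps=[
    {"dr":[0,0,-0.5],"travel":[0.47,-0.25,-0.15],"hand":1},
    {"dr":[0,0,-0.5],"travel":[0.48,-0.22,-0.15],"hand":1},
    {"dr":[0,0,-0.5],"travel":[0.49,-0.2,-0.15],"hand":1},
    {"dr":[0,0,-0.5],"travel":[0.5,-0.17,-0.15],"hand":1},
    {"dr":[0,0,-0.5],"travel":[0.51,-0.15,-0.15],"hand":1},
    {"dr":[0,0,-0.5],"travel":[0.52,-0.12,-0.15],"hand":1},
    {"dr":[0,0,-0.5],"travel":[0.52,-0.09,0],"hand":1},
    {"dr":[0,0,-0.5],"travel":[0.53,-0.07,0],"hand":1},
  ],
  grip_force=40,
)

```text
time: 1.25
position: [0.3969, -0.4171, 0.2854]
orientation: [2.906, 1.192, 0.0]
wrist_force: [0.1, 0.2, 0.4]
gripper_width: 0.0856
```

drive_tool(
  steps=[
    {"dr":[0,0,-0.5],"travel":[0.53,-0.04,0],"hand":1},
    {"dr":[0,0,-0.5],"travel":[0.53,-0.01,0],"hand":1},
    {"dr":[0,0,-0.5],"travel":[0.53,0.02,0],"hand":1},
    {"dr":[0,0,-0.5],"travel":[0.53,0.04,0],"hand":1},
    {"dr":[0,0,-0.5],"travel":[0.53,0.07,0],"hand":1},
    {"dr":[0,0,-0.5],"travel":[0.52,0.1,0],"hand":1},
    {"dr":[0,0,-0.4],"travel":[0.5,0.12,0],"hand":1},
    {"dr":[0,0,-0.4],"travel":[0.5,0.15,0],"hand":1},
  ],
)

```text
time: 2.25
position: [0.564, -0.2266, 0.2853]
orientation: [-2.614, -1.743, 0.0]
wrist_force: [-0.3, -0.5, -0.4]
gripper_width: 0.0856
```

```bash
python3 - <<'E'
from h import *
plan([.566,-.227,.29],67.8,1)
snap('wrist','w1');cv2.imwrite('pics/w1b.png',cv2.resize(load('w1')[0],(800,600)))
snap('top','t1');cv2.imwrite('pics/t1b.png',cv2.resize(load('t1')[0],(800,600)))
E
```

```text
t 2.25 pos [ 0.564  -0.2266  0.2853] yaw 67.38 tilt [-0.01  0.  ] n 1 Fw [-0.3 -0.5 -0.4] w 0.0856
  dr [-0.001  0.    -0.07 ] travel [ 0.007  0.032 -0.079]
```

View pics/w1b.png

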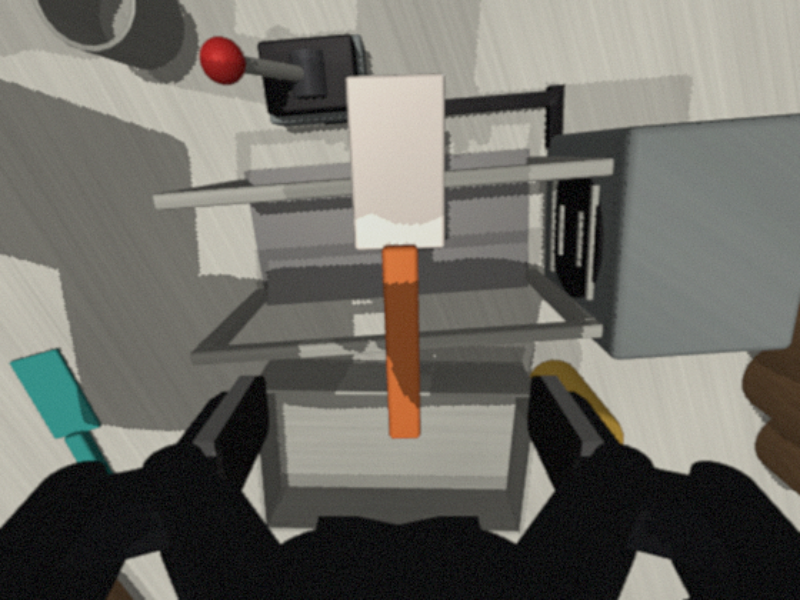

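View pics/t1b.png

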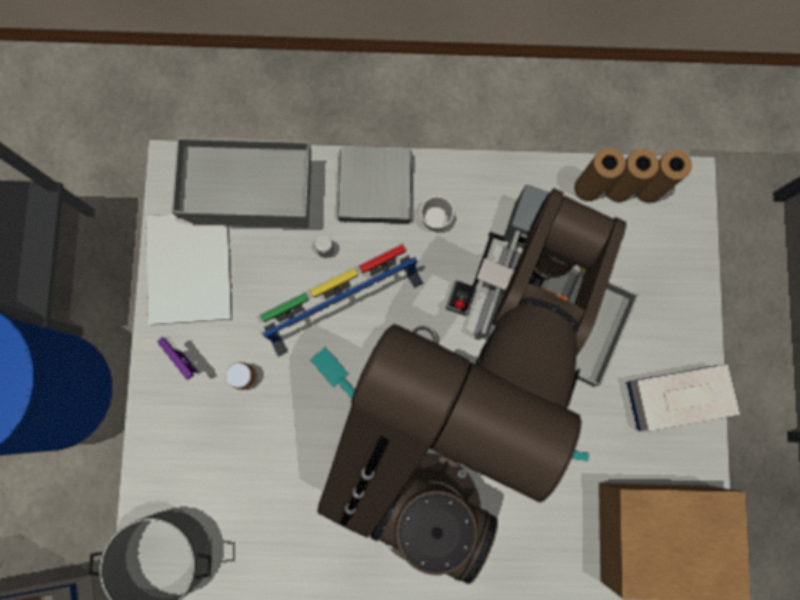

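The wrist view shows the orange handle from its end at (405,437) to its blade joint at (400,247), and the blade tip edge at (347..443,75). The rails run (155,203)-(612,165) and (193,356)-(602,330), with the pan below.

```bash
python3 - <<'E'
from h import *
np.set_printoptions(precision=4,suppress=True)
W=lambda u,v:(u*.7,v*.7)
for n,u,v,z in [('end L',389,438,.164),('end R',421,437,.164),('jt L',383,249,.164),('jt R',417,248,.164),('tipL',348,78,.156),('tipR',443,76,.156),('bl L',356,247,.156),('bl R',443,245,.156),
 ('rail1 L',155,203,.15),('rail1 R',612,165,.15),('rail2 L',193,356,.15),('rail2 R',602,330,.15),
 ('panTL',265,394,.065),('panTR',530,394,.065),('panBL',272,527,.065),('panBR',520,528,.065),('lever',223,60,.132)]:
    a=W(u,v); print(n,onz('w1',*a,z),pt('w1',*a))
for n,u,v in [('sp hnd',400,300),('sp hnd2',404,400),('blade',395,150),('rail1',250,197),('rail2',300,349)]:
    print(n,pt('w1',*W(u,v)))
for n,u,v,z in [('pan TR',635,293,.065),('BR',598,383,.065)]:
    print(n,onz('t1',u*.7,v*.7,z))
# plane clouds
c=cloud('w1'); im=load('w1')[0]; h=cv2.cvtColor(im,cv2.COLOR_BGR2HSV)
m=(h[...,0]<15)&(h[...,1]>150)&(c[...,2]>.14)&(c[...,2]<.18); p=c[m]; p=p[(abs(p[:,0]-.56)<.1)]
print(len(p),np.median(p[:,2])); q=p[:,:2]; r=cv2.minAreaRect(q.astype(np.float32)); print(r)
E
```

```text
end L [ 0.5167 -0.3256  0.164 ] [ 0.4695 -0.429   0.004 ]
end R [ 0.5372 -0.3332  0.164 ] [ 0.5026 -0.4411  0.0043]
jt L [ 0.5648 -0.2028  0.164 ] [ 0.5644 -0.2033  0.161 ]
jt R [ 0.5837 -0.21    0.164 ] [ 0.5836 -0.2105  0.1618]
tipL [ 0.5838 -0.1087  0.156 ] [ 0.5837 -0.1085  0.1547]
tipR [ 0.6324 -0.1279  0.156 ] [ 0.6326 -0.1278  0.155 ]
bl L [ 0.549  -0.1967  0.156 ] [ 0.5487 -0.197   0.1542]
bl R [ 0.5988 -0.2161  0.156 ] [ 0.5989 -0.2164  0.1548]
rail1 L [ 0.4459 -0.1256  0.15  ] [ 0.4454 -0.1255  0.1489]
rail1 R [ 0.7089 -0.211   0.15  ] [ 0.709  -0.211   0.1497]
rail2 L [ 0.415  -0.2237  0.15  ] [ 0.4147 -0.2238  0.1496]
rail2 R [ 0.6762 -0.3117  0.15  ] [ 0.6764 -0.3121  0.1493]
panTL [ 0.4013 -0.303   0.065 ] [ 0.5266 -0.2071  0.3002]
panTR [ 0.6245 -0.3957  0.065 ] [ 0.605  -0.2406  0.2989]
panBL [ 0.3367 -0.4411  0.065 ] [ 0.3351 -0.4429  0.0628]
panBR [ 0.5687 -0.5387  0.065 ] [ 0.5686 -0.5402  0.0637]
lever [ 0.5184 -0.0672  0.132 ] [ 0.5214 -0.0707  0.1437]
sp hnd [ 0.5617 -0.2366  0.163 ]
sp hnd2 [ 0.5373 -0.3025  0.1635]
blade [ 0.5931 -0.1536  0.1555]
rail1 [ 0.5011 -0.1447  0.1497]
rail2 [ 0.4844 -0.2469  0.15  ]
pan TR [ 0.5714 -0.5401  0.065 ]
BR [ 0.3313 -0.4373  0.065 ]
3503 0.16336240011739184
((0.5475570559501648, -0.19382621347904205), (0.06913868337869644, 0.27518802881240845), 2.3499674797058105)
```

```bash
python3 - <<'E'
from h import *
plan([.5675,-.2239,.144],69.0,6)
E
```

```text
t 2.35 pos [ 0.565  -0.2254  0.2851] yaw 67.48 tilt [ 0.01 -0.04] n 6 Fw [-0.6 -0.3 -0.2] w 0.0853
  dr [ 0.    -0.001 -0.042] travel [0.006 0.005 0.392]
  dr [ 0.    -0.001 -0.042] travel [0.006 0.005 0.392]
  dr [ 0.    -0.001 -0.042] travel [0.006 0.005 0.392]
  dr [ 0.    -0.001 -0.042] travel [0.006 0.005 0.392]
  dr [ 0.    -0.001 -0.042] travel [0.006 0.005 0.392]
  dr [ 0.    -0.001 -0.042] travel [0.006 0.005 0.392]
```

drive_tool(
  steps=[
    {"dr":[0,0,-0.12],"travel":[0.02,0.02,0.4],"hand":1},
    {"dr":[0,0,-0.13],"travel":[0.02,0.01,0.4],"hand":1},
    {"dr":[0,0,0],"travel":[0,0,0.4],"hand":1},
    {"dr":[0,0,0],"travel":[0,0,0.4],"hand":1},
    {"dr":[0,0,0],"travel":[0,0,0.4],"hand":1},
    {"dr":[0,0,0],"travel":[0,0,0.35],"hand":1},
    {"dr":[0,0,0],"travel":[0,0,0],"hand":1},
    {"dr":[0,0,0],"travel":[0,0,0],"hand":-1},
  ],
)

```text
time: 3.35
position: [0.5663, -0.2264, 0.1451]
orientation: [2.592, 1.774, 0.0]
wrist_force: [0.3, -0.6, -1.5]
gripper_width: 0.0697
```

drive_tool(
  steps=[
    {"dr":[0,0,0],"travel":[0,0,0],"hand":-1},
    {"dr":[0,0,0],"travel":[0,0,0],"hand":-1},
    {"dr":[0,0,0],"travel":[0,0,0],"hand":-1},
    {"dr":[0,0,0],"travel":[0,0,0],"hand":-1},
    {"dr":[0,0,0],"travel":[0,0,0],"hand":-1},
    {"dr":[0,0,0],"travel":[0,0,0],"hand":-1},
    {"dr":[0,0,0],"travel":[0,0,0],"hand":-1},
    {"dr":[0,0,0],"travel":[0,0,0],"hand":-1},
  ],
)

```text
time: 4.35
position: [0.5664, -0.2261, 0.145]
orientation: [2.591, 1.775, 0.001]
wrist_force: [-1.6, 0.3, 6.4]
gripper_width: 0.0213
```

```bash
python3 - <<'E'
from h import *
plan([.5675,-.2239,.144],69.0,1)
snap('wrist','w2');cv2.imwrite('pics/w2b.png',cv2.resize(load('w2')[0],(800,600)))
E
```

```text
t 4.35 pos [ 0.5664 -0.2261  0.145 ] yaw 68.81 tilt [0.05 0.01] n 1 Fw [-1.6  0.3  6.4] w 0.0213
  dr [ 0.008  0.001 -0.032] travel [0.041 0.004 0.016]
```

View pics/w2b.png

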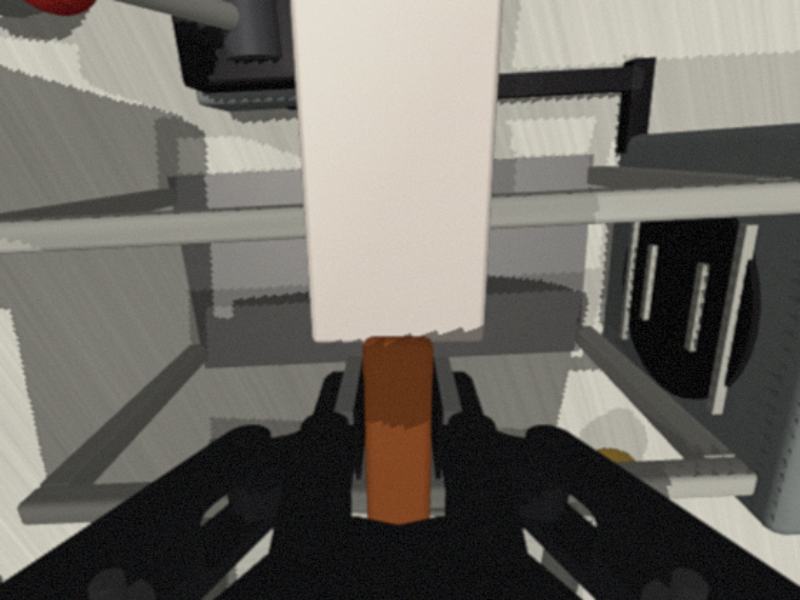

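drive_tool(
  steps=[
    {"dr":[0,0,0],"travel":[0,0,-0.2],"hand":-1},
    {"dr":[0,0,0],"travel":[0,0,-0.4],"hand":-1},
    {"dr":[0,0,0],"travel":[0,0,-0.5],"hand":-1},
    {"dr":[0,0,0],"travel":[0,0,-0.5],"hand":-1},
    {"dr":[0,0,0],"travel":[0,0,-0.5],"hand":-1},
    {"dr":[0,0,0],"travel":[0,0,-0.4],"hand":-1},
    {"dr":[0,0,-0.4],"travel":[0,0,0],"hand":-1},
    {"dr":[0,0,-0.8],"travel":[0,0,0],"hand":-1},
  ],
)

```text
time: 5.4
position: [0.5661, -0.2259, 0.2955]
orientation: [2.473, 1.936, 0.001]
wrist_force: [-0.1, -0.1, -1.0]
gripper_width: 0.0208
```

```bash
python3 - <<'E'
from h import *
plan([.4793,-.4175,.29],156,15)
E
```

```text
t 5.4 pos [ 0.5661 -0.2259  0.2955] yaw 76.12 tilt [0.05 0.06] n 15 Fw [-0.1 -0.1 -1. ] w 0.0208
  dr [ 0.001  0.001 -0.888] travel [-0.23  -0.043  0.006]
  dr [ 0.001  0.001 -0.888] travel [-0.225 -0.064  0.006]
  dr [ 0.001  0.001 -0.888] travel [-0.218 -0.084  0.006]
  dr [ 0.001  0.001 -0.888] travel [-0.209 -0.104  0.006]
  dr [ 0.001  0.001 -0.888] travel [-0.199 -0.123  0.006]
  dr [ 0.001  0.001 -0.888] travel [-0.186 -0.141  0.006]
  dr [ 0.001  0.001 -0.888] travel [-0.172 -0.158  0.006]
  dr [ 0.001  0.001 -0.888] travel [-0.157 -0.173  0.006]
  dr [ 0.001  0.001 -0.888] travel [-0.14  -0.187  0.006]
  dr [ 0.001  0.001 -0.888] travel [-0.122 -0.199  0.006]
  dr [ 0.001  0.001 -0.888] travel [-0.103 -0.21   0.006]
  dr [ 0.001  0.001 -0.888] travel [-0.083 -0.218  0.006]
  dr [ 0.001  0.001 -0.888] travel [-0.063 -0.225  0.006]
  dr [ 0.001  0.001 -0.888] travel [-0.042 -0.23   0.006]
  dr [ 0.001  0.001 -0.888] travel [-0.02  -0.233  0.006]
```

drive_tool(
  steps=[
    {"dr":[0,0,-0.89],"travel":[-0.23,-0.04,0],"hand":-1},
    {"dr":[0,0,-0.89],"travel":[-0.23,-0.06,0],"hand":-1},
    {"dr":[0,0,-0.89],"travel":[-0.22,-0.08,0],"hand":-1},
    {"dr":[0,0,-0.89],"travel":[-0.21,-0.1,0],"hand":-1},
    {"dr":[0,0,-0.89],"travel":[-0.2,-0.12,0],"hand":-1},
    {"dr":[0,0,-0.89],"travel":[-0.19,-0.14,0],"hand":-1},
    {"dr":[0,0,-0.89],"travel":[-0.17,-0.16,0],"hand":-1},
    {"dr":[0,0,-0.89],"travel":[-0.16,-0.17,0],"hand":-1},
  ],
)

```text
time: 6.4
position: [0.5206, -0.3292, 0.2951]
orientation: [1.597, 2.705, 0.0]
wrist_force: [0.3, 0.2, -1.6]
gripper_width: 0.021
```

drive_tool(
  steps=[
    {"dr":[0,0,-0.89],"travel":[-0.14,-0.19,0],"hand":-1},
    {"dr":[0,0,-0.89],"travel":[-0.12,-0.2,0],"hand":-1},
    {"dr":[0,0,-0.89],"travel":[-0.1,-0.21,0],"hand":-1},
    {"dr":[0,0,-0.89],"travel":[-0.08,-0.22,0],"hand":-1},
    {"dr":[0,0,-0.89],"travel":[-0.06,-0.22,0],"hand":-1},
    {"dr":[0,0,-0.89],"travel":[-0.04,-0.23,0],"hand":-1},
    {"dr":[0,0,-0.6],"travel":[-0.02,-0.2,0],"hand":-1},
    {"dr":[0,0,0],"travel":[0,0,0],"hand":-1},
  ],
)

```text
time: 7.4
position: [0.4804, -0.4164, 0.2949]
orientation: [0.699, 3.063, -0.0]
wrist_force: [-0.2, -0.6, -0.4]
gripper_width: 0.0211
```

```bash
python3 - <<'E'
from h import *
plan([.4793,-.4175,.29],156,1)
snap('wrist','w3');cv2.imwrite('pics/w3b.png',cv2.resize(load('w3')[0],(800,600)))
snap('top','t3');crop('t3',300,150,460,310,5,'t3b')
E
```

```text
t 7.4 pos [ 0.4804 -0.4164  0.2949] yaw 154.29 tilt [-0.01  0.02] n 1 Fw [-0.2 -0.6 -0.4] w 0.0211
  dr [-0.002  0.003 -0.285] travel [ 0.008 -0.024  0.081]
```

View pics/w3b.png

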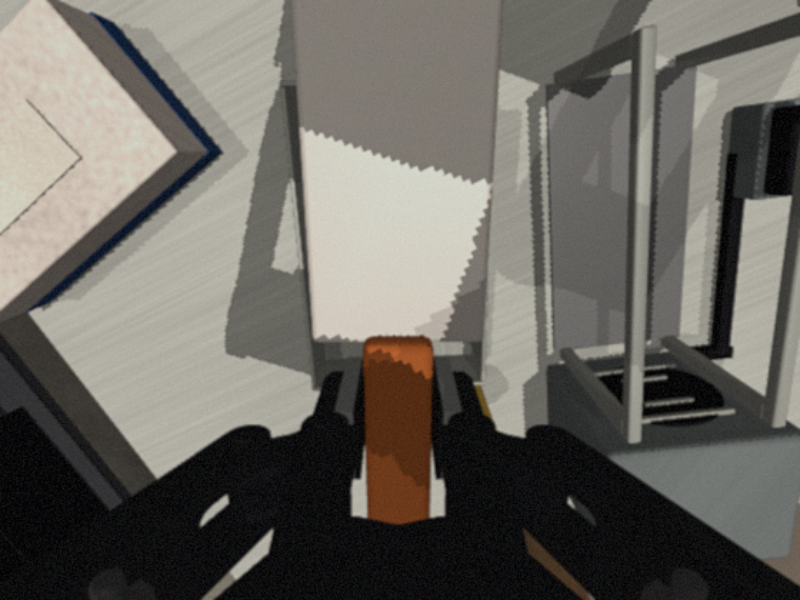

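View pics/t3b.png

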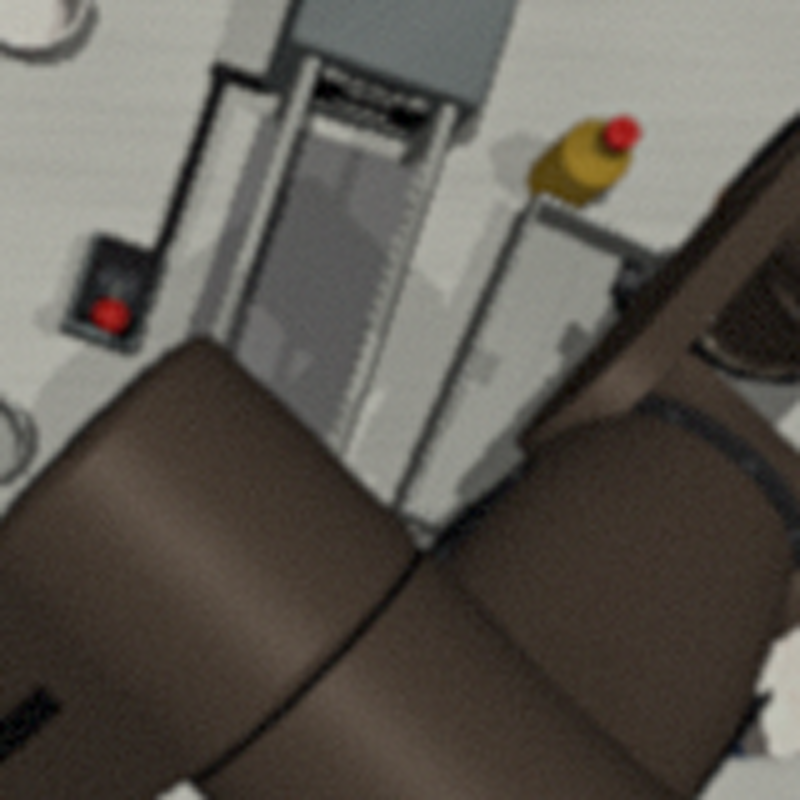

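```bash
python3 - <<'E'
from h import *
np.set_printoptions(precision=4,suppress=True)
for u,v in [(313,387),(484,380),(287,85),(499,85),(300,180),(495,230)]: print(u,v,onz('w3',u*.7,v*.7,.065),pt('w3',u*.7,v*.7))
for u,v in [(540,200),(395,508)]: print(onz('t3',300+u/5,150+v/5,.065))
c=cloud('w3'); 
m=(abs(c[...,2]-.064)<.006)&(c[...,0]<.66)&(c[...,0]>.28)&(c[...,1]<-.28)&(c[...,1]>-.56)
p=c[m][:,:2].astype(np.float32); print(len(p))
v=np.argwhere(m); print(v.min(0),v.max(0))
o=np.zeros(m.shape,np.uint8);o[m]=255;cv2.imwrite('pics/m3.png',o)
plan([.4793,-.4175,.1],155.3,1)
E
```

```text
313 387 [ 0.5651 -0.544   0.065 ] [ 0.5656 -0.5445  0.0638]
484 380 [ 0.6275 -0.3978  0.065 ] [ 0.628  -0.3979  0.0642]
287 85 [ 0.3313 -0.4371  0.065 ] [ 0.3312 -0.4372  0.0644]
499 85 [ 0.401  -0.2923  0.065 ] [ 0.3992 -0.2764 -0.0002]
300 180 [ 0.3966 -0.4627  0.065 ] [ 0.3957 -0.4674  0.0431]
495 230 [ 0.5023 -0.3364  0.065 ] [ 0.5182 -0.3283 -0.0002]
[ 0.6259 -0.4023  0.065 ]
[ 0.3887 -0.2905  0.065 ]
1514
[56 93] [288 343]
t 7.5 pos [ 0.4807 -0.4157  0.2947] yaw 154.26 tilt [0.01 0.01] n 1 Fw [-0.3  0.1 -1.5] w 0.0212
  dr [ 0.001  0.002 -0.174] travel [ 0.009 -0.038  3.245]
```

View pics/m3.png

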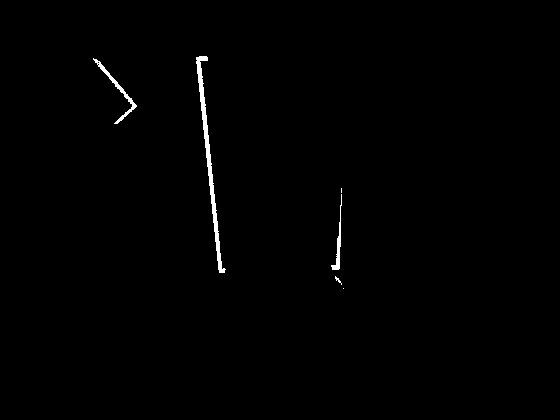

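```bash
python3 - <<'E'
from h import *
plan([.4816,-.4185,.01],155.7,1)
E
```

```text
t 7.5 pos [ 0.4807 -0.4157  0.2947] yaw 154.26 tilt [0.01 0.01] n 1 Fw [-0.3  0.1 -1.5] w 0.0212
  dr [ 0.001  0.002 -0.241] travel [-0.033 -0.036  4.745]
```

drive_tool(
  steps=[
    {"dr":[0,0,-0.24],"travel":[-0.03,-0.04,0.3],"hand":-1},
    {"dr":[0,0,0],"travel":[0,0,0.6],"hand":-1},
    {"dr":[0,0,0],"travel":[0,0,0.6],"hand":-1},
    {"dr":[0,0,0],"travel":[0,0,0.6],"hand":-1},
    {"dr":[0,0,0],"travel":[0,0,0.6],"hand":-1},
    {"dr":[0,0,0],"travel":[0,0,0.3],"hand":-1},
    {"dr":[0,0,0],"travel":[0,0,0],"hand":-1},
    {"dr":[0,0,0],"travel":[0,0,0],"hand":-1},
  ],
)

```text
time: 8.5
position: [0.4819, -0.4194, 0.1154]
orientation: [0.658, 3.071, -0.001]
wrist_force: [-1.1, -0.3, -1.1]
gripper_width: 0.0211
```

```bash
python3 - <<'E'
from h import *
plan([.4816,-.4185,.01],155.7,1)
snap('wrist','w4');cv2.imwrite('pics/w4b.png',cv2.resize(load('w4')[0],(800,600)))
E
```

```text
t 8.5 pos [ 0.4819 -0.4194  0.1154] yaw 155.81 tilt [-0.03  0.08] n 1 Fw [-1.1 -0.3 -1.1] w 0.0211
  dr [-0.004  0.013  0.018] travel [0.012 0.012 1.756]
```

View pics/w4b.png

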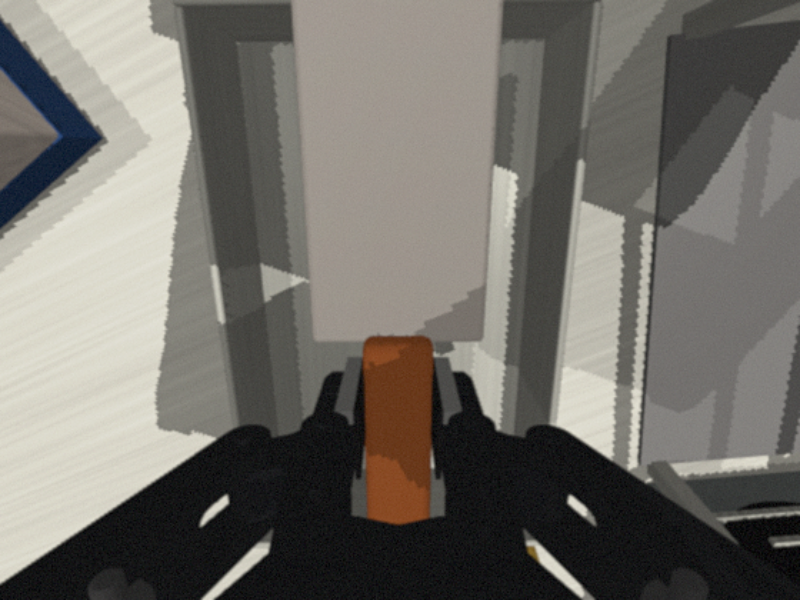

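```bash
python3 - <<'E'
from h import *
np.set_printoptions(precision=4,suppress=True)
for u,v in [(180,5),(600,3),(240,432),(553,430)]: print(u,v,onz('w4',u*.7,v*.7,.065),pt('w4',u*.7,v*.7))
E
```

```text
180 5 [ 0.3308 -0.4402  0.065 ] [ 0.3305 -0.4405  0.0642]
600 3 [ 0.3946 -0.2968  0.065 ] [ 0.3945 -0.2966  0.0646]
240 432 [ 0.5013 -0.5138  0.065 ] [ 0.4547 -0.448   0.1652]
553 430 [ 0.5642 -0.371   0.065 ] [ 0.485  -0.3795  0.1651]
```

drive_tool(
  steps=[
    {"dr":[0,0,0],"travel":[0,0,0.4],"hand":-1},
    {"dr":[0,0,0],"travel":[0,0,0.4],"hand":-1},
    {"dr":[0,0,0],"travel":[0,0,0.4],"hand":-1},
    {"dr":[0,0,0],"travel":[0,0,0.3],"hand":-1},
    {"dr":[0,0,0],"travel":[0,0,0.2],"hand":-1},
    {"dr":[0,0,0],"travel":[0,0,0.05],"hand":-1},
    {"dr":[0,0,0],"travel":[0,0,0],"hand":-1},
    {"dr":[0,0,0],"travel":[0,0,0],"hand":-1},
  ],
)

```text
time: 9.55
position: [0.4816, -0.4192, 0.01]
orientation: [0.658, 3.071, -0.001]
wrist_force: [0.7, 0.2, -0.6]
gripper_width: 0.0211
```

drive_tool(
  steps=[
    {"dr":[0,0,0],"travel":[0,0,0],"hand":-0.3},
    {"dr":[0,0,0],"travel":[0,0,0],"hand":-0.3},
    {"dr":[0,0,0],"travel":[0,0,0],"hand":0},
    {"dr":[0,0,0],"travel":[0,0,0],"hand":0},
    {"dr":[0,0,0],"travel":[0,0,0],"hand":0},
    {"dr":[0,0,0],"travel":[0,0,-0.2],"hand":0},
    {"dr":[0,0,0],"travel":[0,0,-0.5],"hand":0},
    {"dr":[0,0,0],"travel":[0,0,-0.8],"hand":0},
  ],
)

```text
time: 10.55
position: [0.4806, -0.4183, 0.0998]
orientation: [-0.658, -3.07, -0.002]
wrist_force: [0.9, -0.5, 0.8]
gripper_width: 0.0429
```

drive_tool(
  steps=[
    {"dr":[0,0,0],"travel":[0,0,-0.8],"hand":0},
    {"dr":[0,0,0],"travel":[0,0,-0.8],"hand":0},
    {"dr":[0,0,0],"travel":[0,0,-0.8],"hand":0.5},
    {"dr":[0,0,0],"travel":[0,0,-0.8],"hand":1},
    {"dr":[0,0,0],"travel":[0,0,-0.6],"hand":1},
    {"dr":[0,0,0],"travel":[0,0,0],"hand":1},
    {"dr":[0,0,0],"travel":[0,0,0],"hand":1},
    {"dr":[0,0,0],"travel":[0,0,0],"hand":1},
  ],
)

```text
time: 11.55
position: [0.4808, -0.4185, 0.3262]
orientation: [-0.658, -3.07, -0.002]
wrist_force: [0.0, 0.1, -0.3]
gripper_width: 0.0853
```

```bash
python3 - <<'E'
from h import *
snap('wrist','w5');cv2.imwrite('pics/w5b.png',cv2.resize(load('w5')[0],(800,600)))
plan([.4816,-.4185,.3],155.7,1)
E
```

```text
t 11.6 pos [ 0.4809 -0.4185  0.3262] yaw 155.8 tilt [ 0.04 -0.1 ] n 1 Fw [-0.3  0.5  0.2] w 0.0858
  dr [ 0.006 -0.017  0.017] travel [-0.012  0.005  0.437]
```

View pics/w5b.png

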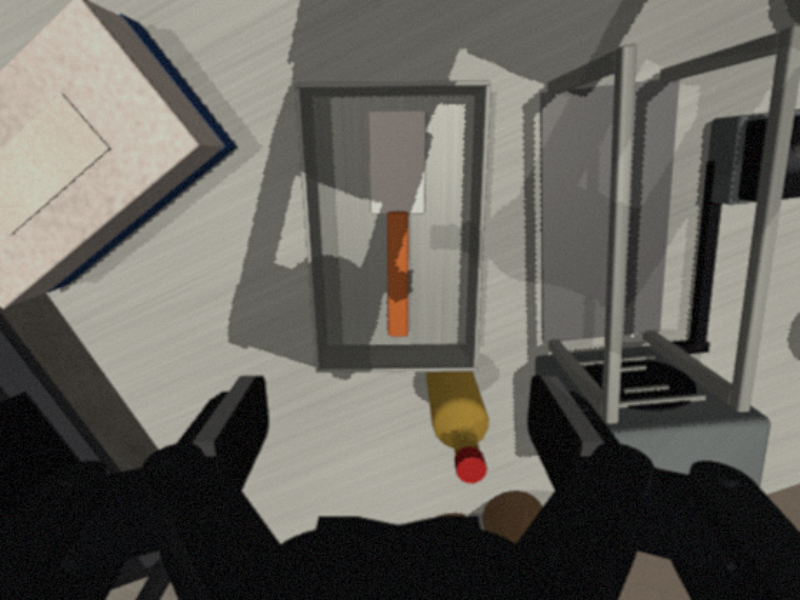

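The spatula lies flat in the pan: handle at (397,275), blade at (397,160), all inside the walls. Next, the scraper positions.

```bash
python3 - <<'E'
from h import *
np.set_printoptions(precision=4,suppress=True)
T=lambda u,v,f=6,o=(170,150):(o[0]+u/f,o[1]+v/f)
# handle corners, c1: top face corners
c=cloud('top0'); im=load('top0')[0]; h=cv2.cvtColor(im,cv2.COLOR_BGR2HSV)
ok=(c[...,2]>.17)&(c[...,2]<.2)&(c[...,0]>.42)&(c[...,0]<.7)&(c[...,1]>.03)&(c[...,1]<.46)
for n,lo,hi in [('red',0,8),('yel',22,34),('grn',45,75)]:
    m=ok&(h[...,0]>=lo)&(h[...,0]<=hi)&(h[...,1]>90); p=c[m]; 
    v=np.argwhere(m); pp=np.array([onz('top0',b,a,.187) for a,b in v])[:,:2].astype(np.float32)
    r=cv2.minAreaRect(pp); e=np.linalg.eigh(np.cov(pp.T))[1][:,1]
    print(n,len(p),np.median(p[:,2]),pp.mean(0),r,np.degrees(np.arctan2(e[1],e[0])))
c=cloud('scene0'); im=load('scene0')[0]; h=cv2.cvtColor(im,cv2.COLOR_BGR2HSV)
ok=(c[...,2]>.16)&(c[...,2]<.2)&(c[...,0]>.42)&(c[...,0]<.7)&(c[...,1]>.03)&(c[...,1]<.46)
for n,lo,hi in [('red',0,8),('yel',22,34),('grn',45,75)]:
    m=ok&(h[...,0]>=lo)&(h[...,0]<=hi)&(h[...,1]>90)&(c[...,2]>.183); p=c[m]; 
    e=np.linalg.eigh(np.cov(p[:,:2].T))[1][:,1]
    print(n,len(p),np.percentile(p[:,2],[50,90]),p.mean(0),p.min(0),p.max(0),np.degrees(np.arctan2(e[1],e[0])))
plan([.61,.09,.31],118,22)
E
```

```text
red 205 0.18759055602176988 [0.6184 0.1303] ((0.6189161539077759, 0.12922236323356628), (0.020968737080693245, 0.122272789478302), 28.800472259521484) 118.79602876545026
yel 211 0.186730828967834 [0.5546 0.247 ] ((0.5544683337211609, 0.2465772181749344), (0.020845722407102585, 0.12070642411708832), 28.800594329833984) 118.7654642780255
grn 186 0.18711094500827996 [0.4893 0.3651] ((0.4886360168457031, 0.364833801984787), (0.01909799315035343, 0.1189589574933052), 28.795988082885742) 118.51794678587758
red 258 [0.1863 0.1882] [0.6223 0.1319 0.1862] [0.5825 0.0758 0.183 ] [0.6585 0.1878 0.1906] 118.88093968890762
yel 229 [0.1864 0.1887] [0.5577 0.25   0.1864] [0.5227 0.1954 0.1831] [0.5923 0.3067 0.1901] 118.19491936537463
grn 232 [0.1862 0.188 ] [0.4941 0.368  0.1862] [0.4559 0.2606 0.183 ] [0.5375 0.4258 0.1902] 117.99460845465902
t 11.6 pos [ 0.4809 -0.4185  0.3262] yaw 155.8 tilt [ 0.   -0.11] n 22 Fw [-0.3  0.5  0.2] w 0.0858
  dr [ 0.    -0.001  0.286] travel [0.069 0.391 0.013]
  dr [ 0.    -0.001  0.286] travel [0.08  0.389 0.013]
  dr [ 0.    -0.001  0.286] travel [0.092 0.387 
[... 351 characters left out ...]
0.001  0.286] travel [0.171 0.359 0.013]
  dr [ 0.    -0.001  0.286] travel [0.181 0.354 0.013]
  dr [ 0.    -0.001  0.286] travel [0.192 0.348 0.013]
  dr [ 0.    -0.001  0.286] travel [0.202 0.342 0.013]
  dr [ 0.    -0.001  0.286] travel [0.212 0.336 0.012]
  dr [ 0.    -0.001  0.286] travel [0.222 0.33  0.012]
  dr [ 0.    -0.001  0.286] travel [0.232 0.323 0.012]
  dr [ 0.    -0.001  0.286] travel [0.242 0.316 0.012]
  dr [ 0.    -0.001  0.286] travel [0.251 0.308 0.012]
  dr [ 0.    -0.001  0.286] travel [0.26  0.301 0.012]
  dr [ 0.    -0.001  0.286] travel [0.269 0.293 0.012]
  dr [ 0.    -0.001  0.286] travel [0.278 0.284 0.012]
  dr [ 0.    -0.001  0.286] travel [0.286 0.276 0.012]
```

```bash
python3 - <<'E'
from h import *
plan([.6195,.1305,.32],118.6,16)
E
```

```text
t 11.6 pos [ 0.4809 -0.4185  0.3262] yaw 155.8 tilt [ 0.   -0.11] n 16 Fw [-0.3  0.5  0.2] w 0.0858
  dr [ 0.    -0.001  0.388] travel [0.103 0.581 0.007]
  dr [ 0.    -0.001  0.388] travel [0.126 0.576 0.007]
  dr [ 0.    -0.001  0.388] travel [0.149 0.571 0.007]
  dr [ 0.    -0.001  0.388] travel [0.172 0.564 0.007]
  dr [ 0.    -0.001  0.388] travel [0.195 0.557 0.007]
  dr [ 0.    -0.001  0.388] travel [0.218 0.548 0.007]
  dr [ 0.    -0.001  0.388] travel [0.24  0.539 0.007]
  dr [ 0.    -0.001  0.388] travel [0.261 0.529 0.007]
  dr [ 0.    -0.001  0.388] travel [0.283 0.518 0.007]
  dr [ 0.    -0.001  0.388] travel [0.303 0.506 0.007]
  dr [ 0.    -0.001  0.388] travel [0.324 0.493 0.007]
  dr [ 0.    -0.001  0.388] travel [0.343 0.48  0.007]
  dr [ 0.    -0.001  0.388] travel [0.363 0.465 0.007]
  dr [ 0.    -0.001  0.388] travel [0.381 0.45  0.007]
  dr [ 0.    -0.001  0.388] travel [0.399 0.434 0.007]
  dr [ 0.    -0.001  0.388] travel [0.416 0.418 0.007]
```

drive_tool(
  steps=[
    {"dr":[0,0,0.39],"travel":[0.1,0.58,0.01],"hand":1},
    {"dr":[0,0,0.39],"travel":[0.13,0.58,0.01],"hand":1},
    {"dr":[0,0,0.39],"travel":[0.15,0.57,0.01],"hand":1},
    {"dr":[0,0,0.39],"travel":[0.17,0.56,0.01],"hand":1},
    {"dr":[0,0,0.39],"travel":[0.2,0.56,0.01],"hand":1},
    {"dr":[0,0,0.39],"travel":[0.22,0.55,0.01],"hand":1},
    {"dr":[0,0,0.39],"travel":[0.24,0.54,0.01],"hand":1},
    {"dr":[0,0,0.39],"travel":[0.26,0.53,0.01],"hand":1},
  ],
)

```text
time: 12.6
position: [0.5506, -0.1428, 0.3218]
orientation: [-1.151, -2.922, 0.0]
wrist_force: [0.3, -0.4, 0.1]
gripper_width: 0.0855
```

drive_tool(
  steps=[
    {"dr":[0,0,0.39],"travel":[0.28,0.52,0],"hand":1},
    {"dr":[0,0,0.39],"travel":[0.3,0.51,0],"hand":1},
    {"dr":[0,0,0.39],"travel":[0.32,0.49,0],"hand":1},
    {"dr":[0,0,0.39],"travel":[0.34,0.48,0],"hand":1},
    {"dr":[0,0,0.39],"travel":[0.36,0.46,0],"hand":1},
    {"dr":[0,0,0.39],"travel":[0.38,0.45,0],"hand":1},
    {"dr":[0,0,0.36],"travel":[0.39,0.42,0],"hand":1},
    {"dr":[0,0,0.3],"travel":[0.3,0.3,0],"hand":1},
  ],
)

```text
time: 13.6
position: [0.6184, 0.1204, 0.3216]
orientation: [-1.593, -2.707, 0.001]
wrist_force: [-0.1, 0.5, -0.5]
gripper_width: 0.0853
```

```bash
python3 - <<'E'
from h import *
plan([.6195,.1305,.32],118.6,1)
snap('wrist','w6');cv2.imwrite('pics/w6b.png',cv2.resize(load('w6')[0],(800,600)))
E
```

```text
t 13.6 pos [0.6184 0.1204 0.3216] yaw 119.05 tilt [-0.07 -0.03] n 1 Fw [-0.1  0.5 -0.5] w 0.0853
  dr [-0.012 -0.006  0.076] travel [0.138 0.098 0.026]
```

View pics/w6b.png

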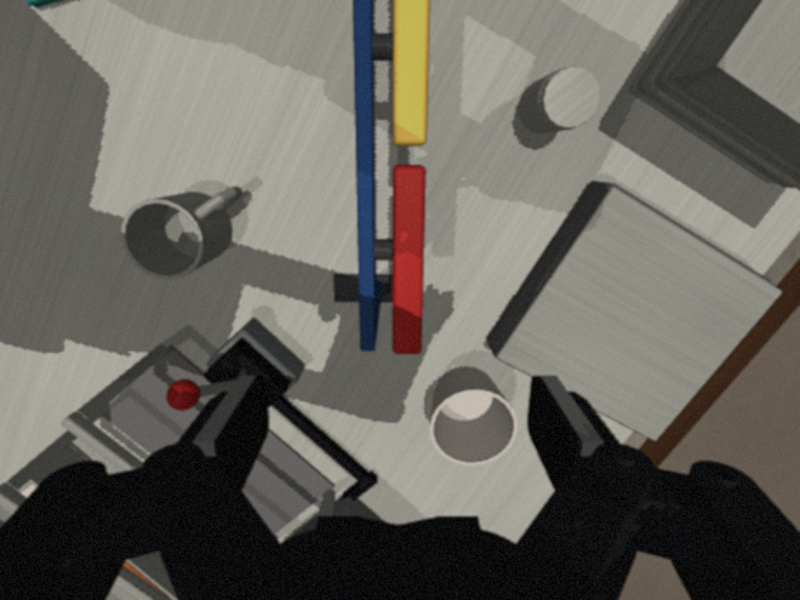

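```bash
python3 - <<'E'
from h import *
np.set_printoptions(precision=4,suppress=True)
P=[onz('w6',u*.7,v*.7,.187) for u,v in [(393.5,167),(425,167),(394,352),(421,352)]]
for p in P: print(p)
print(np.mean(P,0)); d=(P[0]+P[1]-P[2]-P[3])/2; print(np.linalg.norm(d),np.degrees(np.arctan2(d[1],d[0])))
print(pt('w6',410*.7,200*.7),pt('w6',408*.7,300*.7))
b=[onz('w6',u*.7,v*.7,.143) for u,v in [(361,0),(368,345)]]; d=b[0]-b[1]; print(b,np.degrees(np.arctan2(d[1],d[0])))
y=[onz('w6',u*.7,v*.7,.187) for u,v in [(394,0),(395,143),(426.5,143),(429,0)]]; print(y)
plan([.619,.1305,.158],118.8,1)
E
```

```text
[0.5831 0.1795 0.187 ]
[0.5995 0.1886 0.187 ]
[0.6415 0.0745 0.187 ]
[0.6574 0.0834 0.187 ]
[0.6204 0.1315 0.187 ]
0.12015806647148433 118.93975095460418
[0.6012 0.1675 0.1872] [0.6315 0.1114 0.1874]
[array([0.5174, 0.2559, 0.143 ]), array([0.6304, 0.0518, 0.143 ])] 118.9905484178389
[array([0.5417, 0.2552, 0.187 ]), array([0.5773, 0.1918, 0.187 ]), array([0.5935, 0.2008, 0.187 ]), array([0.5581, 0.2643, 0.187 ])]
t 13.65 pos [0.6189 0.1228 0.3215] yaw 119.0 tilt [-0.02 -0.08] n 1 Fw [-1.4  2.1 -1.3] w 0.0854
  dr [-0.004 -0.014  0.033] travel [0.108 0.066 2.725]
```

drive_tool(
  steps=[
    {"dr":[0,0,0.02],"travel":[0.06,0.04,0.3],"hand":1},
    {"dr":[0,0,0],"travel":[0.05,0.03,0.4],"hand":1},
    {"dr":[0,0,0],"travel":[0,0,0.5],"hand":1},
    {"dr":[0,0,0],"travel":[0,0,0.4],"hand":1},
    {"dr":[0,0,0],"travel":[0,0,0.2],"hand":1},
    {"dr":[0,0,0],"travel":[0,0,0],"hand":1},
    {"dr":[0,0,0],"travel":[0,0,0],"hand":1},
    {"dr":[0,0,0],"travel":[0,0,0],"hand":1},
  ],
  grip_force=60,
)

```text
time: 14.65
position: [0.6194, 0.1268, 0.2154]
orientation: [1.595, 2.705, 0.001]
wrist_force: [0.4, 0.1, -0.4]
gripper_width: 0.0855
```

```bash
python3 - <<'E'
from h import *
plan([.62,.131,.155],118.9,1)
E
```

```text
t 14.65 pos [0.6194 0.1268 0.2154] yaw 118.96 tilt [0.08 0.03] n 1 Fw [ 0.4  0.1 -0.4] w 0.0855
  dr [0.013 0.005 0.01 ] travel [0.057 0.041 1.007]
```

drive_tool(
  steps=[
    {"dr":[0,0,0],"travel":[0.06,0.04,0.3],"hand":1},
    {"dr":[0,0,0],"travel":[0,0,0.4],"hand":1},
    {"dr":[0,0,0],"travel":[0,0,0.3],"hand":1},
    {"dr":[0,0,0],"travel":[0,0,0],"hand":1},
    {"dr":[0,0,0],"travel":[0,0,0],"hand":0},
    {"dr":[0,0,0],"travel":[0,0,0],"hand":-0.3},
    {"dr":[0,0,0],"travel":[0,0,0],"hand":-0.35},
    {"dr":[0,0,0],"travel":[0,0,0],"hand":-0.35},
  ],
)

```text
time: 15.65
position: [0.6194, 0.1311, 0.1549]
orientation: [1.595, 2.706, 0.001]
wrist_force: [0.3, 0.8, 0.4]
gripper_width: 0.0279
```

```bash
python3 - <<'E'
from h import *
plan([.62,.131,.155],118.9,1)
snap('wrist','w7');cv2.imwrite('pics/w7b.png',cv2.resize(load('w7')[0],(800,600)))
E
```

```text
t 15.65 pos [0.6194 0.1311 0.1549] yaw 118.96 tilt [0.03 0.01] n 1 Fw [0.3 0.8 0.4] w 0.0279
  dr [0.005 0.001 0.01 ] travel [-0.006  0.007 -0.002]
```

View pics/w7b.png

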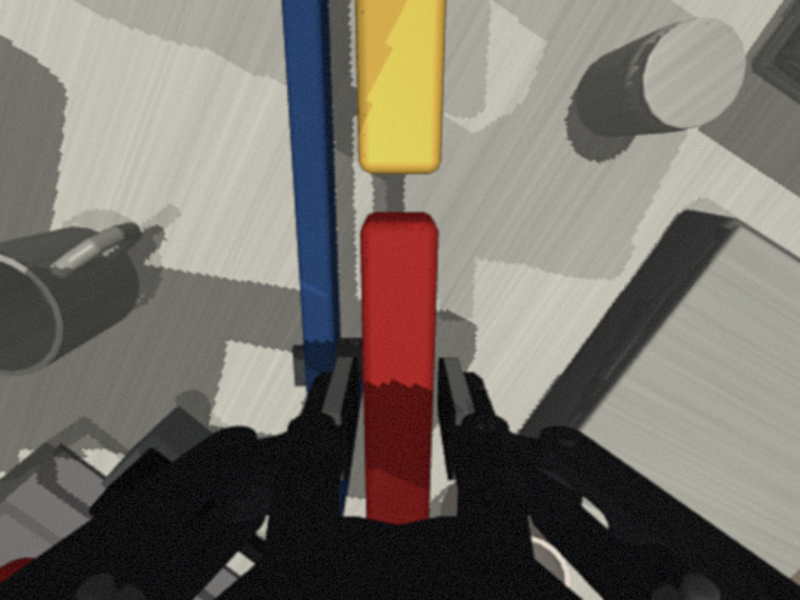

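drive_tool(
  steps=[
    {"dr":[0,0,0],"travel":[0,0,0],"hand":-1},
    {"dr":[0,0,0],"travel":[0,0,0],"hand":-1},
    {"dr":[0,0,0],"travel":[0,0,0],"hand":-1},
    {"dr":[0,0,0],"travel":[0,0,-0.12],"hand":-1},
    {"dr":[0,0,0],"travel":[0,0,-0.12],"hand":-1},
    {"dr":[0,0,0],"travel":[0,0,-0.12],"hand":-1},
    {"dr":[0,0,0],"travel":[0,0,-0.12],"hand":-1},
    {"dr":[0,0,0],"travel":[0,0,0],"hand":-1},
  ],
)

```text
time: 16.7
position: [0.6197, 0.1312, 0.1841]
orientation: [1.595, 2.706, 0.001]
wrist_force: [0.1, 0.1, -3.4]
gripper_width: 0.0187
```

```bash
python3 - <<'E'
from h import *
plan([.62,.131,.184],118.9,1)
snap('scene','s8');crop('s8',240,190,410,290,4.7,'s8b')
E
```

```text
t 16.7 pos [0.6197 0.1312 0.1841] yaw 118.96 tilt [0.07 0.02] n 1 Fw [ 0.1  0.1 -3.4] w 0.0187
  dr [0.011 0.004 0.01 ] travel [-0.005  0.003  0.001]
```

View pics/s8b.png

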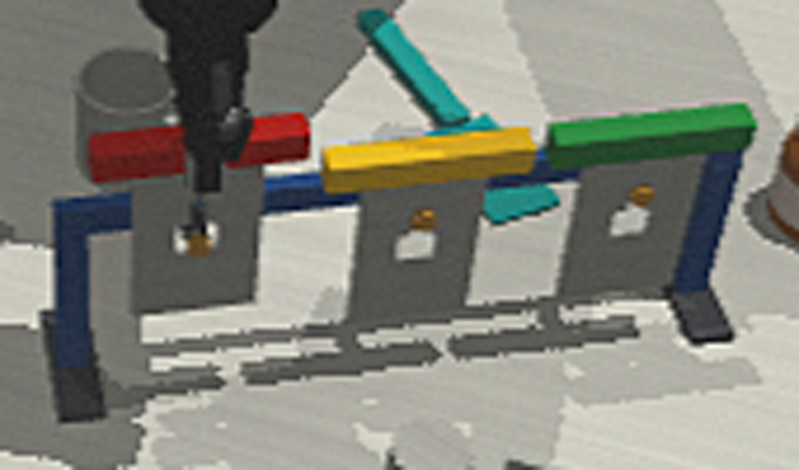

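The red scraper is up, with the brass head inside the wide opening at (200,243). I'll draw it off.

drive_tool(
  steps=[
    {"dr":[0,0,0],"travel":[0,0.1,0],"hand":-1},
    {"dr":[0,0,0],"travel":[0,0.1,0],"hand":-1},
    {"dr":[0,0,0],"travel":[0,0.1,0],"hand":-1},
    {"dr":[0,0,0],"travel":[0,0.1,0],"hand":-1},
    {"dr":[0,0,0],"travel":[0,0.1,0],"hand":-1},
    {"dr":[0,0,0],"travel":[0,0.1,0],"hand":-1},
    {"dr":[0,0,0],"travel":[0,0.1,0],"hand":-1},
    {"dr":[0,0,0],"travel":[0,0,0],"hand":-1},
  ],
)

```text
time: 17.75
position: [0.6564, 0.1516, 0.1832]
orientation: [1.595, 2.706, 0.0]
wrist_force: [0.3, -0.1, -1.9]
gripper_width: 0.0194
```

```bash
python3 - <<'E'
from h import *
plan([.62,.131,.184],118.9,1)
snap('scene','s9');crop('s9',200,150,410,290,3.8,'s9b')
snap('wrist','w9');cv2.imwrite('pics/w9b.png',cv2.resize(load('w9')[0],(800,600)))
E
```

```text
t 17.75 pos [0.6564 0.1516 0.1832] yaw 118.97 tilt [0.01 0.  ] n 1 Fw [ 0.3 -0.1 -1.9] w 0.0194
  dr [0.001 0.    0.011] travel [-0.007 -0.697 -0.013]
```

View pics/s9b.png

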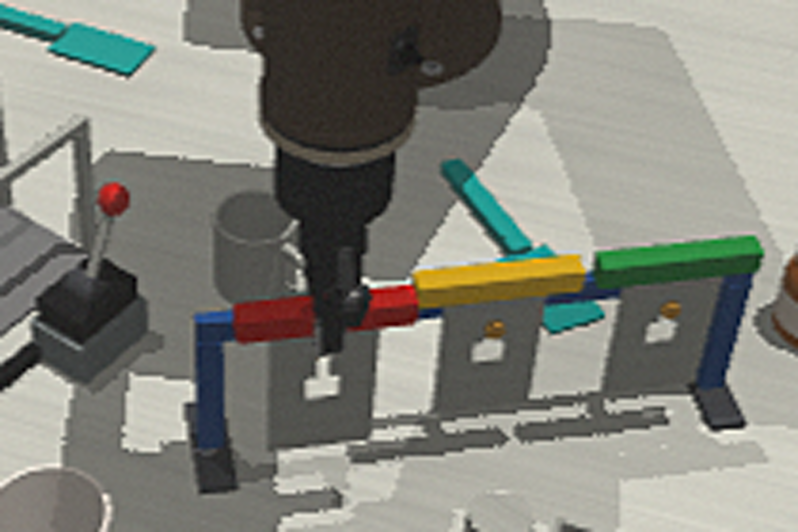

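View pics/w9b.png

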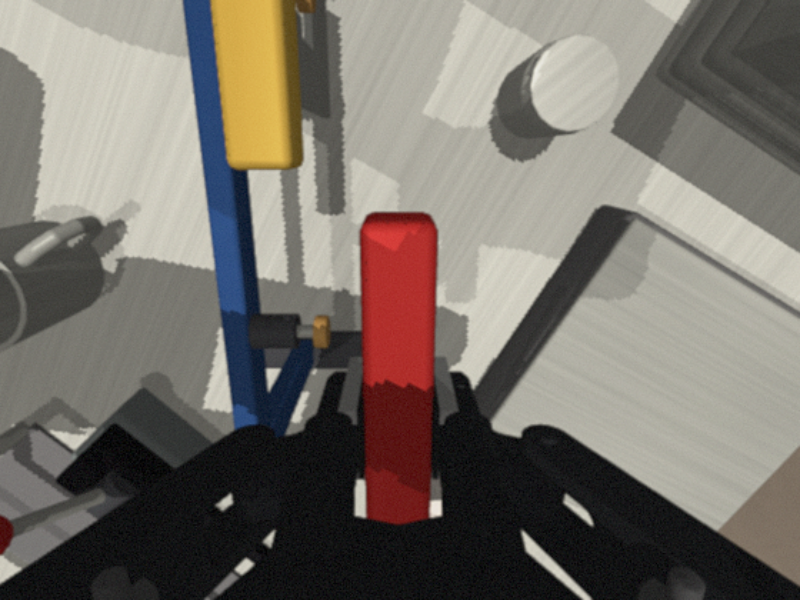

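```bash
python3 - <<'E'
from h import *
np.set_printoptions(precision=4,suppress=True)
for f in ['w1','w5','w3','t3','top0','scene0']:
    c=cloud(f); im=load(f)[0]; h=cv2.cvtColor(im,cv2.COLOR_BGR2HSV)
    O=np.array([.5595,-.219]); A=np.radians(-18); ex=np.array([np.cos(A),np.sin(A)]); ey=np.array([-ex[1],ex[0]])
    q=c[...,:2]-O; X=q@ex; Y=q@ey
    for s in (1,-1):
        m=(abs(c[...,2]-.15)<.004)&(abs(X)<.125)&(abs(Y-s*.053)<.016)&(h[...,1]<60)
        if f in('w1','top0','scene0'): m&=(abs(X-.0)>.045)
        v=np.argwhere(m)
        if len(v)<20: print(f,s,len(v)); continue
        pp=np.array([onz(f,b,a,.15) for a,b in v])[:,:2]-O
        x=pp@ex; y=pp@ey; k=np.polyfit(x,y,1); print(f,s,len(v),'y0',round(k[1],4),'slope deg',round(np.degrees(k[0]),2),'spread',np.percentile(y-k[0]*x-k[1],[5,95]))
        if f=='w1':
            m=(abs(c[...,2]-.15)<.004)&(abs(X)<.2)&(abs(Y-s*.053)<.012)&(h[...,1]<60); print('x range',X[m].min(),X[m].max())
E
```

```text
w1 1 2208 y0 0.0541 slope deg -0.31 spread [-0.0045  0.0045]
x range -0.13796639399623903 0.1997259960630986
w1 -1 1685 y0 -0.0507 slope deg -0.32 spread [-0.0048  0.0048]
x range -0.13865141386326485 0.19998043718375524
w5 1 2807 y0 0.0518 slope deg -0.27 spread [-0.0053  0.0053]
w5 -1 2502 y0 -0.0534 slope deg -0.3 spread [-0.0049  0.0049]
w3 1 1203 y0 0.0482 slope deg 1.77 spread [-0.005   0.0052]
w3 -1 3078 y0 -0.0535 slope deg -0.31 spread [-0.0049  0.0049]
t3 1 105 y0 0.0522 slope deg -0.02 spread [-0.0041  0.0049]
t3 -1 134 y0 -0.0532 slope deg -0.26 spread [-0.005   0.0051]
top0 1 81 y0 0.0524 slope deg -0.52 spread [-0.0043  0.0046]
top0 -1 80 y0 -0.0534 slope deg -0.19 spread [-0.005   0.0051]
scene0 1 130 y0 0.0576 slope deg -0.61 spread [-0.0052  0.0052]
scene0 -1 121 y0 -0.048 slope deg -0.48 spread [-0.0053  0.0059]
```

```bash
python3 - <<'E'
from h import *
plan([.6327,-.2429,.32],71.7,14)
E
```

```text
t 17.85 pos [0.6559 0.1514 0.1832] yaw 118.96 tilt [-0.02  0.  ] n 14 Fw [ 0.4 -0.2 -2.2] w 0.0191
  dr [-0.     0.     0.563] travel [-0.397 -0.251 -0.163]
  dr [-0.     0.     0.563] travel [-0.411 -0.228 -0.163]
  dr [-0.     0.     0.563] travel [-0.424 -0.203 -0.163]
  dr [-0.     0.     0.563] travel [-0.435 -0.178 -0.163]
  dr [-0.     0.     0.563] travel [-0.445 -0.152 -0.163]
  dr [-0.     0.     0.563] travel [-0.453 -0.125 -0.163]
  dr [-0.     0.     0.563] travel [-0.46  -0.098 -0.163]
  dr [-0.     0.     0.563] travel [-0.465 -0.071 -0.163]
  dr [-0.     0.     0.563] travel [-0.468 -0.044 -0.163]
  dr [-0.     0.     0.563] travel [-0.47  -0.016 -0.163]
  dr [-0.     0.     0.563] travel [-0.47   0.012 -0.163]
  dr [-0.     0.     0.563] travel [-0.469  0.039 -0.163]
  dr [-0.     0.     0.563] travel [-0.465  0.067 -0.163]
  dr [-0.     0.     0.563] travel [-0.461  0.094 -0.163]
```

drive_tool(
  steps=[
    {"dr":[0,0,0],"travel":[0,0,-0.5],"hand":-1},
    {"dr":[0,0,0],"travel":[0,0,-0.6],"hand":-1},
    {"dr":[0,0,0],"travel":[0,0,-0.6],"hand":-1},
    {"dr":[0,0,0],"travel":[0,0,-0.6],"hand":-1},
    {"dr":[0,0,0.56],"travel":[-0.4,-0.25,-0.1],"hand":-1},
    {"dr":[0,0,0.56],"travel":[-0.41,-0.23,0],"hand":-1},
    {"dr":[0,0,0.56],"travel":[-0.42,-0.2,0],"hand":-1},
    {"dr":[0,0,0.56],"travel":[-0.44,-0.18,0],"hand":-1},
  ],
)

```text
time: 18.85
position: [0.6491, 0.0377, 0.3274]
orientation: [-1.904, -2.499, 0.0]
wrist_force: [-0.1, -0.1, -2.8]
gripper_width: 0.0196
```

drive_tool(
  steps=[
    {"dr":[0,0,0.56],"travel":[-0.44,-0.15,0],"hand":-1},
    {"dr":[0,0,0.56],"travel":[-0.45,-0.13,0],"hand":-1},
    {"dr":[0,0,0.56],"travel":[-0.46,-0.1,0],"hand":-1},
    {"dr":[0,0,0.56],"travel":[-0.46,-0.07,0],"hand":-1},
    {"dr":[0,0,0.56],"travel":[-0.47,-0.04,0],"hand":-1},
    {"dr":[0,0,0.56],"travel":[-0.47,-0.02,0],"hand":-1},
    {"dr":[0,0,0.56],"travel":[-0.47,0.01,0],"hand":-1},
    {"dr":[0,0,0.56],"travel":[-0.47,0.04,0],"hand":-1},
  ],
)

```text
time: 19.85
position: [0.6358, -0.187, 0.3273]
orientation: [-2.432, -1.988, 0.0]
wrist_force: [-0.4, 0.2, -2.6]
gripper_width: 0.0193
```

```bash
python3 - <<'E'
from h import *
plan([.6327,-.2429,.32],71.7,3)
E
```

```text
t 19.85 pos [ 0.6358 -0.187   0.3273] yaw 78.52 tilt [-0.01 -0.  ] n 3 Fw [-0.4  0.2 -2.6] w 0.0193
  dr [-0.    -0.     0.379] travel [-0.308  0.045  0.041]
  dr [-0.    -0.     0.379] travel [-0.306  0.057  0.041]
  dr [-0.    -0.     0.379] travel [-0.303  0.069  0.041]
```

drive_tool(
  steps=[
    {"dr":[0,0,0.37],"travel":[-0.26,0.05,0],"hand":-1},
    {"dr":[0,0,0.37],"travel":[-0.26,0.06,0],"hand":-1},
    {"dr":[0,0,0.3],"travel":[-0.25,0.06,0],"hand":-1},
    {"dr":[0,0,0],"travel":[0,0,0.3],"hand":-1},
    {"dr":[0,0,0],"travel":[0,0,0.4],"hand":-1},
    {"dr":[0,0,0],"travel":[0,0,0],"hand":-1},
    {"dr":[0,0,0],"travel":[0,0,0],"hand":-1},
    {"dr":[0,0,0],"travel":[0,0,0],"hand":-1},
  ],
)

```text
time: 20.85
position: [0.6358, -0.2334, 0.2862]
orientation: [2.534, 1.855, 0.001]
wrist_force: [-0.1, 0.6, -2.4]
gripper_width: 0.0193
```

```bash
python3 - <<'E'
from h import *
plan([.6327,-.2429,.142],71.7,1)
snap('wrist','w10');cv2.imwrite('pics/w10b.png',cv2.resize(load('w10')[0],(800,600)))
snap('scene','s10');crop('s10',60,60,260,300,2.5,'s10b')
E
```

```text
t 20.85 pos [ 0.6358 -0.2334  0.2862] yaw 72.42 tilt [0.08 0.  ] n 1 Fw [-0.1  0.6 -2.4] w 0.0193
  dr [0.013 0.001 0.12 ] travel [-0.167 -0.004  2.404]
```

View pics/w10b.png

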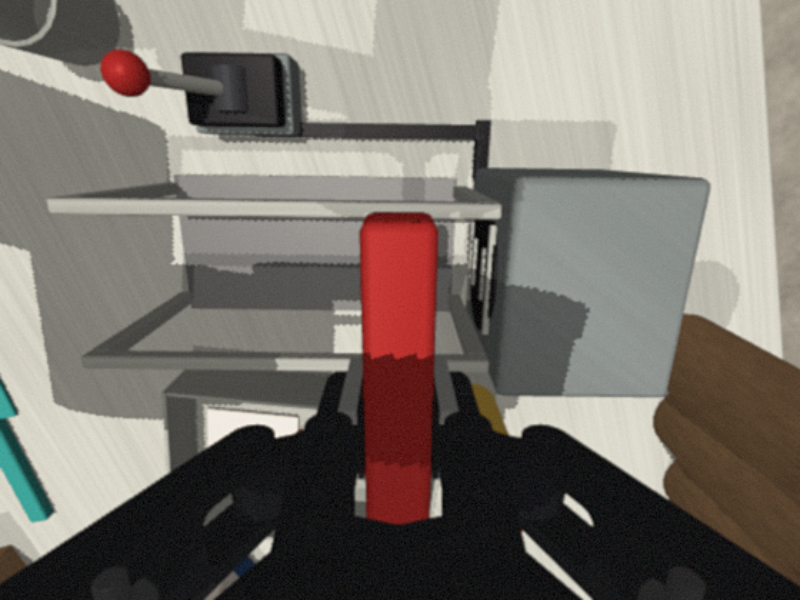

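View pics/s10b.png

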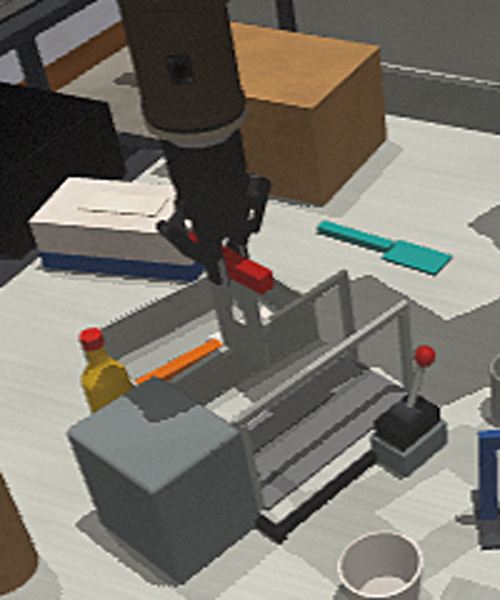

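drive_tool(
  steps=[
    {"dr":[0,0,0.12],"travel":[-0.16,0,0],"hand":-1},
    {"dr":[0,0,0],"travel":[0,0,0],"hand":-1},
    {"dr":[0,0,0],"travel":[0,0,0.2],"hand":-1},
    {"dr":[0,0,0],"travel":[0,0,0.3],"hand":-1},
    {"dr":[0,0,0],"travel":[0,0,0.3],"hand":-1},
    {"dr":[0,0,0],"travel":[0,0,0.3],"hand":-1},
    {"dr":[0,0,0],"travel":[0,0,0.2],"hand":-1},
    {"dr":[0,0,0],"travel":[0,0,0],"hand":-1},
  ],
)

```text
time: 21.95
position: [0.6319, -0.2423, 0.206]
orientation: [-2.545, -1.839, 0.002]
wrist_force: [0.1, -0.6, -2.5]
gripper_width: 0.0191
```

```bash
python3 - <<'E'
from h import *
np.set_printoptions(precision=4,suppress=True)
plan([.6327,-.2429,.142],71.7,1)
snap('wrist','w11');cv2.imwrite('pics/w11b.png',cv2.resize(load('w11')[0],(800,600)))
snap('scene','s11');crop('s11',60,60,260,300,2.5,'s11b')
E
```

```text
t 21.95 pos [ 0.6319 -0.2423  0.206 ] yaw 71.68 tilt [-0.11 -0.01] n 1 Fw [ 0.1 -0.6 -2.5] w 0.0191
  dr [-0.018 -0.002 -0.003] travel [-0.005  0.018  1.067]
```

View pics/w11b.png

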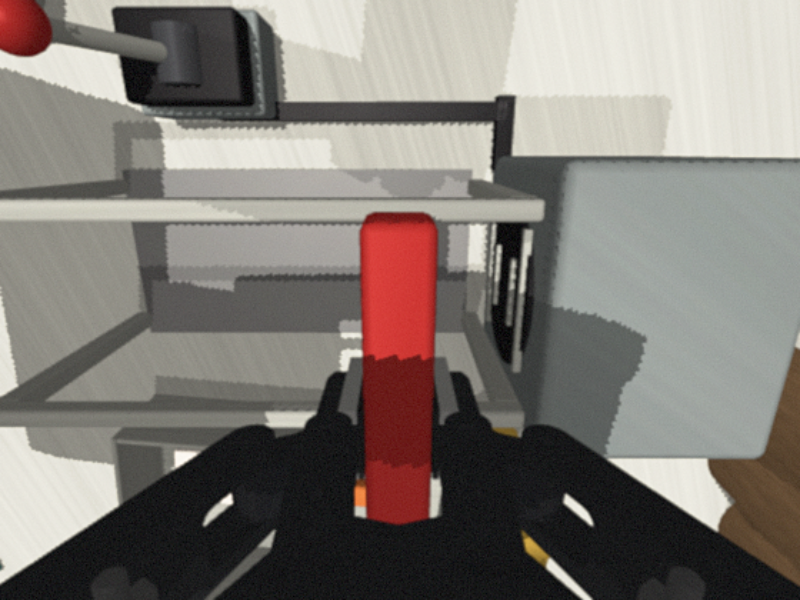

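View pics/s11b.png

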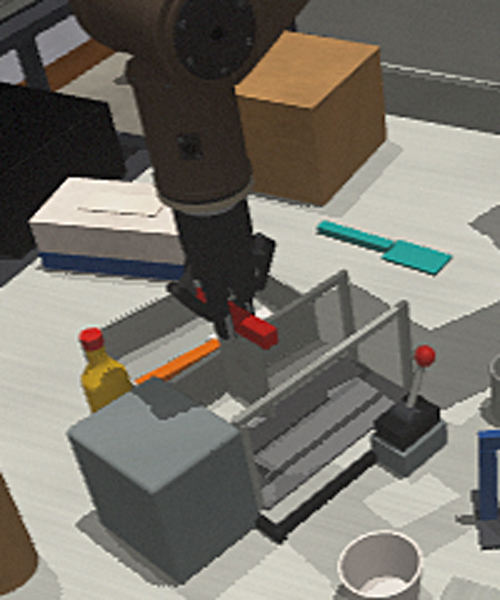

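drive_tool(
  steps=[
    {"dr":[0,0,0],"travel":[0,0.01,0.2],"hand":-1},
    {"dr":[0,0,0],"travel":[0,0,0.25],"hand":-1},
    {"dr":[0,0,0],"travel":[0,0,0.25],"hand":-1},
    {"dr":[0,0,0],"travel":[0,0,0.2],"hand":-1},
    {"dr":[0,0,0],"travel":[0,0,0.1],"hand":-1},
    {"dr":[0,0,0],"travel":[0,0,0.06],"hand":-1},
    {"dr":[0,0,0],"travel":[0,0,0],"hand":-1},
    {"dr":[0,0,0],"travel":[0,0,0],"hand":-1},
  ],
)

```text
time: 23.05
position: [0.6332, -0.2429, 0.1441]
orientation: [2.546, 1.839, 0.001]
wrist_force: [0.4, 0.4, -2.7]
gripper_width: 0.0194
```

```bash
python3 - <<'E'
from h import *
np.set_printoptions(precision=4,suppress=True)
plan([.6327,-.2429,.142],71.7,1)
snap('wrist','w12');cv2.imwrite('pics/w12b.png',cv2.resize(load('w12')[0],(800,600)))
E
```

```text
t 23.05 pos [ 0.6332 -0.2429  0.1441] yaw 71.68 tilt [0.04 0.  ] n 1 Fw [ 0.4  0.4 -2.7] w 0.0194
  dr [ 0.007  0.    -0.004] travel [-0.003 -0.008  0.036]
```

View pics/w12b.png

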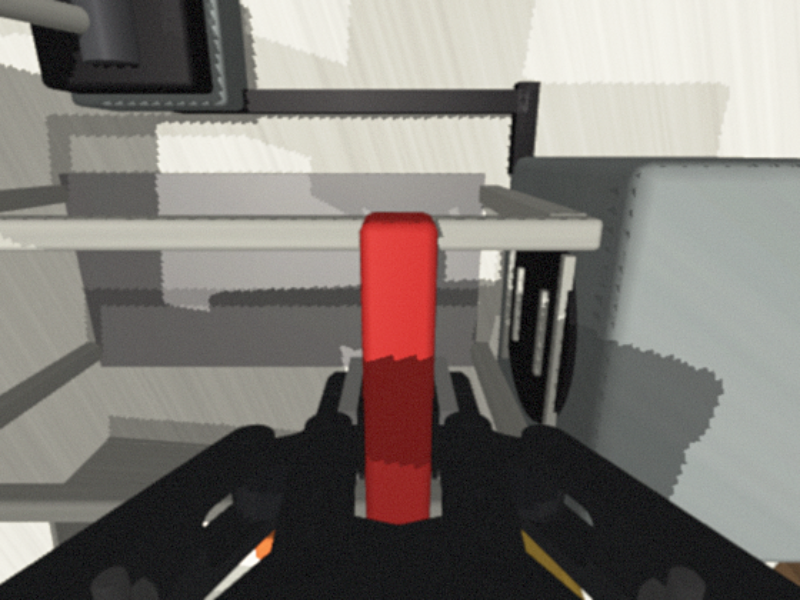

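```bash
cat >> h.py <<'E'
RO=np.array([.5615,-.2193]); _A=np.radians(-18.3); EX=np.array([np.cos(_A),np.sin(_A)]); EY=np.array([-EX[1],EX[0]])
def rk(p): q=np.array(p[:2])-RO; return np.round([q@EX,q@EY,p[2]],4)
def unrk(x,y): return RO+x*EX+y*EY
E
python3 - <<'E'
from h import *
for n,u,v in [('end',400,222),('hnd',400,300),('rail o',320,219),('rail i',320,248),('rail mid',320,235)]: print(n,rk(pt('w12',u*.7,v*.7)))
print('endedge',rk(onz('w12',400*.7,214*.7,.172)))
print('rail o/i',rk(onz('w12',320*.7,219*.7,.15)),rk(onz('w12',320*.7,248*.7,.15)))
E
```

```text
end [0.0765 0.0611 0.1749]
hnd [0.0765 0.0414 0.1769]
rail o [0.052  0.058  0.1478]
rail i [0.0518 0.0492 0.1492]
rail mid [0.0521 0.0534 0.15  ]
endedge [0.0765 0.0627 0.172 ]
rail o/i [0.0524 0.0583 0.15  ] [0.0519 0.0494 0.15  ]
```

drive_tool(
  steps=[
    {"dr":[0,0,0],"travel":[0,0,0.04],"hand":-1},
    {"dr":[0,0,0],"travel":[0,0,0.03],"hand":-1},
    {"dr":[0,0,0],"travel":[0,0,0],"hand":-1},
    {"dr":[0,0,0],"travel":[0,0,0],"hand":-0.4},
    {"dr":[0,0,0],"travel":[0,0,0],"hand":-0.3},
    {"dr":[0,0,0],"travel":[0,0,0],"hand":-0.1},
    {"dr":[0,0,0],"travel":[0,0,0],"hand":0},
    {"dr":[0,0,0],"travel":[0,0,0],"hand":0},
  ],
)

```text
time: 24.1
position: [0.633, -0.2428, 0.1395]
orientation: [2.547, 1.839, 0.0]
wrist_force: [-0.0, -0.1, -0.2]
gripper_width: 0.0428
```

drive_tool(
  steps=[
    {"dr":[0,0,0],"travel":[0,0,-0.2],"hand":0},
    {"dr":[0,0,0],"travel":[0,0,-0.4],"hand":0},
    {"dr":[0,0,0],"travel":[0,0,-0.6],"hand":0},
    {"dr":[0,0,0],"travel":[0,0,-0.6],"hand":0.5},
    {"dr":[0,0,0],"travel":[0,0,-0.6],"hand":1},
    {"dr":[0,0,0],"travel":[0,0,-0.3],"hand":1},
    {"dr":[0,0,0],"travel":[0,0,0],"hand":1},
    {"dr":[0,0,0],"travel":[0,0,0],"hand":1},
  ],
)

```text
time: 25.1
position: [0.6323, -0.2425, 0.3]
orientation: [-2.545, -1.839, 0.002]
wrist_force: [-0.5, -0.3, -1.2]
gripper_width: 0.0855
```

```bash
python3 - <<'E'
from h import *
plan([.554,.248,.30],118.9,16)
snap('wrist','w13');cv2.imwrite('pics/w13b.png',cv2.resize(load('w13')[0],(800,600)))
E
```

```text
t 25.1 pos [ 0.6323 -0.2425  0.3   ] yaw 71.68 tilt [-0.1  -0.06] n 16 Fw [-0.5 -0.3 -1.2] w 0.0855
  dr [-0.001 -0.001 -0.492] travel [ 0.459 -0.238  0.001]
  dr [-0.001 -0.001 -0.492] travel [ 0.471 -0.214  0.001]
  dr [-0.001 -0.001 -0.492] travel [ 0.481 -0.19   0.   ]
  dr [-0.001 -0.001 -0.492] travel [ 0.491 -0.165  0.   ]
  dr [-0.001 -0.001 -0.492] travel [ 0.498 -0.139  0.   ]
  dr [-0.001 -0.001 -0.492] travel [ 0.505 -0.113  0.   ]
  dr [-0.001 -0.001 -0.492] travel [ 0.51  -0.087  0.   ]
  dr [-0.001 -0.001 -0.492] travel [ 0.514 -0.061  0.   ]
  dr [-0.001 -0.001 -0.492] travel [ 0.516 -0.034  0.   ]
  dr [-0.001 -0.001 -0.492] travel [ 0.517 -0.008  0.   ]
  dr [-0.001 -0.001 -0.492] travel [0.517 0.019 0.   ]
  dr [-0.001 -0.001 -0.492] travel [0.515 0.046 0.   ]
  dr [-0.001 -0.001 -0.492] travel [0.512 0.072 0.   ]
  dr [-0.001 -0.001 -0.492] travel [0.508 0.098 0.   ]
  dr [-0.001 -0.001 -0.492] travel [0.502 0.124 0.   ]
  dr [-0.001 -0.001 -0.492] travel [0.495 0.15  0.   ]
```

View pics/w13b.png

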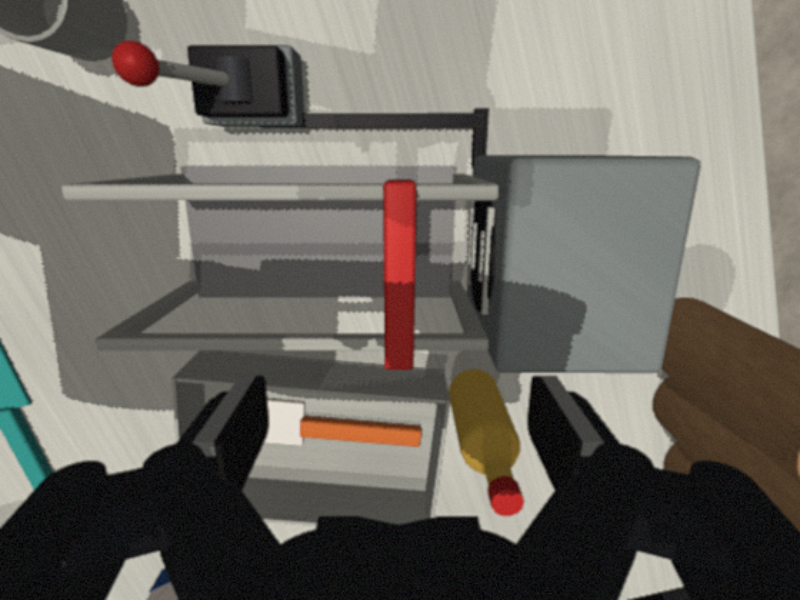

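drive_tool(
  steps=[
    {"dr":[0,0,-0.49],"travel":[0.46,-0.24,0],"hand":1},
    {"dr":[0,0,-0.49],"travel":[0.47,-0.21,0],"hand":1},
    {"dr":[0,0,-0.49],"travel":[0.48,-0.19,0],"hand":1},
    {"dr":[0,0,-0.49],"travel":[0.49,-0.16,0],"hand":1},
    {"dr":[0,0,-0.49],"travel":[0.5,-0.14,0],"hand":1},
    {"dr":[0,0,-0.49],"travel":[0.5,-0.11,0],"hand":1},
    {"dr":[0,0,-0.49],"travel":[0.51,-0.09,0],"hand":1},
    {"dr":[0,0,-0.49],"travel":[0.51,-0.06,0],"hand":1},
  ],
)

```text
time: 26.15
position: [0.5935, 0.0029, 0.3001]
orientation: [-2.115, -2.321, 0.002]
wrist_force: [0.2, -0.4, 0.6]
gripper_width: 0.0853
```

drive_tool(
  steps=[
    {"dr":[0,0,-0.49],"travel":[0.52,-0.03,0],"hand":1},
    {"dr":[0,0,-0.49],"travel":[0.52,-0.01,0],"hand":1},
    {"dr":[0,0,-0.49],"travel":[0.52,0.02,0],"hand":1},
    {"dr":[0,0,-0.49],"travel":[0.51,0.05,0],"hand":1},
    {"dr":[0,0,-0.49],"travel":[0.51,0.07,0],"hand":1},
    {"dr":[0,0,-0.49],"travel":[0.51,0.1,0],"hand":1},
    {"dr":[0,0,-0.49],"travel":[0.5,0.12,0],"hand":1},
    {"dr":[0,0,-0.45],"travel":[0.4,0.12,0],"hand":1},
  ],
)

```text
time: 27.15
position: [0.5559, 0.2423, 0.3001]
orientation: [-1.603, -2.7, 0.003]
wrist_force: [-0.1, -0.3, 0.5]
gripper_width: 0.0853
```

```bash
python3 - <<'E'
from h import *
snap('top','t14') # settle
plan([.5555,.249,.2],118.9,1)
snap('wrist','w14');cv2.imwrite('pics/w14b.png',cv2.resize(load('w14')[0],(800,600)))
E
```

```text
t 27.2 pos [0.5554 0.2447 0.3001] yaw 118.78 tilt [-0.1  -0.09] n 1 Fw [-2.   2.4 -0.2] w 0.0857
  dr [-0.016 -0.014 -0.02 ] travel [0.06  0.038 1.668]
```

View pics/w14b.png

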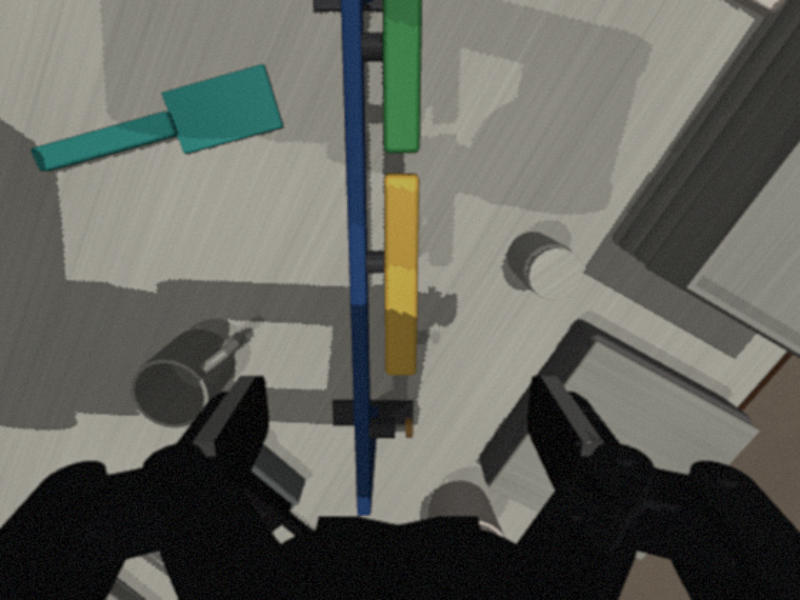

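```bash
python3 - <<'E'
from h import *
np.set_printoptions(precision=4,suppress=True)
P=[onz('w14',u*.7,v*.7,.187) for u,v in [(386,175),(418,175),(386.5,375),(415,375)]]
m=np.mean(P,0); d=(P[0]+P[1]-P[2]-P[3])/2; print(m,np.linalg.norm(d),np.degrees(np.arctan2(d[1],d[0])))
print(pt('w14',402*.7,250*.7))
g=[onz('w14',u*.7,v*.7,.187) for u,v in [(385,151),(420,151)]];print('green end',np.mean(g,0))
plan([m[0],m[1],.21],118.9,1)
E
```

```text
[0.5557 0.2495 0.187 ] 0.1224637893131794 118.57911180571844
[0.5467 0.2666 0.1876]
green end [0.5206 0.3144 0.187 ]
t 27.25 pos [0.5557 0.2432 0.3001] yaw 118.66 tilt [-0.11 -0.05] n 1 Fw [-0.4  0.2 -0.2] w 0.0852
  dr [-0.018 -0.008 -0.041] travel [0.09  0.053 1.502]
```

drive_tool(
  steps=[
    {"dr":[0,0,-0.03],"travel":[0.09,0.05,0.2],"hand":1},
    {"dr":[0,0,0],"travel":[0,0,0.35],"hand":1},
    {"dr":[0,0,0],"travel":[0,0,0.4],"hand":1},
    {"dr":[0,0,0],"travel":[0,0,0.35],"hand":1},
    {"dr":[0,0,0],"travel":[0,0,0.2],"hand":1},
    {"dr":[0,0,0],"travel":[0,0,0],"hand":1},
    {"dr":[0,0,0],"travel":[0,0,0],"hand":1},
    {"dr":[0,0,0],"travel":[0,0,0],"hand":1},
  ],
)

```text
time: 28.25
position: [0.5572, 0.2476, 0.2123]
orientation: [1.602, 2.701, 0.002]
wrist_force: [0.2, -0.4, -0.0]
gripper_width: 0.0855
```

```bash
python3 - <<'E'
from h import *
plan([.5556,.2493,.155],118.9,1)
E
```

```text
t 28.25 pos [0.5572 0.2476 0.2123] yaw 118.65 tilt [0.08 0.01] n 1 Fw [ 0.2 -0.4 -0. ] w 0.0855
  dr [ 0.013  0.002 -0.041] travel [ 0.037 -0.012  0.955]
```

drive_tool(
  steps=[
    {"dr":[0,0,-0.03],"travel":[0.04,-0.01,0.3],"hand":1},
    {"dr":[0,0,0],"travel":[0,0,0.4],"hand":1},
    {"dr":[0,0,0],"travel":[0,0,0.25],"hand":1},
    {"dr":[0,0,0],"travel":[0,0,0],"hand":1},
    {"dr":[0,0,0],"travel":[0,0,0],"hand":0},
    {"dr":[0,0,0],"travel":[0,0,0],"hand":-0.3},
    {"dr":[0,0,0],"travel":[0,0,0],"hand":-0.35},
    {"dr":[0,0,0],"travel":[0,0,0],"hand":-0.35},
  ],
)

```text
time: 29.25
position: [0.5552, 0.2494, 0.1548]
orientation: [1.598, 2.704, 0.001]
wrist_force: [-0.4, 0.1, -0.2]
gripper_width: 0.028
```

```bash
python3 - <<'E'
from h import *
plan([.5556,.2493,.155],118.9,1)
snap('wrist','w15');cv2.imwrite('pics/w15b.png',cv2.resize(load('w15')[0],(800,600)))
E
```

```text
t 29.25 pos [0.5552 0.2494 0.1548] yaw 118.84 tilt [0.02 0.  ] n 1 Fw [-0.4  0.1 -0.2] w 0.028
  dr [ 0.004  0.    -0.01 ] travel [-0.004  0.005 -0.004]
```

View pics/w15b.png

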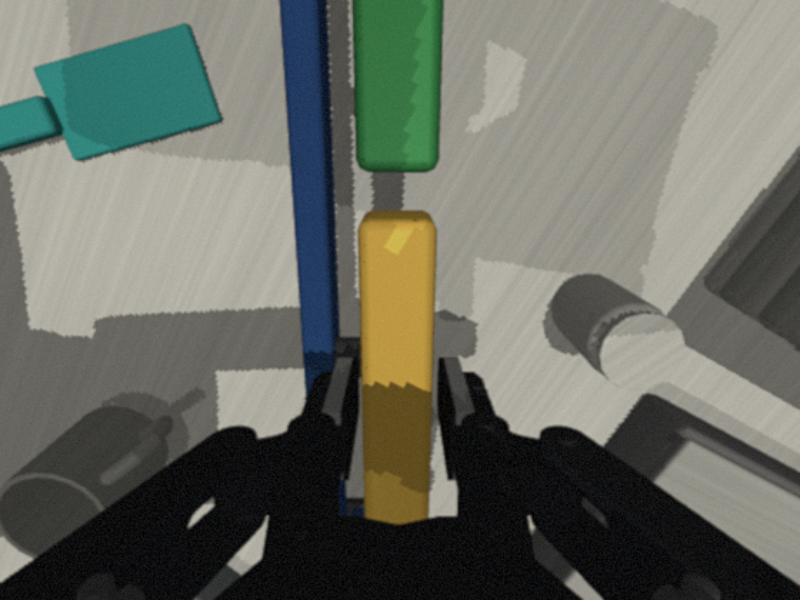

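```bash
python3 - <<'E'
from h import *
p=onz('top0',170+338/6,150+125/6,.08); print(p)
A=np.radians(28.9); d=p[:2]-[.5556,.2493]; print('along bar x',d@[np.cos(A),np.sin(A)],'along y',d@[-np.sin(A),np.cos(A)])
E
```

```text
[0.67683682 0.28718308 0.08      ]
along bar x 0.12444676168906008 along y -0.02542632562577622
```

drive_tool(
  steps=[
    {"dr":[0,0,0],"travel":[0,0,0],"hand":-1},
    {"dr":[0,0,0],"travel":[0,0,0],"hand":-1},
    {"dr":[0,0,0],"travel":[0,0,0],"hand":-1},
    {"dr":[0,0,0],"travel":[0,0,-0.12],"hand":-1},
    {"dr":[0,0,0],"travel":[0,0,-0.12],"hand":-1},
    {"dr":[0,0,0],"travel":[0,0,-0.12],"hand":-1},
    {"dr":[0,0,0],"travel":[0,0,-0.12],"hand":-1},
    {"dr":[0,0,0],"travel":[0,0,0],"hand":-1},
  ],
)

```text
time: 30.3
position: [0.5555, 0.2495, 0.1841]
orientation: [1.598, 2.704, 0.002]
wrist_force: [-0.6, 0.4, -3.3]
gripper_width: 0.0194
```

```bash
python3 - <<'E'
from h import *
plan([.5556,.2493,.184],118.9,1)
snap('scene','s16');crop('s16',240,190,410,290,4.7,'s16b')
E
```

```text
t 30.3 pos [0.5555 0.2495 0.1841] yaw 118.84 tilt [0.07 0.01] n 1 Fw [-0.6  0.4 -3.3] w 0.0194
  dr [ 0.012  0.002 -0.01 ] travel [-0.004  0.     0.001]
```

View pics/s16b.png

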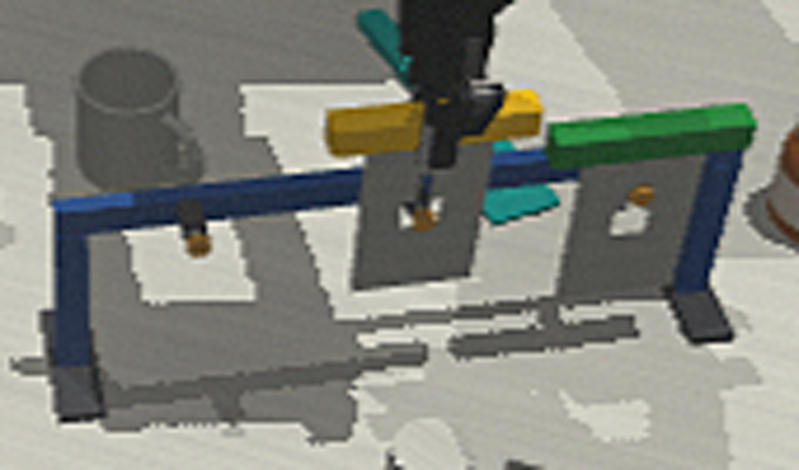

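drive_tool(
  steps=[
    {"dr":[0,0,0],"travel":[0,0.1,0],"hand":-1},
    {"dr":[0,0,0],"travel":[0,0.1,0],"hand":-1},
    {"dr":[0,0,0],"travel":[0,0.1,0],"hand":-1},
    {"dr":[0,0,0],"travel":[0,0.1,0],"hand":-1},
    {"dr":[0,0,0],"travel":[0,0.1,0],"hand":-1},
    {"dr":[0,0,0],"travel":[0,0.1,0],"hand":-1},
    {"dr":[0,0,0],"travel":[0,0.1,0],"hand":-1},
    {"dr":[0,0,0],"travel":[0,0,0],"hand":-1},
  ],
)

```text
time: 31.35
position: [0.5923, 0.2698, 0.1832]
orientation: [1.598, 2.705, 0.0]
wrist_force: [-0.1, 0.3, -2.2]
gripper_width: 0.0188
```

drive_tool(
  steps=[
    {"dr":[0,0,0],"travel":[0,0,-0.3],"hand":-1},
    {"dr":[0,0,0],"travel":[0,0,-0.5],"hand":-1},
    {"dr":[0,0,0],"travel":[0,0,-0.6],"hand":-1},
    {"dr":[0,0,0],"travel":[0,0,-0.6],"hand":-1},
    {"dr":[0,0,0],"travel":[0,0,-0.4],"hand":-1},
    {"dr":[0,0,0],"travel":[0,0,0],"hand":-1},
    {"dr":[0,0,0],"travel":[0,0,0],"hand":-1},
    {"dr":[0,0,0],"travel":[0,0,0],"hand":-1},
  ],
)

```text
time: 32.35
position: [0.5913, 0.2694, 0.3261]
orientation: [-1.598, -2.704, 0.002]
wrist_force: [-0.9, 0.2, -3.1]
gripper_width: 0.0195
```

```bash
python3 - <<'E'
from h import *
print(unrk(0,0))
plan([*unrk(0,0),.32],71.7,16)
snap('scene','s17');crop('s17',200,120,410,290,3.8,'s17b')
E
```

```text
[ 0.5615 -0.2193]
t 32.35 pos [0.5913 0.2694 0.3261] yaw 118.84 tilt [-0.11  0.03] n 16 Fw [-0.9  0.2 -3.1] w 0.0195
  dr [-0.001  0.     0.491] travel [-0.431 -0.273  0.007]
  dr [-0.001  0.     0.491] travel [-0.444 -0.25   0.007]
  dr [-0.001  0.     0.491] travel [-0.457 -0.227  0.007]
  dr [-0.001  0.     0.491] travel [-0.468 -0.203  0.007]
  dr [-0.001  0.     0.491] travel [-0.478 -0.179  0.007]
  dr [-0.001  0.     0.491] travel [-0.486 -0.154  0.007]
  dr [-0.001  0.     0.491] travel [-0.493 -0.129  0.007]
  dr [-0.001  0.     0.491] travel [-0.499 -0.103  0.006]
  dr [-0.001  0.     0.491] travel [-0.504 -0.078  0.006]
  dr [-0.001  0.     0.491] travel [-0.507 -0.052  0.006]
  dr [-0.001  0.     0.491] travel [-0.509 -0.025  0.006]
  dr [-0.001  0.     0.491] travel [-0.51   0.001  0.006]
  dr [-0.001  0.     0.491] travel [-0.509  0.027  0.006]
  dr [-0.001  0.     0.491] travel [-0.507  0.053  0.006]
  dr [-0.001  0.     0.491] travel [-0.504  0.079  0.006]
  dr [-0.001  0.     0.491] travel [-0.499  0.105  0.006]
```

View pics/s17b.png

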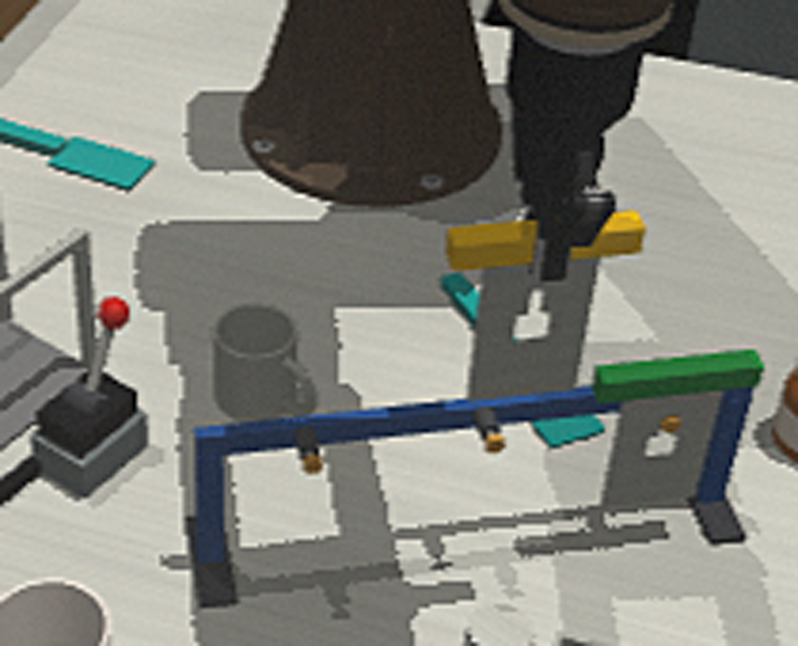

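drive_tool(
  steps=[
    {"dr":[0,0,0.49],"travel":[-0.43,-0.27,0],"hand":-1},
    {"dr":[0,0,0.49],"travel":[-0.44,-0.25,0],"hand":-1},
    {"dr":[0,0,0.49],"travel":[-0.46,-0.23,0],"hand":-1},
    {"dr":[0,0,0.49],"travel":[-0.47,-0.2,0],"hand":-1},
    {"dr":[0,0,0.49],"travel":[-0.48,-0.18,0],"hand":-1},
    {"dr":[0,0,0.49],"travel":[-0.49,-0.15,0],"hand":-1},
    {"dr":[0,0,0.49],"travel":[-0.49,-0.13,0],"hand":-1},
    {"dr":[0,0,0.49],"travel":[-0.5,-0.1,0],"hand":-1},
  ],
)

```text
time: 33.4
position: [0.5772, 0.0242, 0.3266]
orientation: [-2.117, -2.32, 0.001]
wrist_force: [-0.1, 0.3, -2.8]
gripper_width: 0.019
```

drive_tool(
  steps=[
    {"dr":[0,0,0.49],"travel":[-0.5,-0.08,0],"hand":-1},
    {"dr":[0,0,0.49],"travel":[-0.51,-0.05,0],"hand":-1},
    {"dr":[0,0,0.49],"travel":[-0.51,-0.03,0],"hand":-1},
    {"dr":[0,0,0.49],"travel":[-0.51,0,0],"hand":-1},
    {"dr":[0,0,0.49],"travel":[-0.51,0.03,0],"hand":-1},
    {"dr":[0,0,0.49],"travel":[-0.51,0.05,0],"hand":-1},
    {"dr":[0,0,0.49],"travel":[-0.5,0.08,0],"hand":-1},
    {"dr":[0,0,0.45],"travel":[-0.35,0.07,0],"hand":-1},
  ],
)

```text
time: 34.4
position: [0.5627, -0.2111, 0.3266]
orientation: [-2.543, -1.844, 0.001]
wrist_force: [0.4, -1.3, -3.6]
gripper_width: 0.019
```

drive_tool(
  steps=[
    {"dr":[0,0,0],"travel":[0,0,0.2],"hand":-1},
    {"dr":[0,0,0],"travel":[0,0,0.3],"hand":-1},
    {"dr":[0,0,0],"travel":[0,0,0.1],"hand":-1},
    {"dr":[0,0,0],"travel":[0,0,0],"hand":-1},
    {"dr":[0,0,0],"travel":[0,0,0],"hand":-1},
    {"dr":[0,0,0],"travel":[0,0,0],"hand":-1},
    {"dr":[0,0,0],"travel":[0,0,0],"hand":-1},
    {"dr":[0,0,0],"travel":[0,0,0],"hand":-1},
  ],
)

```text
time: 35.4
position: [0.5631, -0.21, 0.2915]
orientation: [2.541, 1.847, 0.0]
wrist_force: [-0.7, -0.6, -2.1]
gripper_width: 0.0191
```

```bash
python3 - <<'E'
from h import *
plan([*unrk(0,0),.142],71.7,1)
snap('wrist','w18');cv2.imwrite('pics/w18b.png',cv2.resize(load('w18')[0],(800,600)))
E
```

```text
t 35.4 pos [ 0.5631 -0.21    0.2915] yaw 72.04 tilt [0.01 0.  ] n 1 Fw [-0.7 -0.6 -2.1] w 0.0191
  dr [0.002 0.    0.056] travel [-0.156  0.021  2.491]
```

View pics/w18b.png

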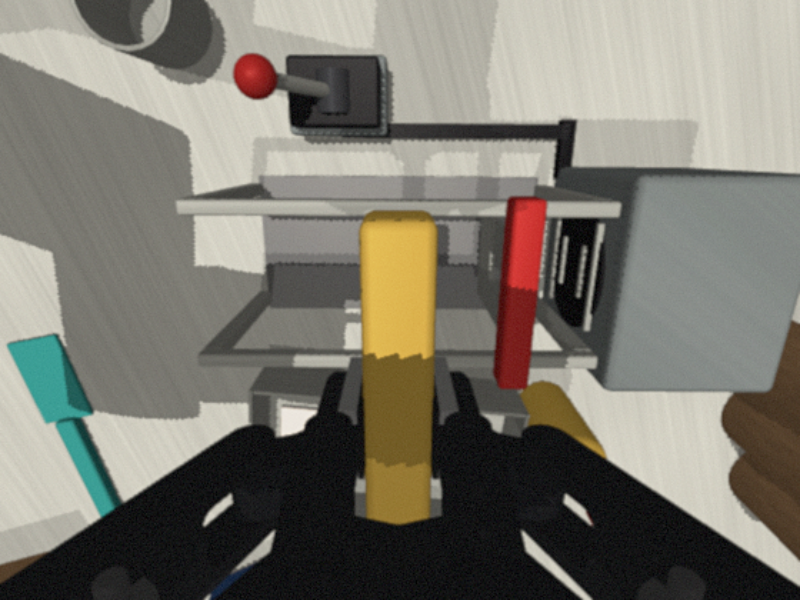

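```bash
python3 - <<'E'
from h import *
for u,v in [(510,199),(545,199),(497,386),(527,387)]: print(rk(onz('w18',u*.7,v*.7,.172)),rk(pt('w18',(u*.98+10.2)*.7,v*.7)))
E
```

```text
[0.0631 0.0615 0.172 ] [0.0664 0.0602 0.1585]
[0.0831 0.0616 0.172 ] [0.1248 0.049  0.041 ]
[ 0.0644 -0.0588  0.172 ] [ 0.1038 -0.1455  0.0161]
[ 0.0841 -0.0594  0.172 ] [ 0.084  -0.0597  0.1715]
```

drive_tool(
  steps=[
    {"dr":[0,0,0.06],"travel":[-0.16,0.02,0],"hand":-1},
    {"dr":[0,0,0],"travel":[0,0,0],"hand":-1},
    {"dr":[0,0,0],"travel":[0,0,0.3],"hand":-1},
    {"dr":[0,0,0],"travel":[0,0,0.4],"hand":-1},
    {"dr":[0,0,0],"travel":[0,0,0.4],"hand":-1},
    {"dr":[0,0,0],"travel":[0,0,0.3],"hand":-1},
    {"dr":[0,0,0],"travel":[0,0,0],"hand":-1},
    {"dr":[0,0,0],"travel":[0,0,0],"hand":-1},
  ],
)

```text
time: 36.45
position: [0.5617, -0.2197, 0.208]
orientation: [2.546, 1.839, 0.001]
wrist_force: [0.4, -0.3, -3.3]
gripper_width: 0.0197
```

```bash
python3 - <<'E'
from h import *
plan([*unrk(0,0),.142],71.7,1)
snap('wrist','w19');cv2.imwrite('pics/w19b.png',cv2.resize(load('w19')[0],(800,600)))
E
```

```text
t 36.45 pos [ 0.5617 -0.2197  0.208 ] yaw 71.67 tilt [0.05 0.  ] n 1 Fw [ 0.4 -0.3 -3.3] w 0.0197
  dr [ 0.008  0.    -0.005] travel [ 0.005 -0.005  1.1  ]
```

View pics/w19b.png

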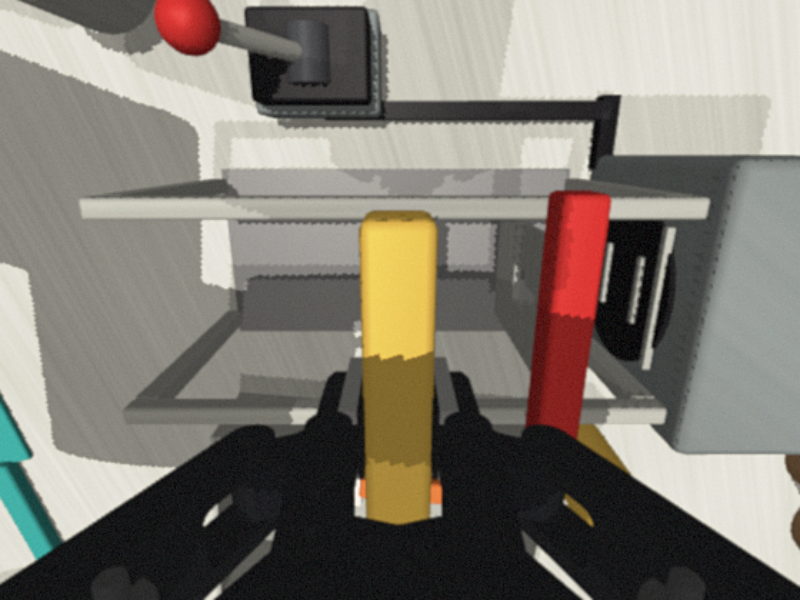

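drive_tool(
  steps=[
    {"dr":[0,0,0],"travel":[0,0,0.2],"hand":-1},
    {"dr":[0,0,0],"travel":[0,0,0.25],"hand":-1},
    {"dr":[0,0,0],"travel":[0,0,0.25],"hand":-1},
    {"dr":[0,0,0],"travel":[0,0,0.2],"hand":-1},
    {"dr":[0,0,0],"travel":[0,0,0.14],"hand":-1},
    {"dr":[0,0,0],"travel":[0,0,0.06],"hand":-1},
    {"dr":[0,0,0],"travel":[0,0,0],"hand":-1},
    {"dr":[0,0,0],"travel":[0,0,0],"hand":-1},
  ],
)

```text
time: 37.5
position: [0.5615, -0.2196, 0.1417]
orientation: [2.546, 1.839, 0.001]
wrist_force: [-0.9, -0.4, -3.1]
gripper_width: 0.0191
```

```bash
python3 - <<'E'
from h import *
plan([*unrk(0,0),.140],71.7,1)
snap('wrist','w20')
for n,u,v in [('end',400,222),('hnd',400,300),('rail o',320,219),('rail i',320,248),('rail mid',320,235)]: print(n,rk(pt('w20',u*.7,v*.7)))
E
```

```text
t 37.5 pos [ 0.5615 -0.2196  0.1417] yaw 71.68 tilt [0.04 0.  ] n 1 Fw [-0.9 -0.4 -3.1] w 0.0191
  dr [ 0.007  0.    -0.003] travel [ 0.004 -0.002  0.028]
end [0.0011 0.0608 0.173 ]
hnd [0.0012 0.0409 0.1741]
rail o [-0.0228  0.0581  0.1487]
rail i [-0.0231  0.0495  0.1498]
rail mid [-0.0228  0.0535  0.15  ]
```

Seated height is within 2 mm, so I'll lower slightly and release.

drive_tool(
  steps=[
    {"dr":[0,0,0],"travel":[0,0,0.03],"hand":-1},
    {"dr":[0,0,0],"travel":[0,0,0],"hand":-1},
    {"dr":[0,0,0],"travel":[0,0,0],"hand":-0.4},
    {"dr":[0,0,0],"travel":[0,0,0],"hand":-0.3},
    {"dr":[0,0,0],"travel":[0,0,0],"hand":-0.1},
    {"dr":[0,0,0],"travel":[0,0,0],"hand":-0.1},
    {"dr":[0,0,0],"travel":[0,0,0],"hand":-0.1},
    {"dr":[0,0,0],"travel":[0,0,0],"hand":-0.1},
  ],
)

```text
time: 38.55
position: [0.5613, -0.2194, 0.1395]
orientation: [2.547, 1.839, 0.0]
wrist_force: [-1.1, 0.1, 0.6]
gripper_width: 0.0385
```

drive_tool(
  steps=[
    {"dr":[0,0,0],"travel":[0,0,-0.2],"hand":-0.1},
    {"dr":[0,0,0],"travel":[0,0,-0.4],"hand":-0.1},
    {"dr":[0,0,0],"travel":[0,0,-0.6],"hand":-0.1},
    {"dr":[0,0,0],"travel":[0,0,-0.6],"hand":0.5},
    {"dr":[0,0,0],"travel":[0,0,-0.6],"hand":1},
    {"dr":[0,0,0],"travel":[0,0,-0.3],"hand":1},
    {"dr":[0,0,0],"travel":[0,0,0],"hand":1},
    {"dr":[0,0,0],"travel":[0,0,0],"hand":1},
  ],
)

```text
time: 39.55
position: [0.5609, -0.2193, 0.3011]
orientation: [-2.546, -1.839, 0.0]
wrist_force: [-0.3, 0.7, -1.4]
gripper_width: 0.0852
```

```bash
python3 - <<'E'
from h import *
snap('wrist','w21');cv2.imwrite('pics/w21b.png',cv2.resize(load('w21')[0],(800,600)))
plan([.4905,.3675,.30],118.9,18)
E
```

```text
t 39.6 pos [ 0.5608 -0.2192  0.3007] yaw 71.68 tilt [-0.07 -0.04] n 18 Fw [ 0.4 -0.  -0.6] w 0.0854
  dr [-0.001 -0.    -0.437] travel [ 0.495 -0.233  0.001]
  dr [-0.001 -0.    -0.437] travel [ 0.505 -0.21   0.001]
  dr [-0.001 -0.    -0.437] travel [ 0.514 -0.186  0.001]
  dr [-0.001 -0.    -0.437] travel [ 0.522 -0.163  0.001]
  dr [-0.001 -0.    -0.437] travel [ 0.529 -0.138  0.001]
  dr [-0.001 -0.    -0.437] travel [ 0.535 -0.114  0.001]
  dr [-0.001 -0.    -0.437] travel [ 0.54  -0.089  0.001]
  dr [-0.001 -0.    -0.437] travel [ 0.543 -0.065  0.001]
  dr [-0.001 -0.    -0.437] travel [ 0.546 -0.04   0.001]
  dr [-0.001 -0.    -0.437] travel [ 0.547 -0.015  0.001]
  dr [-0.001 -0.    -0.437] travel [0.547 0.01  0.001]
  dr [-0.001 -0.    -0.437] travel [0.546 0.035 0.001]
  dr [-0.001 -0.    -0.437] travel [0.544 0.06  0.001]
  dr [-0.001 -0.    -0.437] travel [0.54  0.085 0.001]
  dr [-0.001 -0.    -0.437] travel [0.536 0.11  0.001]
  dr [-0.001 -0.    -0.437] travel [0.53  0.134 0.001]
  dr [-0.001 -0.    -0.437] travel [0.524 0.158 0.001]
  dr [-0.001 -0.    -0.437] travel [0.516 0.182 0.001]
```

View pics/w21b.png

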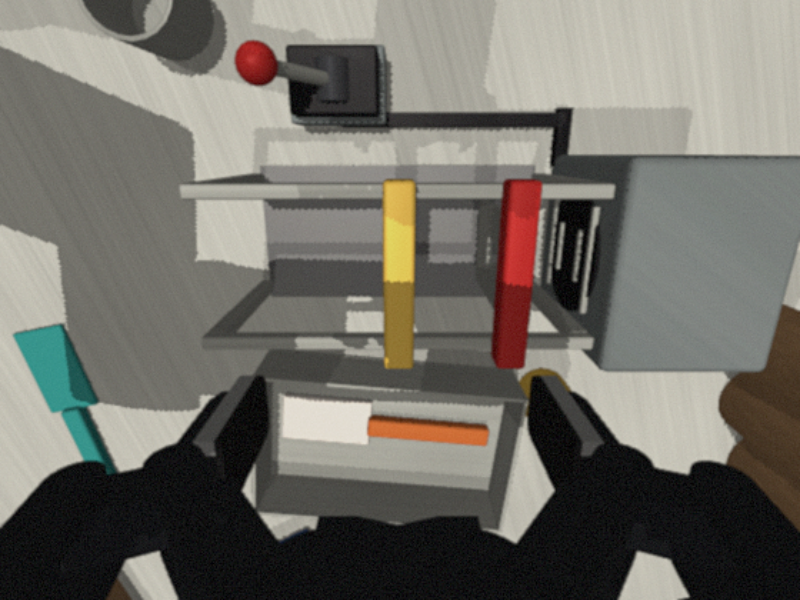

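drive_tool(
  steps=[
    {"dr":[0,0,-0.44],"travel":[0.5,-0.23,0],"hand":1},
    {"dr":[0,0,-0.44],"travel":[0.51,-0.21,0],"hand":1},
    {"dr":[0,0,-0.44],"travel":[0.51,-0.19,0],"hand":1},
    {"dr":[0,0,-0.44],"travel":[0.52,-0.16,0],"hand":1},
    {"dr":[0,0,-0.44],"travel":[0.53,-0.14,0],"hand":1},
    {"dr":[0,0,-0.44],"travel":[0.53,-0.11,0],"hand":1},
    {"dr":[0,0,-0.44],"travel":[0.54,-0.09,0],"hand":1},
    {"dr":[0,0,-0.44],"travel":[0.54,-0.06,0],"hand":1},
  ],
)

```text
time: 40.6
position: [0.5296, 0.042, 0.3006]
orientation: [-2.164, -2.276, 0.002]
wrist_force: [1.0, -0.2, -0.3]
gripper_width: 0.0855
```

drive_tool(
  steps=[
    {"dr":[0,0,-0.44],"travel":[0.55,-0.04,0],"hand":1},
    {"dr":[0,0,-0.44],"travel":[0.55,-0.01,0],"hand":1},
    {"dr":[0,0,-0.44],"travel":[0.55,0.01,0],"hand":1},
    {"dr":[0,0,-0.44],"travel":[0.55,0.03,0],"hand":1},
    {"dr":[0,0,-0.44],"travel":[0.54,0.06,0],"hand":1},
    {"dr":[0,0,-0.44],"travel":[0.54,0.08,0],"hand":1},
    {"dr":[0,0,-0.44],"travel":[0.54,0.11,0],"hand":1},
    {"dr":[0,0,-0.44],"travel":[0.53,0.13,0],"hand":1},
  ],
)

```text
time: 41.6
position: [0.4968, 0.3031, 0.3005]
orientation: [-1.71, -2.634, 0.002]
wrist_force: [0.6, 0.6, -0.3]
gripper_width: 0.0855
```

drive_tool(
  steps=[
    {"dr":[0,0,-0.44],"travel":[0.5,0.15,0],"hand":1},
    {"dr":[0,0,-0.38],"travel":[0.4,0.16,0],"hand":1},
    {"dr":[0,0,0],"travel":[0,0,0],"hand":1},
    {"dr":[0,0,0],"travel":[0,0,0],"hand":1},
    {"dr":[0,0,0],"travel":[0,0,0],"hand":1},
    {"dr":[0,0,0],"travel":[0,0,0],"hand":1},
    {"dr":[0,0,0],"travel":[0,0,0],"hand":1},
    {"dr":[0,0,0],"travel":[0,0,0],"hand":1},
  ],
)

```text
time: 42.6
position: [0.4914, 0.3589, 0.3016]
orientation: [1.599, 2.704, 0.0]
wrist_force: [-0.4, -0.7, 0.0]
gripper_width: 0.0854
```

```bash
python3 - <<'E'
from h import *
plan([.4905,.3675,.2],118.9,1)
snap('wrist','w22');cv2.imwrite('pics/w22b.png',cv2.resize(load('w22')[0],(800,600)))
E
```

```text
t 42.6 pos [0.4914 0.3589 0.3016] yaw 118.83 tilt [0.01 0.  ] n 1 Fw [-0.4 -0.7  0. ] w 0.0854
  dr [ 0.002  0.    -0.012] travel [0.134 0.055 1.693]
```

View pics/w22b.png

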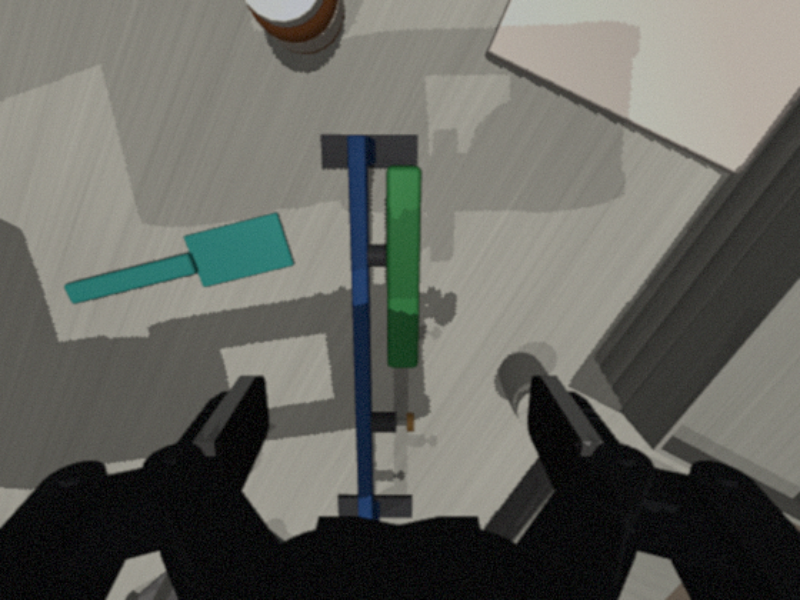

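```bash
python3 - <<'E'
from h import *
np.set_printoptions(precision=4,suppress=True)
P=[onz('w22',u*.7,v*.7,.187) for u,v in [(387,167),(420,167),(388,366.5),(418,366.5)]]
m=np.mean(P,0); d=(P[0]+P[1]-P[2]-P[3])/2; print(m,np.linalg.norm(d),np.degrees(np.arctan2(d[1],d[0])))
print(pt('w22',402*.7,250*.7))
plan([m[0],m[1],.215],118.9,1)
E
```

```text
[0.4907 0.3682 0.187 ] 0.12153688835971421 118.90693636606157
[0.4832 0.3803 0.1872]
t 42.65 pos [0.4914 0.3589 0.3015] yaw 118.83 tilt [ 0. -0.] n 1 Fw [-0.7  1.8  0.1] w 0.0855
  dr [ 0.001 -0.    -0.012] travel [0.141 0.065 1.442]
```

drive_tool(
  steps=[
    {"dr":[0,0,0],"travel":[0.14,0.06,0.2],"hand":1},
    {"dr":[0,0,0],"travel":[0,0,0.35],"hand":1},
    {"dr":[0,0,0],"travel":[0,0,0.4],"hand":1},
    {"dr":[0,0,0],"travel":[0,0,0.35],"hand":1},
    {"dr":[0,0,0],"travel":[0,0,0.2],"hand":1},
    {"dr":[0,0,0],"travel":[0,0,0],"hand":1},
    {"dr":[0,0,0],"travel":[0,0,0],"hand":1},
    {"dr":[0,0,0],"travel":[0,0,0],"hand":1},
  ],
)

```text
time: 43.65
position: [0.4908, 0.3684, 0.2123]
orientation: [1.598, 2.704, 0.002]
wrist_force: [0.5, 0.2, 0.2]
gripper_width: 0.0855
```

```bash
python3 - <<'E'
from h import *
plan([.4906,.368,.155],118.9,1)
E
```

```text
t 43.65 pos [0.4908 0.3684 0.2123] yaw 118.84 tilt [ 0.08 -0.01] n 1 Fw [0.5 0.2 0.2] w 0.0855
  dr [ 0.013 -0.001 -0.01 ] travel [-0.004 -0.008  0.955]
```

drive_tool(
  steps=[
    {"dr":[0,0,0],"travel":[0,0,0.3],"hand":1},
    {"dr":[0,0,0],"travel":[0,0,0.4],"hand":1},
    {"dr":[0,0,0],"travel":[0,0,0.25],"hand":1},
    {"dr":[0,0,0],"travel":[0,0,0],"hand":1},
    {"dr":[0,0,0],"travel":[0,0,0],"hand":0},
    {"dr":[0,0,0],"travel":[0,0,0],"hand":-0.3},
    {"dr":[0,0,0],"travel":[0,0,0],"hand":-0.35},
    {"dr":[0,0,0],"travel":[0,0,0],"hand":-0.35},
  ],
)

```text
time: 44.65
position: [0.4906, 0.3682, 0.1548]
orientation: [1.598, 2.705, 0.001]
wrist_force: [0.7, 0.2, -0.2]
gripper_width: 0.0276
```

```bash
python3 - <<'E'
from h import *
plan([.4906,.368,.155],118.9,1)
snap('wrist','w23');cv2.imwrite('pics/w23b.png',cv2.resize(load('w23')[0],(800,600)))
E
```

```text
t 44.65 pos [0.4906 0.3682 0.1548] yaw 118.84 tilt [ 0.03 -0.  ] n 1 Fw [ 0.7  0.2 -0.2] w 0.0276
  dr [ 0.004 -0.    -0.01 ] travel [-0.003 -0.001 -0.003]
```

View pics/w23b.png

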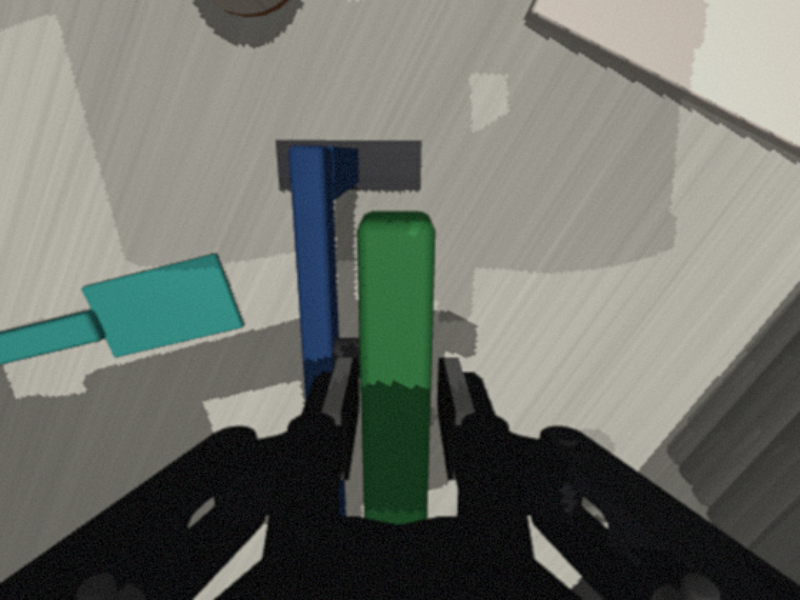

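drive_tool(
  steps=[
    {"dr":[0,0,0],"travel":[0,0,0],"hand":-1},
    {"dr":[0,0,0],"travel":[0,0,0],"hand":-1},
    {"dr":[0,0,0],"travel":[0,0,0],"hand":-1},
    {"dr":[0,0,0],"travel":[0,0,-0.12],"hand":-1},
    {"dr":[0,0,0],"travel":[0,0,-0.12],"hand":-1},
    {"dr":[0,0,0],"travel":[0,0,-0.12],"hand":-1},
    {"dr":[0,0,0],"travel":[0,0,-0.12],"hand":-1},
    {"dr":[0,0,0],"travel":[0,0,0],"hand":-1},
  ],
)

```text
time: 45.7
position: [0.4908, 0.3683, 0.1841]
orientation: [1.598, 2.704, 0.002]
wrist_force: [0.0, 0.7, -3.4]
gripper_width: 0.019
```

```bash
python3 - <<'E'
from h import *
plan([.4906,.368,.184],118.9,1)
snap('scene','s24');crop('s24',240,190,410,290,4.7,'s24b')
E
```

```text
t 45.7 pos [0.4908 0.3683 0.1841] yaw 118.84 tilt [ 0.07 -0.01] n 1 Fw [ 0.   0.7 -3.4] w 0.019
  dr [ 0.011 -0.001 -0.009] travel [-0.003 -0.006  0.001]
```

View pics/s24b.png

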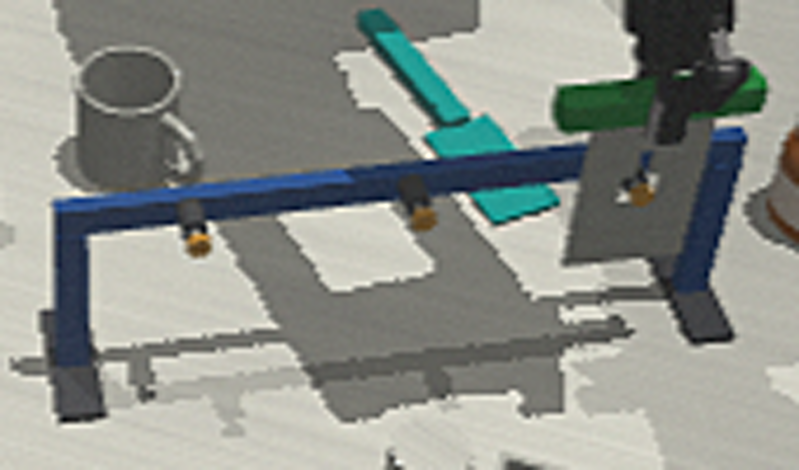

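The green scraper's head is in the opening at (640,193). I'll draw it off and lift.

drive_tool(
  steps=[
    {"dr":[0,0,0],"travel":[0,0.1,0],"hand":-1},
    {"dr":[0,0,0],"travel":[0,0.1,0],"hand":-1},
    {"dr":[0,0,0],"travel":[0,0.1,0],"hand":-1},
    {"dr":[0,0,0],"travel":[0,0.1,0],"hand":-1},
    {"dr":[0,0,0],"travel":[0,0.1,0],"hand":-1},
    {"dr":[0,0,0],"travel":[0,0.1,0],"hand":-1},
    {"dr":[0,0,0],"travel":[0,0.1,0],"hand":-1},
    {"dr":[0,0,0],"travel":[0,0,0],"hand":-1},
  ],
)

```text
time: 46.75
position: [0.5276, 0.3885, 0.1832]
orientation: [1.598, 2.705, 0.0]
wrist_force: [0.3, -0.6, -3.6]
gripper_width: 0.019
```

drive_tool(
  steps=[
    {"dr":[0,0,0],"travel":[0,0,-0.3],"hand":-1},
    {"dr":[0,0,0],"travel":[0,0,-0.5],"hand":-1},
    {"dr":[0,0,0],"travel":[0,0,-0.6],"hand":-1},
    {"dr":[0,0,0],"travel":[0,0,-0.6],"hand":-1},
    {"dr":[0,0,0],"travel":[0,0,-0.6],"hand":-1},
    {"dr":[0,0,0],"travel":[0,0,-0.2],"hand":-1},
    {"dr":[0,0,0],"travel":[0,0,0],"hand":-1},
    {"dr":[0,0,0],"travel":[0,0,0],"hand":-1},
  ],
)

```text
time: 47.75
position: [0.5267, 0.388, 0.3498]
orientation: [-1.598, -2.704, 0.003]
wrist_force: [0.4, -0.3, -3.1]
gripper_width: 0.0194
```

```bash
python3 - <<'E'
from h import *
print(unrk(-.075,0))
plan([*unrk(-.075,0),.34],71.7,20)
E
```

```text
[ 0.49029309 -0.19575057]
t 47.75 pos [0.5267 0.388  0.3498] yaw 118.84 tilt [-0.11  0.06] n 20 Fw [ 0.4 -0.3 -3.1] w 0.0194
  dr [-0.001  0.001  0.393] travel [-0.411 -0.261  0.009]
  dr [-0.001  0.001  0.393] travel [-0.422 -0.244  0.009]
  dr [-0.001  0.001  0.393] travel [-0.432 -0.226  0.009]
  dr [-0.001  0.001  0.393] travel [-0.44  -0.209  0.009]
  dr [-0.001  0.001  0.393] travel [-0.449 -0.19   0.009]
  dr [-0.001  0.001  0.393] travel [-0.456 -0.172  0.009]
  dr [-0.001  0.001  0.393] travel [-0.463 -0.153  0.009]
  dr [-0.001  0.001  0.393] travel [-0.469 -0.134  0.009]
  dr [-0.001  0.001  0.393] travel [-0.474 -0.114  0.008]
  dr [-0.001  0.001  0.393] travel [-0.478 -0.095  0.008]
  dr [-0.001  0.001  0.393] travel [-0.482 -0.075  0.008]
  dr [-0.001  0.001  0.393] travel [-0.484 -0.055  0.008]
  dr [-0.001  0.001  0.393] travel [-0.486 -0.035  0.008]
  dr [-0.001  0.001  0.393] travel [-0.487 -0.015  0.008]
  dr [-0.001  0.001  0.393] travel [-0.487  0.005  0.008]
  dr [-0.001  0.001  0.393] travel [-0.487  0.025  0.008]
  dr [-0.001  0.001  0.393] travel [-0.485  0.045  0.008]
  dr [-0.001  0.001  0.393] travel [-0.483  0.065  0.008]
  dr [-0.001  0.001  0.393] travel [-0.48   0.085  0.008]
  dr [-0.001  0.001  0.393] travel [-0.476  0.104  0.008]
```

drive_tool(
  steps=[
    {"dr":[0,0,0.39],"travel":[-0.41,-0.26,0],"hand":-1},
    {"dr":[0,0,0.39],"travel":[-0.42,-0.24,0],"hand":-1},
    {"dr":[0,0,0.39],"travel":[-0.43,-0.23,0],"hand":-1},
    {"dr":[0,0,0.39],"travel":[-0.44,-0.21,0],"hand":-1},
    {"dr":[0,0,0.39],"travel":[-0.45,-0.19,0],"hand":-1},
    {"dr":[0,0,0.39],"travel":[-0.46,-0.17,0],"hand":-1},
    {"dr":[0,0,0.39],"travel":[-0.46,-0.15,0],"hand":-1},
    {"dr":[0,0,0.39],"travel":[-0.47,-0.13,0],"hand":-1},
  ],
)

```text
time: 48.75
position: [0.5126, 0.154, 0.3499]
orientation: [-2.018, -2.406, 0.003]
wrist_force: [0.8, -0.7, -3.5]
gripper_width: 0.0192
```

drive_tool(
  steps=[
    {"dr":[0,0,0.39],"travel":[-0.47,-0.11,0],"hand":-1},
    {"dr":[0,0,0.39],"travel":[-0.48,-0.1,0],"hand":-1},
    {"dr":[0,0,0.39],"travel":[-0.48,-0.08,0],"hand":-1},
    {"dr":[0,0,0.39],"travel":[-0.48,-0.06,0],"hand":-1},
    {"dr":[0,0,0.39],"travel":[-0.49,-0.04,0],"hand":-1},
    {"dr":[0,0,0.39],"travel":[-0.49,-0.02,0],"hand":-1},
    {"dr":[0,0,0.39],"travel":[-0.49,0,0],"hand":-1},
    {"dr":[0,0,0.39],"travel":[-0.49,0.02,0],"hand":-1},
  ],
)

```text
time: 49.75
position: [0.4969, -0.0796, 0.35]
orientation: [-2.382, -2.046, 0.002]
wrist_force: [1.5, -0.3, -3.1]
gripper_width: 0.0193
```

drive_tool(
  steps=[
    {"dr":[0,0,0.39],"travel":[-0.49,0.04,0],"hand":-1},
    {"dr":[0,0,0.39],"travel":[-0.48,0.06,0],"hand":-1},
    {"dr":[0,0,0.39],"travel":[-0.48,0.08,0],"hand":-1},
    {"dr":[0,0,0.39],"travel":[-0.35,0.1,0],"hand":-1},
    {"dr":[0,0,0],"travel":[0,0,0],"hand":-1},
    {"dr":[0,0,0],"travel":[0,0,0.4],"hand":-1},
    {"dr":[0,0,0],"travel":[0,0,0.4],"hand":-1},
    {"dr":[0,0,0],"travel":[0,0,0],"hand":-1},
  ],
)

```text
time: 50.75
position: [0.4906, -0.1869, 0.3013]
orientation: [-2.537, -1.846, 0.003]
wrist_force: [-0.2, -0.4, -2.3]
gripper_width: 0.0191
```

```bash
python3 - <<'E'
from h import *
plan([*unrk(-.075,0),.142],71.7,1)
snap('wrist','w25');cv2.imwrite('pics/w25b.png',cv2.resize(load('w25')[0],(800,600)))
E
```

```text
t 50.75 pos [ 0.4906 -0.1869  0.3013] yaw 72.09 tilt [-0.25 -0.04] n 1 Fw [-0.2 -0.4 -2.3] w 0.0191
  dr [-0.042 -0.006  0.065] travel [-0.144  0.052  2.655]
```

View pics/w25b.png

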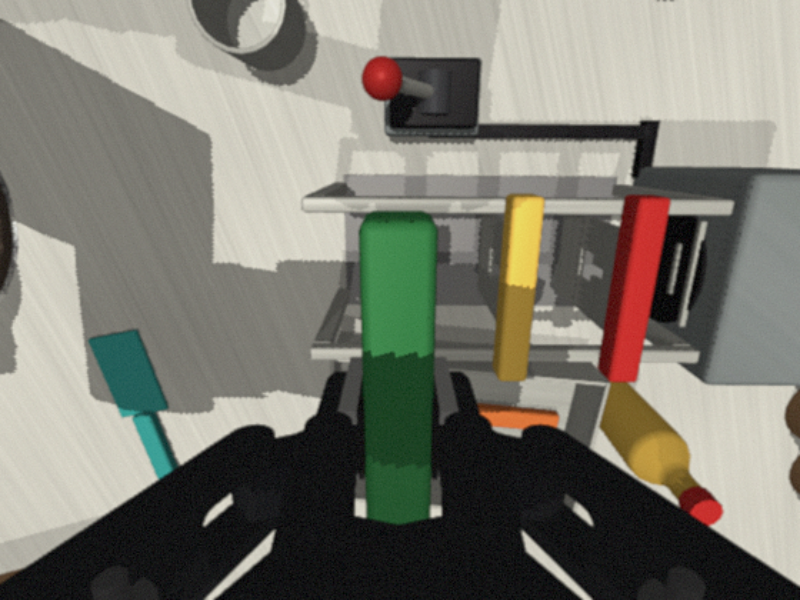

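drive_tool(
  steps=[
    {"dr":[0,0,0.06],"travel":[-0.14,0.05,0],"hand":-1},
    {"dr":[0,0,0],"travel":[0,0,0],"hand":-1},
    {"dr":[0,0,0],"travel":[0,0,0.3],"hand":-1},
    {"dr":[0,0,0],"travel":[0,0,0.4],"hand":-1},
    {"dr":[0,0,0],"travel":[0,0,0.4],"hand":-1},
    {"dr":[0,0,0],"travel":[0,0,0.3],"hand":-1},
    {"dr":[0,0,0],"travel":[0,0,0],"hand":-1},
    {"dr":[0,0,0],"travel":[0,0,0],"hand":-1},
  ],
)

```text
time: 51.8
position: [0.4927, -0.1973, 0.2202]
orientation: [2.546, 1.839, 0.001]
wrist_force: [-0.4, -0.3, -2.3]
gripper_width: 0.0191
```

```bash
python3 - <<'E'
from h import *
plan([*unrk(-.075,0),.140],71.7,1)
snap('wrist','w26');cv2.imwrite('pics/w26b.png',cv2.resize(load('w26')[0],(800,600)))
E
```

```text
t 51.8 pos [ 0.4927 -0.1973  0.2202] yaw 71.67 tilt [0.07 0.01] n 1 Fw [-0.4 -0.3 -2.3] w 0.0191
  dr [ 0.011  0.001 -0.004] travel [ 0.012 -0.047  1.337]
```

View pics/w26b.png

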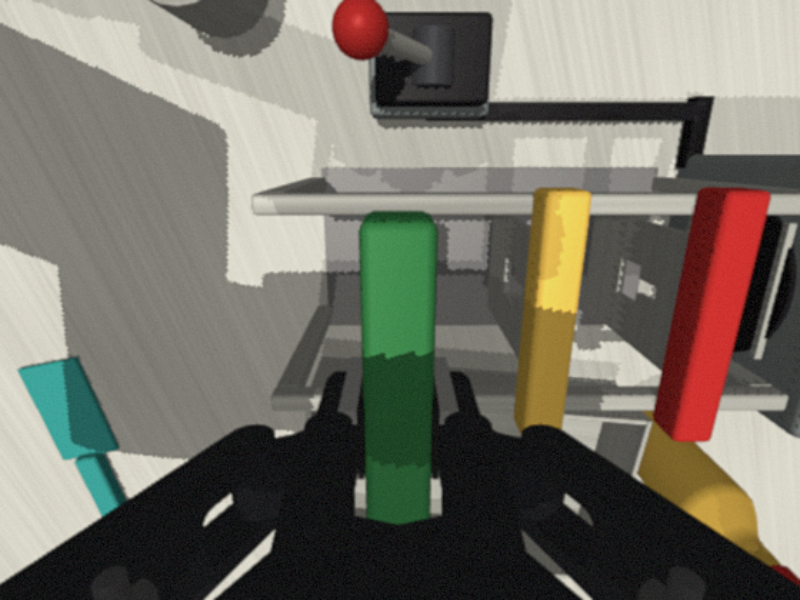

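drive_tool(
  steps=[
    {"dr":[0,0,0],"travel":[0.01,-0.03,0.2],"hand":-1},
    {"dr":[0,0,0],"travel":[0,0,0.3],"hand":-1},
    {"dr":[0,0,0],"travel":[0,0,0.3],"hand":-1},
    {"dr":[0,0,0],"travel":[0,0,0.25],"hand":-1},
    {"dr":[0,0,0],"travel":[0,0,0.16],"hand":-1},
    {"dr":[0,0,0],"travel":[0,0,0.08],"hand":-1},
    {"dr":[0,0,0],"travel":[0,0,0],"hand":-1},
    {"dr":[0,0,0],"travel":[0,0,0],"hand":-1},
  ],
)

```text
time: 52.85
position: [0.4909, -0.196, 0.1423]
orientation: [2.546, 1.839, 0.001]
wrist_force: [-0.3, 0.3, -3.3]
gripper_width: 0.0193
```

```bash
python3 - <<'E'
from h import *
plan([*unrk(-.075,0),.140],71.7,1)
snap('wrist','w27')
for n,u,v in [('end',400,222),('hnd',400,300),('rail o',320,219),('rail i',320,248),('rail mid',320,235)]: print(n,rk(pt('w27',u*.7,v*.7)))
E
```

```text
t 52.85 pos [ 0.4909 -0.196   0.1423] yaw 71.68 tilt [0.04 0.  ] n 1 Fw [-0.3  0.3 -3.3] w 0.0193
  dr [ 0.007  0.001 -0.003] travel [ 0.001 -0.011  0.039]
end [-0.0733  0.061   0.1735]
hnd [-0.0733  0.0412  0.1752]
rail o [-0.0975  0.0581  0.148 ]
rail i [-0.0977  0.0494  0.1492]
rail mid [-0.0974  0.0535  0.1497]
```

drive_tool(
  steps=[
    {"dr":[0,0,0],"travel":[0,0,0.04],"hand":-1},
    {"dr":[0,0,0],"travel":[0,0,0],"hand":-1},
    {"dr":[0,0,0],"travel":[0,0,0],"hand":-0.4},
    {"dr":[0,0,0],"travel":[0,0,0],"hand":-0.3},
    {"dr":[0,0,0],"travel":[0,0,0],"hand":-0.1},
    {"dr":[0,0,0],"travel":[0,0,0],"hand":-0.1},
    {"dr":[0,0,0],"travel":[0,0,0],"hand":-0.1},
    {"dr":[0,0,0],"travel":[0,0,0],"hand":-0.1},
  ],
)

```text
time: 53.9
position: [0.4906, -0.1958, 0.1395]
orientation: [-2.547, -1.839, 0.0]
wrist_force: [-0.6, -0.4, -1.2]
gripper_width: 0.0381
```

drive_tool(
  steps=[
    {"dr":[0,0,0],"travel":[0,0,-0.2],"hand":-0.1},
    {"dr":[0,0,0],"travel":[0,0,-0.4],"hand":-0.1},
    {"dr":[0,0,0],"travel":[0,0,-0.6],"hand":-0.1},
    {"dr":[0,0,0],"travel":[0,0,-0.6],"hand":-0.1},
    {"dr":[0,0,0],"travel":[0,0,-0.6],"hand":-0.1},
    {"dr":[0,0,0],"travel":[0,0,-0.3],"hand":-0.1},
    {"dr":[0,0,0],"travel":[0,0,0],"hand":-0.1},
    {"dr":[0,0,0],"travel":[0,0,0],"hand":-0.1},
  ],
)

```text
time: 54.9
position: [0.4902, -0.1957, 0.3011]
orientation: [-2.546, -1.839, 0.0]
wrist_force: [-0.6, 0.2, 0.1]
gripper_width: 0.0382
```

```bash
python3 - <<'E'
from h import *
plan([*unrk(-.12,.13),.3],71.7,1)
snap('wrist','w28');cv2.imwrite('pics/w28b.png',cv2.resize(load('w28')[0],(800,600)))
snap('scene','s28');crop('s28',60,60,260,300,2.5,'s28b')
E
```

```text
t 54.9 pos [ 0.4902 -0.1957  0.3011] yaw 71.68 tilt [-0.03 -0.  ] n 1 Fw [-0.6  0.2  0.1] w 0.0382
  dr [-0.006 -0.    -0.003] travel [ 2.166 -0.749  0.019]
```

View pics/w28b.png

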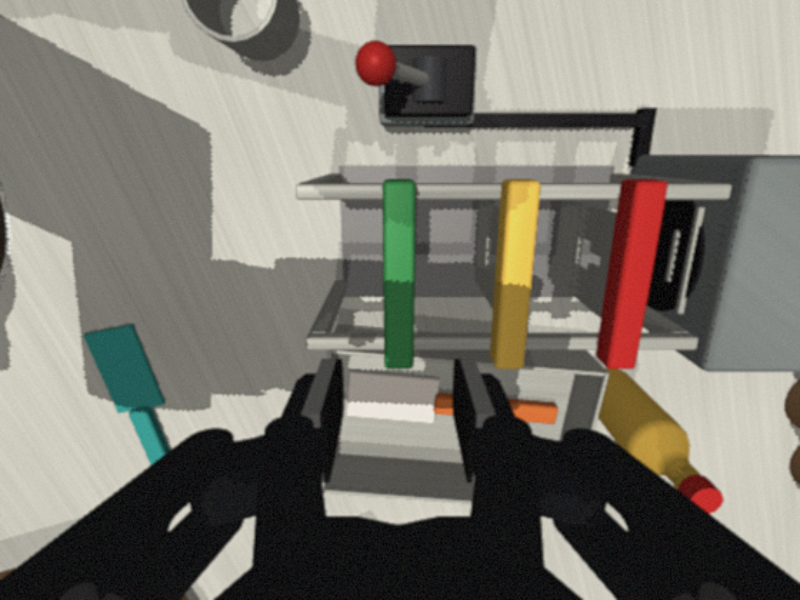

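View pics/s28b.png

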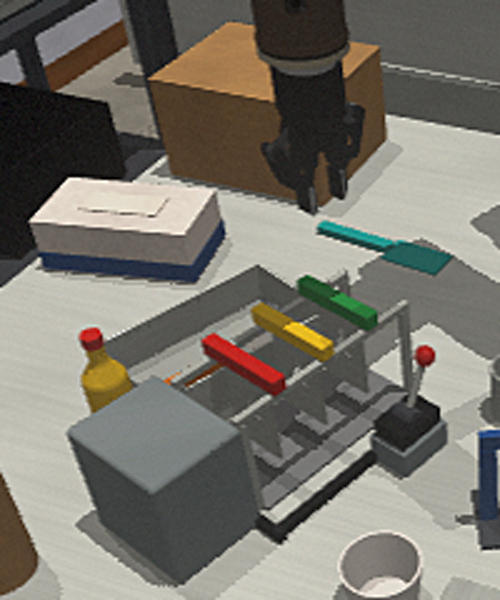

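```bash
python3 - <<'E'
from h import *
for f,u,v in [('w28',375,63),('w25',382,78),('w21',257,63)]: print(rk(onz(f,u*.7,v*.7,.134)), rk(pt(f,u*.7,v*.7)))
for f,u,v in [('s28',60+425/2.5,60+355/2.5)]: print(rk(onz(f,u,v,.134)), rk(pt(f,u,v)))
print('blk',rk(pt('w28',455*.7,100*.7)),rk(pt('w28',455*.7,60*.7)))
plan([*unrk(-.14,.13),.3],71.7,4)
E
```

```text
[-0.089   0.1304  0.134 ] [-0.0885  0.1285  0.1447]
[-0.0886  0.1304  0.134 ] [-0.0882  0.1288  0.1456]
[-0.0879  0.1302  0.134 ] [-0.0849  0.1284  0.1447]
[-0.0885  0.1354  0.134 ] [-0.0853  0.1385  0.1377]
blk [-0.0303  0.1161  0.0648] [-0.0314  0.1443  0.0644]
t 55.0 pos [ 0.4901 -0.1956  0.3007] yaw 71.68 tilt [-0.09 -0.01] n 4 Fw [-0.6 -0.1 -0.7] w 0.0385
  dr [-0.004 -0.    -0.001] travel [ 0.541 -0.27   0.003]
  dr [-0.004 -0.    -0.001] travel [ 0.541 -0.27   0.003]
  dr [-0.004 -0.    -0.001] travel [ 0.541 -0.27   0.003]
  dr [-0.004 -0.    -0.001] travel [ 0.541 -0.27   0.003]
```

drive_tool(
  steps=[
    {"dr":[0,0,0],"travel":[0.5,-0.27,0],"hand":-1},
    {"dr":[0,0,0],"travel":[0.54,-0.27,0],"hand":-1},
    {"dr":[0,0,0],"travel":[0.54,-0.27,0],"hand":-1},
    {"dr":[0,0,0],"travel":[0.54,-0.27,0],"hand":-1},
    {"dr":[0,0,0],"travel":[0,0,0.4],"hand":-1},
    {"dr":[0,0,0],"travel":[0,0,0.5],"hand":-1},
    {"dr":[0,0,0],"travel":[0,0,0],"hand":-1},
    {"dr":[0,0,0],"travel":[0,0,0],"hand":-1},
  ],
)

```text
time: 56.0
position: [0.4693, -0.0549, 0.248]
orientation: [-2.547, -1.839, 0.0]
wrist_force: [0.3, -0.1, -0.6]
gripper_width: -0.0002
```

```bash
python3 - <<'E'
from h import *
plan([*unrk(-.14,.13),.115],71.7,1)
print(rk(env.get_state()['position']))
snap('wrist','w29');cv2.imwrite('pics/w29b.png',cv2.resize(load('w29')[0],(800,600)))
E
```

```text
t 56.0 pos [ 0.4693 -0.0549  0.248 ] yaw 71.67 tilt [-0.01 -0.  ] n 1 Fw [ 0.3 -0.1 -0.6] w -0.0002
  dr [-0.001 -0.    -0.005] travel [ 0.047 -0.014  2.217]
[-0.1391  0.1272  0.248 ]
```

View pics/w29b.png

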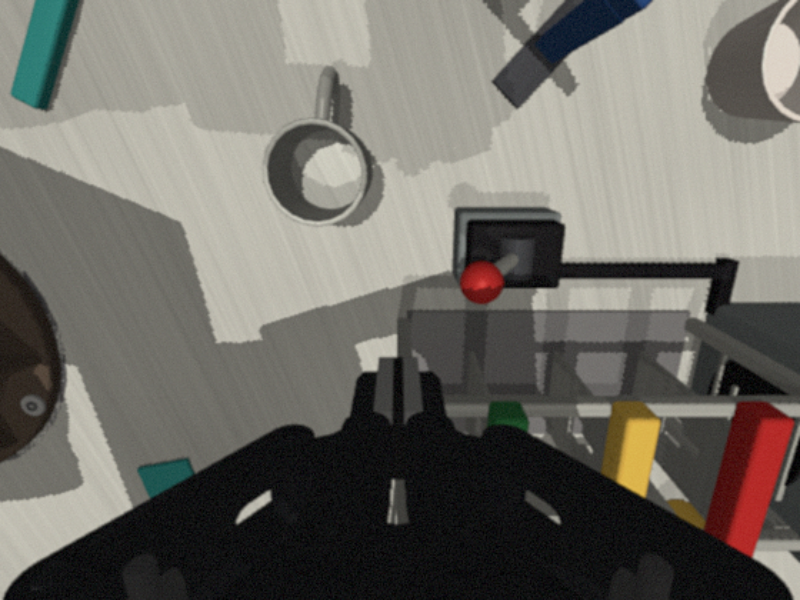

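drive_tool(
  steps=[
    {"dr":[0,0,0],"travel":[0.04,0,0.5],"hand":-1},
    {"dr":[0,0,0],"travel":[0,0,0.6],"hand":-1},
    {"dr":[0,0,0],"travel":[0,0,0.6],"hand":-1},
    {"dr":[0,0,0],"travel":[0,0,0.5],"hand":-1},
    {"dr":[0,0,0],"travel":[0,0.1,0],"hand":-1},
    {"dr":[0,0,0],"travel":[0,0.1,0],"hand":-1},
    {"dr":[0,0,0],"travel":[0,0.1,0],"hand":-1},
    {"dr":[0,0,0],"travel":[0,0.1,0],"hand":-1},
  ],
)

```text
time: 57.05
position: [0.4936, -0.0603, 0.1164]
orientation: [2.546, 1.839, 0.002]
wrist_force: [-2.2, 0.9, 0.9]
gripper_width: 0.0
```

drive_tool(
  steps=[
    {"dr":[0,0,0],"travel":[0,0.12,0],"hand":-1},
    {"dr":[0,0,0],"travel":[0,0.12,0],"hand":-1},
    {"dr":[0,0,0],"travel":[0,0.12,0],"hand":-1},
    {"dr":[0,0,0],"travel":[0,0.12,0],"hand":-1},
    {"dr":[0,0,0],"travel":[0,0.12,0],"hand":-1},
    {"dr":[0,0,0],"travel":[0,0.12,0],"hand":-1},
    {"dr":[0,0,0],"travel":[0,0.12,0],"hand":-1},
    {"dr":[0,0,0],"travel":[0,0,0],"hand":-1},
  ],
)

```text
time: 58.05
position: [0.5411, -0.0761, 0.1154]
orientation: [2.547, 1.839, 0.0]
wrist_force: [0.3, -0.1, -0.9]
gripper_width: -0.0002
```

```bash
python3 - <<'E'
from h import *
plan([*unrk(-.04,.13),.115],71.7,1)
print(rk(env.get_state()['position']))
snap('wrist','w30');cv2.imwrite('pics/w30b.png',cv2.resize(load('w30')[0],(800,600)))
E
```

```text
t 58.05 pos [ 0.5411 -0.0761  0.1154] yaw 71.68 tilt [ 0.03 -0.  ] n 1 Fw [ 0.3 -0.1 -0.9] w -0.0002
  dr [ 0.004 -0.001 -0.004] travel [0.007 0.406 0.008]
[-0.0643  0.1296  0.1154]
```

View pics/w30b.png

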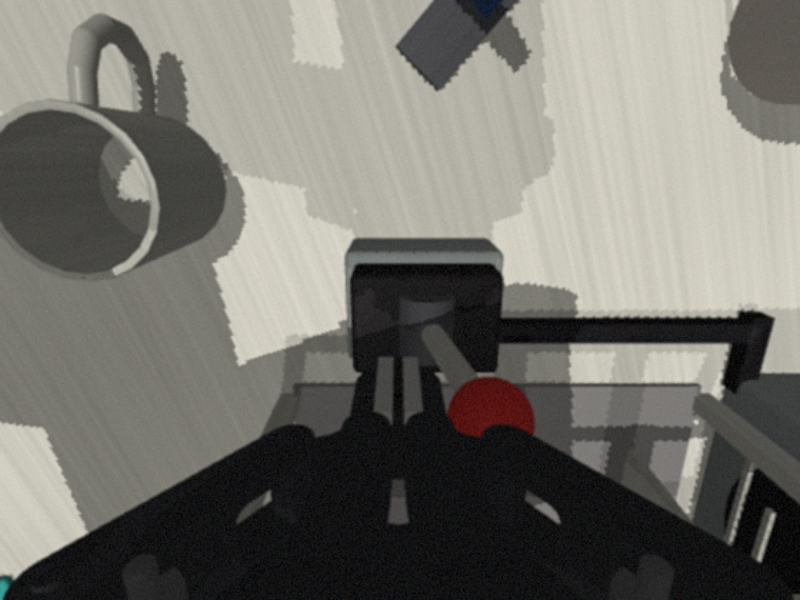

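drive_tool(
  steps=[
    {"dr":[0,0,0],"travel":[0,0.06,0],"hand":-1},
    {"dr":[0,0,0],"travel":[0,0.06,0],"hand":-1},
    {"dr":[0,0,0],"travel":[0,0.06,0],"hand":-1},
    {"dr":[0,0,0],"travel":[0,0.05,0],"hand":-1},
    {"dr":[0,0,0],"travel":[0,0.04,0],"hand":-1},
    {"dr":[0,0,0],"travel":[0,0.03,0],"hand":-1},
    {"dr":[0,0,0],"travel":[0,0,0],"hand":-1},
    {"dr":[0,0,0],"travel":[0,0,0],"hand":-1},
  ],
)

```text
time: 59.1
position: [0.5577, -0.0815, 0.1156]
orientation: [2.547, 1.839, 0.0]
wrist_force: [-0.3, -0.2, -0.3]
gripper_width: 0.0003
```

```bash
python3 - <<'E'
from h import *
plan([*unrk(-.04,.13),.115],71.7,1)
print(rk(env.get_state()['position']))
snap('scene','s31');crop('s31',120,120,260,260,4,'s31b')
snap('top','t31');crop('t31',290,170,370,250,8,'t31b')
E
```

```text
t 59.1 pos [ 0.5577 -0.0815  0.1156] yaw 71.68 tilt [ 0.02 -0.  ] n 1 Fw [-0.3 -0.2 -0.3] w 0.0003
  dr [ 0.003 -0.    -0.003] travel [0.007 0.115 0.01 ]
[-0.0469  0.1296  0.1156]
```

View pics/s31b.png

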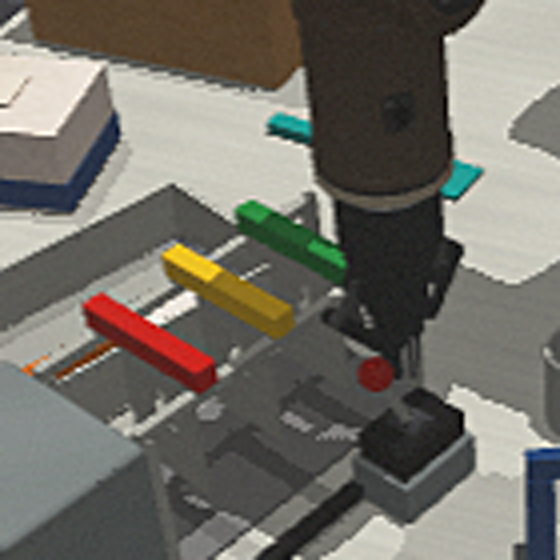

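Nearly over. I'll keep pushing in small steps until the stop shows in the force.

drive_tool(
  steps=[
    {"dr":[0,0,0],"travel":[0,0.04,0],"hand":-1},
    {"dr":[0,0,0],"travel":[0,0.04,0],"hand":-1},
    {"dr":[0,0,0],"travel":[0,0.03,0],"hand":-1},
    {"dr":[0,0,0],"travel":[0,0.02,0],"hand":-1},
    {"dr":[0,0,0],"travel":[0,0,0],"hand":-1},
    {"dr":[0,0,0],"travel":[0,0,0],"hand":-1},
    {"dr":[0,0,0],"travel":[0,0,0],"hand":-1},
    {"dr":[0,0,0],"travel":[0,0,0],"hand":-1},
  ],
)

```text
time: 60.2
position: [0.5648, -0.0839, 0.1154]
orientation: [-2.547, -1.839, 0.0]
wrist_force: [-2.7, 1.0, -0.3]
gripper_width: 0.0002
```

```bash
python3 - <<'E'
from h import *
plan([*unrk(-.04,.13),.115],71.7,1)
print(rk(env.get_state()['position']))
f='s32';snap('scene',f);im=load(f)[0];h=cv2.cvtColor(im,cv2.COLOR_BGR2HSV);c=cloud(f)
m=((h[...,0]<6)|(h[...,0]>174))&(h[...,1]>120); q=np.array([rk(p) for p in c[m]]); q=q[(abs(q[:,1]-.13)<.03)&(abs(q[:,0]+.05)<.08)]; print(len(q),q.mean(0))
v,u=np.nonzero(m); k=(u>190)&(u<240)&(v>190)&(v<240); print(u[k].mean(),v[k].mean(),rk(onz(f,u[k].mean(),v[k].mean(),.132)))
for x in(-.0116,-.018,-.025): print(x,proj(f,[*unrk(x,.13),.062+np.sqrt(.08**2-(x+.05)**2)]))
E
```

```text
t 60.2 pos [ 0.5648 -0.0839  0.1154] yaw 71.68 tilt [-0.02  0.  ] n 1 Fw [-2.7  1.  -0.3] w 0.0002
  dr [-0.003  0.    -0.003] travel [ 0.007 -0.01   0.007]
[-0.0394  0.1296  0.1154]
60 [-0.009755    0.13562833  0.13644167]
211.90322580645162 215.16129032258064 [-0.0132  0.132   0.132 ]
-0.0116 [211.02430415 215.1183128 ]
-0.018 [212.46253811 213.16296154]
-0.025 [214.0500826  211.22666732]
```

drive_tool(
  steps=[
    {"dr":[0,0,0],"travel":[0,0.02,0],"hand":-1},
    {"dr":[0,0,0],"travel":[0,0.02,0],"hand":-1},
    {"dr":[0,0,0],"travel":[0,0.01,0],"hand":-1},
    {"dr":[0,0,0],"travel":[0,0,0],"hand":-1},
    {"dr":[0,0,0],"travel":[0,0,0],"hand":-1},
    {"dr":[0,0,0],"travel":[0,0,0],"hand":-1},
    {"dr":[0,0,0],"travel":[0,0,0],"hand":-1},
    {"dr":[0,0,0],"travel":[0,0,0],"hand":-1},
  ],
)

```text
time: 61.25
position: [0.5654, -0.0841, 0.1151]
orientation: [-2.544, -1.837, 0.005]
wrist_force: [-14.4, 5.8, 7.6]
gripper_width: 0.0001
```

```bash
python3 - <<'E'
from h import *
plan([*unrk(-.04,.13),.115],71.7,1)
print(rk(env.get_state()['position']))
f='s33';snap('scene',f);im=load(f)[0];h=cv2.cvtColor(im,cv2.COLOR_BGR2HSV)
m=((h[...,0]<6)|(h[...,0]>174))&(h[...,1]>120); v,u=np.nonzero(m); k=(u>190)&(u<240)&(v>190)&(v<240); print(u[k].mean(),v[k].mean(),rk(onz(f,u[k].mean(),v[k].mean(),.132)))
E
```

```text
t 61.25 pos [ 0.5654 -0.0841  0.1151] yaw 71.68 tilt [-0.27  0.02] n 1 Fw [-14.4   5.8   7.6] w 0.0001
  dr [-0.045  0.003 -0.003] travel [ 0.008 -0.021  0.002]
[-0.0388  0.1295  0.1151]
211.95081967213116 215.24590163934425 [-0.013   0.1323  0.132 ]
```

The lever is at its stop: about 15 N of reaction and the ball no longer moves. I'll back off and then lift clear.

drive_tool(
  steps=[
    {"dr":[0,0,0],"travel":[0,-0.1,0],"hand":-1},
    {"dr":[0,0,0],"travel":[0,-0.3,0],"hand":-1},
    {"dr":[0,0,0],"travel":[0,-0.4,0],"hand":-1},
    {"dr":[0,0,0],"travel":[0,0,-0.4],"hand":-1},
    {"dr":[0,0,0],"travel":[0,0,-0.8],"hand":-1},
    {"dr":[0,0,0],"travel":[0,0,-0.9],"hand":-1},
    {"dr":[0,0,0],"travel":[0,0,-0.9],"hand":-1},
    {"dr":[0,0,0],"travel":[0,0,-0.5],"hand":-1},
  ],
)

```text
time: 62.3
position: [0.5234, -0.0701, 0.3289]
orientation: [2.544, 1.837, 0.005]
wrist_force: [0.1, 0.6, -1.2]
gripper_width: -0.0002
```

drive_tool(
  steps=[
    {"dr":[0,0,0],"travel":[0.8,0,0],"hand":-1},
    {"dr":[0,0,0],"travel":[0.8,0,0],"hand":-1},
    {"dr":[0,0,0],"travel":[0.8,0,0],"hand":-1},
    {"dr":[0,0,0],"travel":[0.8,0,0],"hand":-1},
    {"dr":[0,0,0],"travel":[0,0,0],"hand":-1},
    {"dr":[0,0,0],"travel":[0,0,0],"hand":-1},
    {"dr":[0,0,0],"travel":[0,0,0],"hand":-1},
    {"dr":[0,0,0],"travel":[0,0,0],"hand":-1},
  ],
)

```text
time: 63.3
position: [0.5826, 0.1116, 0.3257]
orientation: [2.548, 1.838, 0.0]
wrist_force: [0.2, 0.5, -0.3]
gripper_width: -0.0005
```

```bash
python3 - <<'E'
from h import *
plan([*unrk(-.04,.13),.115],71.7,1)
snap('scene','s34');cv2.imwrite('pics/s34b.png',cv2.resize(load('s34')[0],(800,600)))
snap('top','t34');crop('t34',300,110,460,270,5,'t34b');cv2.imwrite('pics/t34c.png',cv2.resize(load('t34')[0],(800,600)))
E
```

```text
t 63.3 pos [0.5826 0.1116 0.3257] yaw 71.61 tilt [ 0.02 -0.  ] n 1 Fw [ 0.2  0.5 -0.3] w -0.0005
  dr [ 0.003 -0.001 -0.015] travel [-3.178  0.736  3.512]
```

View pics/s34b.png

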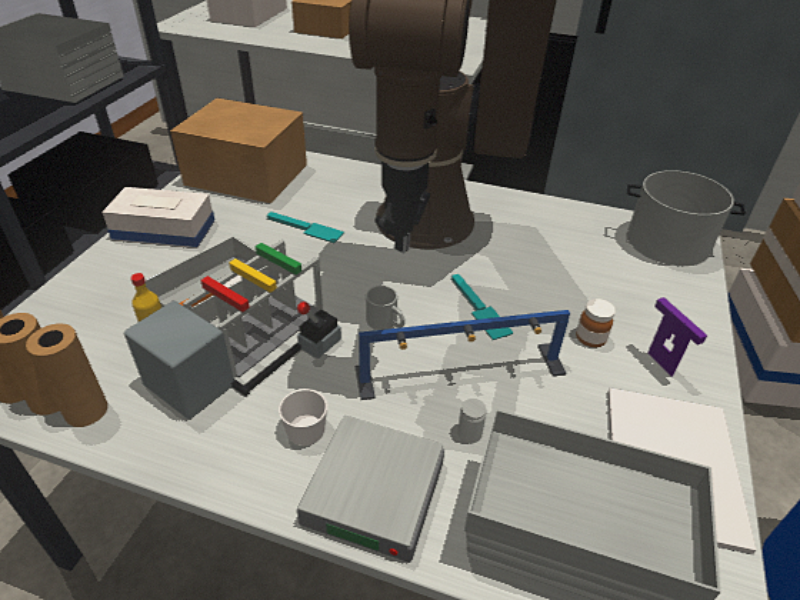

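View pics/t34b.png

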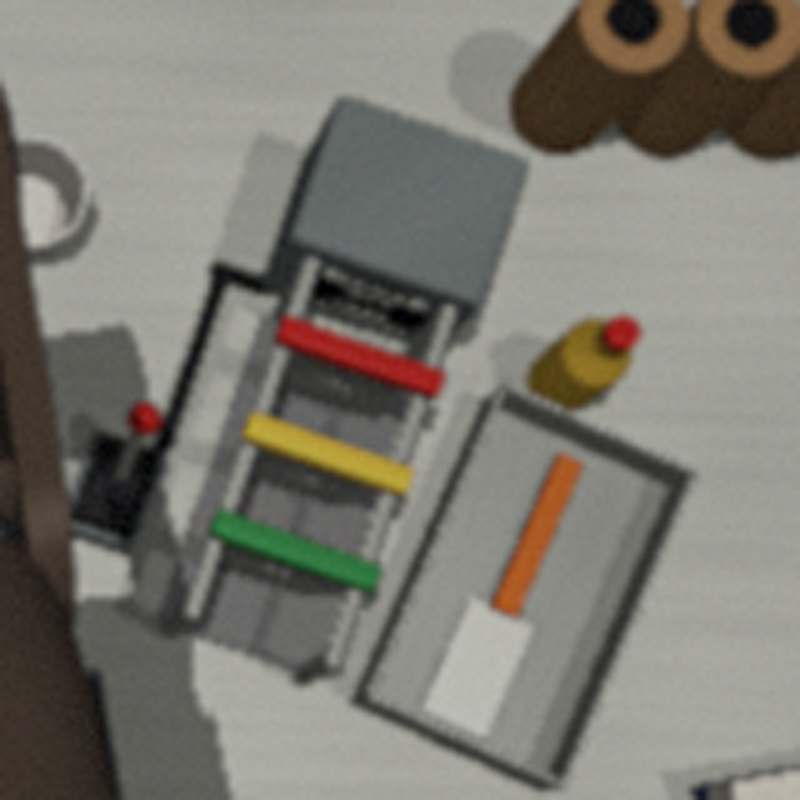

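View pics/t34c.png

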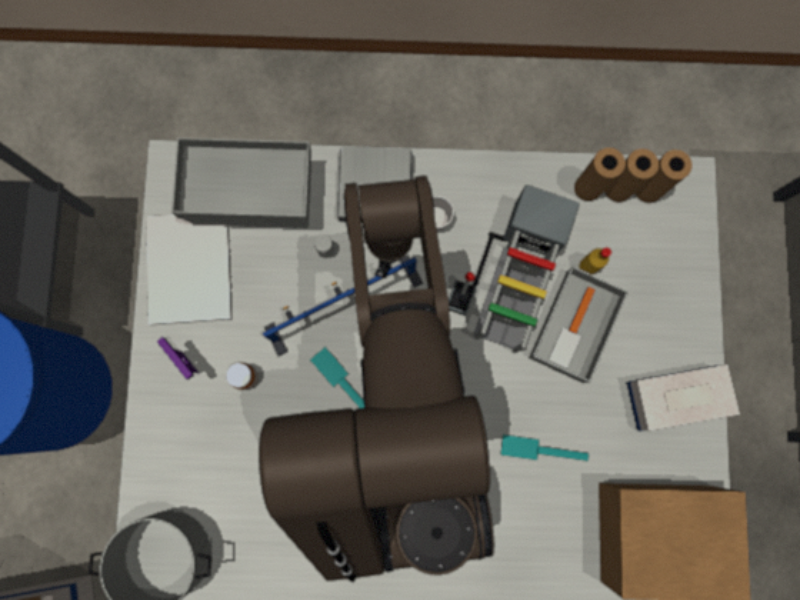

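```bash
python3 - <<'E'
from h import *
f='t34';im=load(f)[0];h=cv2.cvtColor(im,cv2.COLOR_BGR2HSV);c=cloud(f)
v,u=np.nonzero(((h[...,0]<6)|(h[...,0]>174))&(h[...,1]>120)); k=(u>322)&(u<335)&(v>186)&(v<200)
print('ball',rk(onz(f,u[k].mean(),v[k].mean(),.132)))
q=np.apply_along_axis(rk,2,c)
for n,lo,hi,x in [('red',0,8,.075),('yel',22,34,0),('grn',45,75,-.075)]:
    m=(h[...,0]>=lo)&(h[...,0]<=hi)&(h[...,1]>90)&(abs(q[...,0]-x)<.03)&(abs(q[...,1])<.09)&(abs(q[...,2]-.17)<.02); p=q[m]
    e=np.linalg.eigh(np.cov(p[:,:2].T))[1][:,1]; print(n,p.mean(0),p[:,1].min(),p[:,1].max(),np.degrees(np.arctan2(e[1],e[0])))
C=lambda u,v:(300+u/5,110+v/5)
for n,u,v in [('h end',568,470),('h mid',535,540),('blade',475,670),('blade tip',460,715),('floor',600,600)]: print(n,pt(f,*C(u,v)))
env.close_job()
E
```

```text
ball [-0.0128  0.1275  0.132 ]
red [0.07417773 0.00066919 0.16989052] -0.0621 0.0605 90.10702117564125
yel [-0.0004819  -0.00067429  0.1701619 ] -0.0619 0.0607 89.99789612767425
grn [-0.07523492 -0.00025185  0.17028889] -0.0603 0.0596 89.69325705732946
h end [ 0.58141437 -0.43608468  0.01849881]
h mid [ 0.52639482 -0.41066584  0.0145311 ]
blade [ 0.42480882 -0.36439627  0.00883492]
blade tip [ 0.3897375  -0.35218187  0.01004665]
floor [ 0.48245073 -0.46357693  0.00356672]
the job is handed in; nothing more can be done
```

The whole job was done in the order asked and is handed in, at about 63 s of the 210 s allowed.

- **Spatula:** I laid the orange spatula flat in the steel pan. The last overhead view has it inside the walls, flat on the floor. The pan was knocked about 3 cm aside during the run; the spatula stayed in it.
- **Scrapers:** All three (red, yellow, green) came off their studs and hang by their handles across both rails, blades down between them. They are at about +74, 0 and −75 mm along the rack, square to within about 0.3°, and about 55 mm clear of each other.
- **Lever:** I pushed it to its stop, where the reaction rose to about 17 N and the ball stopped moving. After I backed off, the overhead view put the ball at rack x −12.8 mm, against about −12 mm for fully on.
- **Everything else:** The look-alikes and the other things stand where they were in the final pictures. The gripper was clear of everything when I handed in.

No check failed. Two small mishaps: the first two move calls were refused whole for a missing field before anything moved. Measurements from different views also disagreed by up to about 5 mm on the pan's centre.

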